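# Clamp the freshly glued slip books in the board press

### The job

The slip books lying about on the desk have just been glued and must go into the board press to dry: with its wing nuts still slack, slide each book flat into a bay of its own from the robot's side, fully home against the back stop. Then tighten the four wing nuts clockwise in two passes, so that the upper board comes down evenly: first every nut about half-way (wings in line with the books), only then every nut fully home against its stop, in both passes going crisscross, from the first nut to the one diagonally opposite before the other two. Leave the other things on the desk alone.

Things in the scene. Friction and masses are not known exactly. Their poses are not given: they have to be found in the camera images.
- book1_center (a point): a slip book: stiff rectangular block 160 x 56 x 20 mm (x, y, z), 0.15 kg, buff board covers, white paper, dark grey tape along one long edge, lying flat on the desk at the start. The point is its centre, 10 mm above its underside; x runs along its length. Either end may go in first. Two or three of the four books are present, the others are absent (None)
- book2_center (a point): slip book 2, just like book 1; the point is its centre, x along its length
- book3_center (a point): slip book 3, just like book 1; the point is its centre, x along its length
- book4_center (a point): slip book 4, just like book 1; the point is its centre, x along its length
- press_frame (a point): the board press, fixed to the desk, as a frame: x is the direction in which books are pushed in (away from the robot), y to the left, z up; the point is the centre of the top face of its wooden lower board (250 x 300 x 18 mm), 18 mm above the desk. Press coordinates below are from this point. The lower board's front part, x = -125 to -20 mm, is an open ledge
- upper_board (a point): centre of the underside of the press's upper board (142 x 300 x 18 mm, press x = -20 to 122 mm), with a 12 mm high cleat on its middle. It hangs over the lower board: the gap is 22.9 mm with all nuts at 0 and shrinks by 1.25 mm per rad of the mean of the four nuts, to 19.9 mm when all are home, so that the 20 mm books are clamped
- battens (a point): front end of the battens, midway across the press (press x = -70 mm, y = 0), at their top: four parallel wooden battens 4 mm high and 10 mm wide, with round noses, centred at press y = -105, -35, 35 and 105 mm, run from here to the back stop (a strip 12 mm high, its face at press x = 108 mm), making three bays 60 mm wide
- bay1 (a point): the left (+y) bay of the press: where the centre of a book lies when it is pushed home against the back stop (press x = 28, y = 70 mm, 10 mm above the lower board; axes as the press). A book that is home sticks out 32 mm from under the upper board, towards the robot. Any book may go in any bay
- bay2 (a point): the middle bay of the press: where the centre of a book lies when it is pushed home against the back stop (press x = 28, y = 0 mm, 10 mm above the lower board; axes as the press). A book that is home sticks out 32 mm from under the upper board, towards the robot. Any book may go in any bay
- bay3 (a point): the right (-y) bay of the press: where the centre of a book lies when it is pushed home against the back stop (press x = 28, y = -70 mm, 10 mm above the lower board; axes as the press). A book that is home sticks out 32 mm from under the upper board, towards the robot. Any book may go in any bay
- nut1_grip (a point): wing nut at the near left corner of the upper board (press frame x, y = 8, 130 mm; diagonally opposite is nut3): on the nut's axis, half-way up its wings, about 23 mm above the upper board's top; x runs along the wings, z up. Brass web 66 mm long, 12 mm thick, 11 to 35 mm above the board, on a hub 24 mm across; the stud, 10 mm across, ends 50 mm above the board
- nut1 (a joint): turn of that near left nut in rad, growing clockwise seen from above (tightening); friction 0.15 N m, stays where left. Slack (0 to 0.3) at the start; at 0 the wings stand 1.2 rad anticlockwise of the press's x axis, at 1.2 (half-way) along it, and at 2.4, home at its stop, 1.2 rad clockwise of it
- nut2_grip (a point): wing nut at the near right corner of the upper board (press frame x, y = 8, -130 mm; diagonally opposite is nut4): on the nut's axis, half-way up its wings, about 23 mm above the upper board's top; x runs along the wings, z up. Same shape as nut1
- nut2 (a joint): turn of that near right nut in rad, growing clockwise seen from above (tightening); friction 0.15 N m, stays where left. Slack (0 to 0.3) at the start; at 0 the wings stand 1.2 rad anticlockwise of the press's x axis, at 1.2 (half-way) along it, and at 2.4, home at its stop, 1.2 rad clockwise of it
- nut3_grip (a point): wing nut at the far right corner of the upper board (press frame x, y = 100, -130 mm; diagonally opposite is nut1): on the nut's axis, half-way up its wings, about 23 mm above the upper board's top; x runs along the wings, z up. Same shape as nut1
- nut3 (a joint): turn of that far right nut in rad, growing clockwise seen from above (tightening); friction 0.15 N m, stays where left. Slack (0 to 0.3) at the start; at 0 the wings stand 1.2 rad anticlockwise of the press's x axis, at 1.2 (half-way) along it, and at 2.4, home at its stop, 1.2 rad clockwise of it
- nut4_grip (a point): wing nut at the far left corner of the upper board (press frame x, y = 100, 130 mm; diagonally opposite is nut2): on the nut's axis, half-way up its wings, about 23 mm above the upper board's top; x runs along the wings, z up. Same shape as nut1
- nut4 (a joint): turn of that far left nut in rad, growing clockwise seen from above (tightening); friction 0.15 N m, stays where left. Slack (0 to 0.3) at the start; at 0 the wings stand 1.2 rad anticlockwise of the press's x axis, at 1.2 (half-way) along it, and at 2.4, home at its stop, 1.2 rad clockwise of it
- mouse: computer mouse, aluminium colour, 105 x 60 x 26 mm, origin under its middle; not to be disturbed
- glue: white glue bottle with an orange cap, 60 mm across, 130 mm high, origin under its middle; not to be disturbed
- stapler: black stapler 140 x 35 x 43 mm, origin under its middle; not to be disturbed
- marker: white marker pen with a red cap, lying, 135 mm long, 17 mm thick, origin under its middle; not to be disturbed
- tape: roll of clear tape lying flat, 100 mm across, 24 mm high, origin under its middle; not to be disturbed
Not all that is in view belongs to the job. What is shaped like the part that bears book4_center but turquoise is not meant.

How it is judged:
By the outcome, as a careful person would: the job done as asked, in the order asked, and still so for the second after the job is handed in, with the robot touching nothing.
Of book1, book2, book3, book4 only 2 to 3 are there at a start; the rules pass over those that are not, and their reading is None.
At some moment in a run one of book1, book2, book3, book4 may be knocked a few centimetres aside while the robot is not near it.
Once in a run the grip may slacken for a moment while it holds something.
It also fails if it takes over 210 s, if anything falls off the work surface, if the arm or the gripper's body presses on something with over 40 N, if the wrist force passes 120 N, or if a joint passes its speed limit or range.

### The arm

A 6-joint arm with a two-finger parallel gripper is mounted at the origin on the work surface. World frame = base frame: x ahead of the robot, y to its left, z up, the work surface at z = 0. Lengths are in m, angles in rad, forces in N, time in s.
With the tool pointing down it reaches from about 0.25 to 0.775 m from the base axis. Payload 8.9 kg.
Tool frame: the origin (TCP) lies between the finger pads; the fingertips stand 19 mm ahead of it and the grasp point (between the pads) is the TCP; z points along the fingers, y is the line along which they close (so a half turn about z gives the same grasp; the last joint's range is limited). The gripper opens to 85 mm and grips with 20 to 120 N. Pads are 22 mm wide; open, the fingers measure 114 mm over their backs; the gripper's body (76 mm by 85 mm) begins 54 mm behind the grasp point. The pads swing forward as they close: fully open they stand 13 mm farther back than shut.
Start: joints at [1.167, 0.291, -0.153, 1.127, 0, 1.431], TCP at [0.137, 0.507, 0.217] pointing down, gripper open.
Joint ranges: [-2.52, 2.52], [-0.91, 1.74], [-1.3, 1.37], [-1.96, 2.02], [-1.52, 1.47], [-3.14, 3.14]. Speed limits (rad/s): [2.22, 2.22, 2.79, 3.14, 3.14, 3.14].

### API

Orientations are given as a rotation vector (axis times angle).
In Python, from workcell import manip gives the robot as it stands.
- The arm moves only by the tool carry_out, never from a script. Its argument "deltas" is a list of rows, each an object of numbers: "ax", "ay", "az": the turn, a rotation vector about the tool's x, y, z in rad; "tx", "ty", "tz": the shift along the tool's x, y, z in mm; "gripper": the gripper's target within -1 to 1 (shut at 1, half-way at 0, fully open at -1). In form: [{"ax": .., "ay": .., "az": .., "tx": .., "ty": .., "tz": .., "gripper": ..}, ...]. A call has 1 to 10 rows; each row shifts and turns the commanded pose from where the row before left it, along the tool's axes as they then stand; what a row does not reach is not made up. A row lasts 1/12 s, in which the tool goes at most 41.7 mm and 7.16 degrees, less where a joint would pass 70% of its speed; a pose out of reach is approached as far as the arm can. A call with a gripper value outside its range is refused whole. The fingers move at their own pace and stop on an object; "force" is the grip in N (left out, the last holds). Time passes only in rows, so rows that do not move let the fingers close. It gives the time, the measured TCP pose, the force, the opening and the grip force at its end, in the units of the state.
- manip.get_state(): the state, without advancing time (a new reading comes with each control period).
- manip.grab_frame(name): name is "scene" or "top" or "wrist"; returns the picture (420x560x3 uint8, red, green, blue); there is no depth.
- manip.get_calibration(name): a dict with "intrinsics" (3x3 intrinsics, pixels), "rvec" (rotation vector, rad) and "tvec" (3), from world to camera coordinates, as OpenCV has them; the wrist camera has in their place "tool_from_camera" (4x4, takes a point from camera to tool coordinates, whose origin is the TCP and whose axes are the flange's). Camera axes: x right, y down, z forward; pixel columns grow to the right and rows downward; lengths in m; the calibration is good to about 2 mm. A picture is of the moment at which its call begins: read the wrist's pose just before it. get_calibration takes no time and is no camera call.
- manip.close_job(): hands the job in; it is judged then, once.
Trained networks look in the newest picture that a camera, given by its name, has taken for a name from the list of things; names that differ only in an ending like _2 or _b are one class to them, and where a whole thing is asked for, a point or a joint stands for the part that bears it (a point fixed in the world has none). Each returns a list of dicts, best first, with "p" (0 to 1); they miss things now and then, are a little off and sometimes report something else, mostly with a low value. They report only what shows in the picture. A call takes as long as a camera call. They do not tell look-alikes from the thing itself.
- manip.search_frame(camera, thing): "extent" ([left, top, right, bottom] in pixels, round what is visible of it).
- manip.trace(camera, thing): "pixels" (420x560 bool, what is visible of it) and "extent" ([left, top, right, bottom] in pixels, round what is visible of it).
The state is a dict: "t": time; "joint_pos": joint angles; "qvel": joint speeds; "joint_torque": joint torques, N m; "tool_pos": TCP position; "tool_rot": TCP orientation; "ft_force": force on the tool from outside, world axes, zero at the start; "ft_torque": the same for the moment, N m; "grip_width": opening from 0.0 (shut) to 1.0 (fully open); "grasp_force": force on a finger pad.
Only numpy, scipy, OpenCV 4.12 (cv2) and the standard library are available. Lean on these libraries where they do the work, as an engineer would, in place of code of your own. Each camera call takes 0.05 s, during which the arm holds its last target. There are 200 camera calls.

## Working session

There is one attempt and no reset: what is moved stays moved. The work goes in short steps, Python scripts to look and compute and a tool call to move; the robot and the scene stay as the last step left them, time stands still between calls to the robot, and variables do not carry over. Pictures are saved under pics/ and viewed, at most 14 in all, crops included, and the job is handed in when it is done.

Besides the shell and the picture viewer there is one more tool, called after ">>>" as name(argument=value, ...), one argument or row to a line, values as JSON. carry_out: Moves the arm, as the interface text tells. Its arguments: {"type":"object","properties":{"deltas":{"type":"array"},"force":{"type":"number"}},"required":["deltas"]}

```bash
mkdir -p pics; ls; cat > h.py <<'E'
import numpy as np, cv2
from scipy.spatial.transform import Rotation as R
from workcell import manip as m
def cam(name, st=None):
    c=m.get_calibration(name); K=np.array(c["intrinsics"])
    if name=="wrist":
        st=st or m.get_state()
        T=np.eye(4);T[:3,:3]=R.from_rotvec(st["tool_rot"]).as_matrix();T[:3,3]=st["tool_pos"]
        W=np.linalg.inv(T@np.array(c["tool_from_camera"]))
        return K,W[:3,:3],W[:3,3]
    return K,R.from_rotvec(np.ravel(c["rvec"])).as_matrix(),np.ravel(c["tvec"])
def back(C,uv,z):
    K,Rm,t=C
    uv=np.atleast_2d(uv).astype(float)
    d=(np.linalg.inv(K)@np.c_[uv,np.ones(len(uv))].T).T@Rm
    o=-Rm.T@t
    return o+d*((z-o[2])/d[:,2])[:,None]
def proj(C,P):
    K,Rm,t=C
    q=(K@(Rm@np.atleast_2d(P).T+t[:,None])).T
    return q[:,:2]/q[:,2:]
def save(img,fn,scale=1):
    cv2.imwrite("pics/"+fn,cv2.resize(cv2.cvtColor(img,cv2.COLOR_RGB2BGR),None,fx=scale,fy=scale))
E
python3 - <<'E'
from h import *
s=m.get_state();print(s)
f=m.grab_frame("top");save(f,"top0.png",1.4)
for n in ["book1_center","mouse","glue","stapler","marker","tape"]:
    for d in m.trace("top",n):
        r=cv2.minAreaRect(np.argwhere(d["pixels"])[:,::-1].astype(np.float32))
        C=cam("top");z=0.02
        b=cv2.boxPoints(r);w=back(C,b,z);c=w.mean(0)
        print(n,round(d["p"],2),np.round(r[0],0),"world",c.round(3),"edges",(w[1]-w[0])[:2].round(3),(w[2]-w[1])[:2].round(3), f[d["pixels"]].mean(0).round())
for n in ["upper_board","nut1","press_frame"]:
    for d in m.search_frame("top",n): print(n,round(d["p"],2),np.round(d["extent"]))
E
```

```text
pics
{'t': 0.0, 'joint_pos': array([ 1.16671563e+00,  2.91288492e-01, -1.54100018e-01,  1.12667987e+00,
       -2.28745126e-05,  1.43146596e+00]), 'qvel': array([-0.00090332, -0.0003382 , -0.00030025,  0.00101065,  0.00047299,
       -0.00091329]), 'joint_torque': array([-8.93327142e-04, -5.37146580e+01,  3.31363964e+01,  1.60053332e-02,
       -4.62449734e-04, -1.46290574e-05]), 'tool_pos': array([0.13722215, 0.5062982 , 0.21623786]), 'tool_rot': array([-4.14613104e-01, -3.11379032e+00,  1.93428379e-03]), 'ft_force': array([ 0.01620027,  0.1363162 , -0.32816153]), 'ft_torque': array([-0.01185804, -0.03714829, -0.02656452]), 'grasp_force': 0.0, 'grip_width': 1.0015636629774736}
mouse 0.75 [184. 132.] world [0.733 0.248 0.02 ] edges [ 0.001 -0.056] [-0.101 -0.004] [192. 191. 191.]
mouse 0.43 [254. 165.] world [0.638 0.043 0.02 ] edges [ 0.152 -0.007] [-0.023 -0.327] [193. 159. 118.]
glue 0.76 [239. 114.] world [0.789 0.092 0.02 ] edges [ 0.048 -0.044] [-0.055 -0.056] [150. 134. 124.]
glue 0.27 [295. 113.] world [ 0.793 -0.072  0.02 ] edges [ 0.038 -0.014] [-0.05  -0.128] [37. 37. 40.]
[... 482 characters left out ...]
13  0.002] [-0.    -0.018] [175. 142. 142.]
marker 0.34 [254. 184.] world [0.584 0.041 0.02 ] edges [ 0.267 -0.007] [-0.017 -0.338] [193. 159. 118.]
tape 0.87 [453. 236.] world [ 0.444 -0.526  0.02 ] edges [ 0.002 -0.102] [-0.096  0.002] [137. 147. 158.]
tape 0.6 [238. 114.] world [0.788 0.092 0.02 ] edges [ 0.021 -0.058] [-0.08  -0.028] [147. 133. 123.]
tape 0.53 [381. 178.] world [ 0.608 -0.323  0.02 ] edges [ 0.063 -0.002] [-0.004 -0.163] [178. 173. 148.]
upper_board 0.92 [201. 133. 310. 193.]
nut1 0.64 [198. 166. 217. 182.]
nut1 0.64 [175. 113. 192. 150.]
nut1 0.56 [291. 172. 315. 188.]
nut1 0.54 [201. 133. 223. 153.]
nut1 0.47 [298. 138. 318. 160.]
press_frame 0.89 [195. 136. 315. 233.]
```

View pics/top0.png

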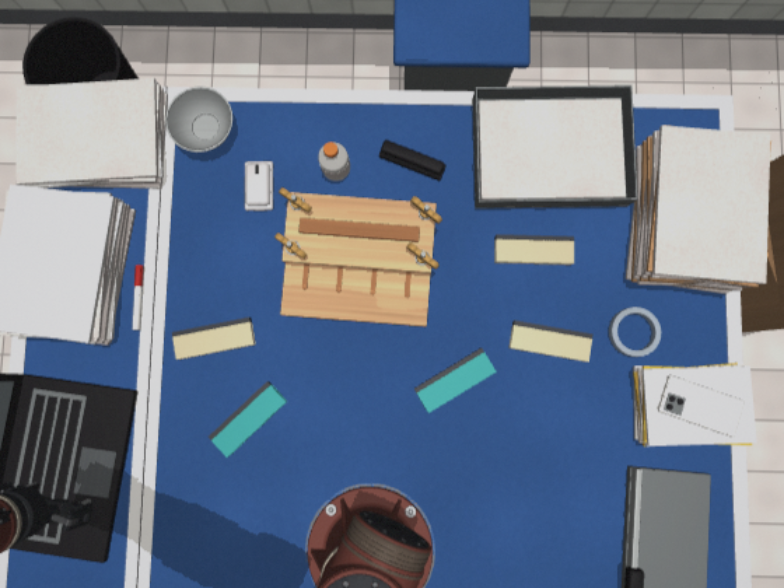

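The picture shows three buff books, in shown pixels (213,339), (535,250) and (551,342). The two turquoise look-alikes are at (248,420) and (456,380); they are not to be touched. The paper tray and sheets are also not books. The press front corners are at about (281,315) and (427,325).

```bash
cat >> h.py <<'E'
def books(cname,st=None,f=None,zt=0.02,amin=800,crop=None):
    """buff blobs -> top-face rect: centre, yaw of length, sides"""
    f=m.grab_frame(cname) if f is None else f
    C=cam(cname,st); h=cv2.cvtColor(f,cv2.COLOR_RGB2HSV)
    mk=cv2.inRange(h,(22,25,150),(35,130,255)); out=[]
    n,l,s,c=cv2.connectedComponentsWithStats(mk)
    for i in range(1,n):
        if s[i,4]<amin: continue
        p=np.argwhere(l==i)[:,::-1]
        w=back(C,p,zt)[:,:2]; r=cv2.minAreaRect((w*1000).astype(np.float32))
        (a,b)=r[1]; ang=r[2] if a>b else r[2]+90
        ang=(ang+90)%180-90
        out.append((np.round(c[i]),np.round(r[0],1),round(ang,1),np.round(sorted(r[1]),1),s[i,4]))
    return out
def yaw(st): # world direction of tool x (deg), tilt
    M=R.from_rotvec(st["tool_rot"]).as_matrix(); return np.degrees(np.arctan2(M[1,0],M[0,0])),M[2,2],np.degrees(np.arctan2(M[1,1],M[0,1]))
E
python3 - <<'E'
from h import *
f=m.grab_frame("top")
for b in books("top",f=f,amin=300): print(b)
C=cam("top")
q=np.array([[281,315],[427,325],[287,193],[437,202]])/1.4
print(back(C,q,0.018).round(4))
print("yaw",yaw(m.get_state()))
c=m.get_calibration("wrist");print(np.round(c["tool_from_camera"],3),np.round(c["intrinsics"],0))
save(f[90:250,180:420],"crop0.png",3.3)
E
```

```text
(array([382., 179.]), array([ 603.6, -325.1]), -89.0, array([ 46.5, 158.6]), np.int32(899))
(array([152., 243.]), array([408.4, 327.8]), -77.9, array([ 47.4, 158.9]), np.int32(932))
(array([393., 245.]), array([ 415.8, -357.2]), 81.0, array([ 47. , 159.3]), np.int32(939))
[[ 0.4619  0.1907  0.018 ]
 [ 0.447  -0.1074  0.018 ]
 [ 0.7165  0.1877  0.018 ]
 [ 0.7025 -0.1248  0.018 ]]
yaw (np.float64(164.8264862761115), np.float64(-0.9999999990866513), np.float64(74.82648628516151))
[[-0.    -0.958 -0.287  0.073]
 [ 1.    -0.     0.     0.001]
 [-0.    -0.287  0.958 -0.157]
 [ 0.     0.     0.     1.   ]] [[339.   0. 277.]
 [  0. 339. 206.]
 [  0.   0.   1.]]
```

View pics/crop0.png

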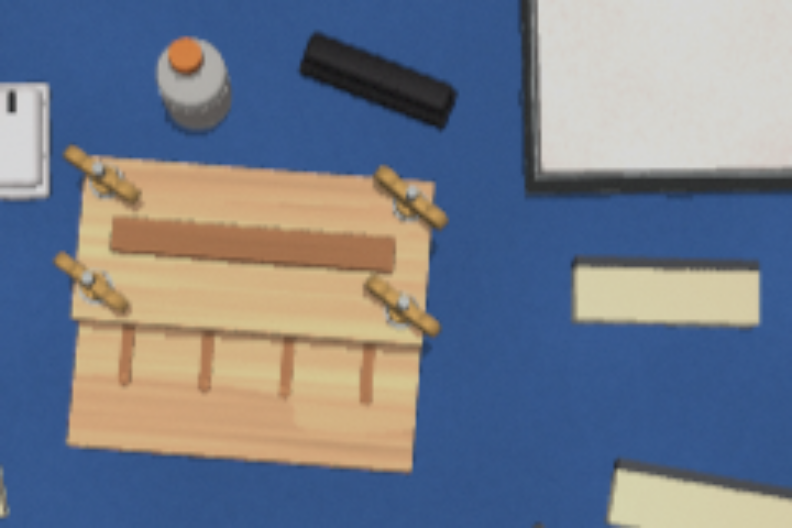

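The crop shows buff covers with dark grey tape on the books at right. The press has its four nuts slack, at crop pixels (92,285), (402,308), (412,200) and (103,178). I choose the buff books. Next, a wrist look over the press.

>>> carry_out(
  deltas=[
    {"az": -0.107},
    {"az": -0.107},
    {"tx": -19.3,"ty": -22.4,"tz": -4.2},
    {"tx": -19.3,"ty": -22.4,"tz": -4.2},
    {"tx": -19.3,"ty": -22.4,"tz": -4.2},
    {"tx": -19.3,"ty": -22.4,"tz": -4.2},
    {"tx": -19.3,"ty": -22.4,"tz": -4.2},
    {"tx": -19.3,"ty": -22.4,"tz": -4.2},
    {"tx": -19.3,"ty": -22.4,"tz": -4.2},
    {"tx": -19.3,"ty": -22.4,"tz": -4.2},
  ],
)

```text
invalid input
```

>>> carry_out(
  deltas=[
    {"tx": -19.3,"ty": -22.4,"tz": -4.2},
    {"tx": -19.3,"ty": -22.4,"tz": -4.2},
    {"tx": -19.3,"ty": -22.4,"tz": -4.2},
    {"tx": -19.3,"ty": -22.4,"tz": -4.2},
    {"tx": -19.3,"ty": -22.4,"tz": -4.2},
    {"tx": -19.3,"ty": -22.4,"tz": -4.2},
    {"tx": -19.3,"ty": -22.4,"tz": -4.2},
    {"tx": -19.3,"ty": -22.4,"tz": -4.2},
    {"tx": -19.3,"ty": -22.4,"tz": -4.2},
    {"tx": -19.3,"ty": -22.4,"tz": -4.2},
  ],
)

```text
invalid input
```

>>> carry_out(
  deltas=[
    {"tx": -19.3,"ty": -22.4,"tz": -4.2},
    {"tx": -19.3,"ty": -22.4,"tz": -4.2},
    {},
    {},
  ],
)

```text
invalid input
```

```bash
python3 - <<'E'
from h import *
s=m.get_state();print(s["tool_pos"],yaw(s),s["qvel"].round(3))
f=m.grab_frame("wrist");np.save("w0.npy",f);np.save("w0p.npy",np.r_[s["tool_pos"],s["tool_rot"]]);save(f,"w0.png",1.4)
C=cam("wrist",s)
t=np.radians(-2.86);o=np.array([.579,.0355,.018]);P=lambda x,y,z:o+[x*np.cos(t)-y*np.sin(t),x*np.sin(t)+y*np.cos(t),z]
for n in ["nut1","nut1_grip","upper_board","battens"]:
    for d in m.trace("wrist",n):
        if d["p"]>.4: 
            p=np.argwhere(d["pixels"])[:,::-1].astype(np.float32);r=cv2.minAreaRect(p)
            print(n,round(d["p"],2),np.round(r[0]),np.round(r[1]),round(r[2]))
print("pred",proj(C,[P(*a) for a in [(-125,150,0),(-125,-150,0),(8,130,41),(8,-130,41)]] if 0 else [P(a/1000,b/1000,c/1000) for a,b,c in [(-125,150,0),(-125,-150,0),(8,130,64),(8,-130,64),(100,-130,64),(100,130,64),(-20,150,41),(-20,-150,41)]]).round())
E
```

```text
[0.13740685 0.50671082 0.21682822] (np.float64(164.8264862761115), np.float64(-0.9999999990866513), np.float64(74.82648628516151)) [-0.001 -0.    -0.001 -0.001  0.001  0.001]
pred [[120. 453.]
 [-75. 486.]
 [119. 576.]
 [-59. 602.]
 [-28. 640.]
 [142. 617.]
 [133. 539.]
 [-66. 569.]]
```

View pics/w0.png

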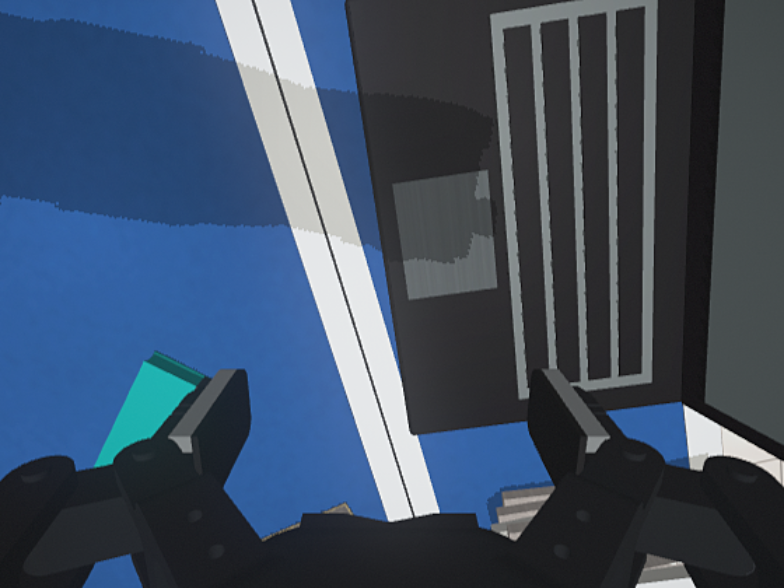

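The wrist picture shows the fingers at the bottom, and a turquoise decoy at (150,400). The rows were refused, so each row needs every field.

>>> carry_out(
  deltas=[
    {"ax": 0,"ay": 0,"az": -0.107,"tx": 0,"ty": 0,"tz": 0,"gripper": -1},
    {"ax": 0,"ay": 0,"az": -0.107,"tx": 0,"ty": 0,"tz": 0,"gripper": -1},
    {"ax": 0,"ay": 0,"az": 0,"tx": -22,"ty": -20,"tz": -5,"gripper": -1},
    {"ax": 0,"ay": 0,"az": 0,"tx": -22,"ty": -20,"tz": -5,"gripper": -1},
    {"ax": 0,"ay": 0,"az": 0,"tx": -22,"ty": -20,"tz": -5,"gripper": -1},
    {"ax": 0,"ay": 0,"az": 0,"tx": -22,"ty": -20,"tz": -5,"gripper": -1},
    {"ax": 0,"ay": 0,"az": 0,"tx": -22,"ty": -20,"tz": -5,"gripper": -1},
    {"ax": 0,"ay": 0,"az": 0,"tx": -22,"ty": -20,"tz": -5,"gripper": -1},
    {"ax": 0,"ay": 0,"az": 0,"tx": -22,"ty": -20,"tz": -5,"gripper": -1},
    {"ax": 0,"ay": 0,"az": 0,"tx": -22,"ty": -20,"tz": -5,"gripper": -1},
  ],
  force=60,
)

```text
t: 1.63
tool_pos: [0.3059, 0.3368, 0.2572]
tool_rot: [0.08, 3.14, 0.0]
ft_force: [0.4, -0.1, -0.9]
grip_width: 1.004
grasp_force: 0.0
```

>>> carry_out(
  deltas=[
    {"ax": 0,"ay": 0,"az": 0,"tx": -22,"ty": -20,"tz": -5,"gripper": -1},
    {"ax": 0,"ay": 0,"az": 0,"tx": -22,"ty": -20,"tz": -5,"gripper": -1},
    {"ax": 0,"ay": 0,"az": 0,"tx": -22,"ty": -20,"tz": -5,"gripper": -1},
    {"ax": 0,"ay": 0,"az": 0,"tx": -22,"ty": -20,"tz": -5,"gripper": -1},
    {"ax": 0,"ay": 0,"az": 0,"tx": -22,"ty": -20,"tz": -5,"gripper": -1},
    {"ax": 0,"ay": 0,"az": 0,"tx": -22,"ty": -20,"tz": -5,"gripper": -1},
    {"ax": 0,"ay": 0,"az": 0,"tx": -22,"ty": -20,"tz": -5,"gripper": -1},
    {"ax": 0,"ay": 0,"az": 0,"tx": -22,"ty": -20,"tz": -5,"gripper": -1},
    {"ax": 0,"ay": 0,"az": 0,"tx": -22,"ty": -20,"tz": -5,"gripper": -1},
    {"ax": 0,"ay": 0,"az": 0,"tx": -22,"ty": -20,"tz": -5,"gripper": -1},
  ],
)

```text
t: 2.47
tool_pos: [0.5155, 0.1258, 0.3071]
tool_rot: [0.08, 3.14, 0.0]
ft_force: [0.6, 0.6, 1.0]
grip_width: 1.0
grasp_force: 0.0
```

>>> carry_out(
  deltas=[
    {"ax": 0,"ay": 0,"az": 0,"tx": -22,"ty": -20,"tz": -5,"gripper": -1},
    {"ax": 0,"ay": 0,"az": 0,"tx": -22,"ty": -20,"tz": -5,"gripper": -1},
    {"ax": 0,"ay": 0,"az": 0,"tx": -22,"ty": -20,"tz": -5,"gripper": -1},
    {"ax": 0,"ay": 0,"az": 0,"tx": -22,"ty": -20,"tz": -5,"gripper": -1},
    {"ax": 0,"ay": 0,"az": 0,"tx": 0,"ty": 0,"tz": 0,"gripper": -1},
    {"ax": 0,"ay": 0,"az": 0,"tx": 0,"ty": 0,"tz": 0,"gripper": -1},
    {"ax": 0,"ay": 0,"az": 0,"tx": 0,"ty": 0,"tz": 0,"gripper": -1},
  ],
)

```text
t: 3.05
tool_pos: [0.5981, 0.0428, 0.3265]
tool_rot: [-0.08, -3.14, -0.0]
ft_force: [-0.7, -0.2, 0.2]
grip_width: 1.0
grasp_force: 0.0
```

```bash
python3 - <<'E'
from h import *
s=m.get_state();print(s["tool_pos"],yaw(s),s["qvel"].round(3))
f=m.grab_frame("wrist");np.save("w0.npy",f);np.save("w0p.npy",np.r_[s["tool_pos"],s["tool_rot"]]);save(f,"w1.png",1.4)
C=cam("wrist",s)
for d in m.trace("wrist","nut1"):
    if d["p"]>.3: 
        p=np.argwhere(d["pixels"])[:,::-1].astype(np.float32);r=cv2.minAreaRect(p)
        print(round(d["p"],2),np.round(r[0]),np.round(r[1]),round(r[2]))
t=np.radians(-2.86);o=np.array([.579,.0355,.018]);P=lambda x,y,z:o+np.array([x*np.cos(t)-y*np.sin(t),x*np.sin(t)+y*np.cos(t),z])/1000
print("pred",(1.4*proj(C,[P(a,b,c) for a,b,c in [(-125,150,0),(-125,-150,0),(8,130,91),(8,-130,91),(100,-130,91),(100,130,91),(-20,150,41),(-20,-150,41),(-70,105,4),(-70,35,4),(-70,-35,4),(-70,-105,4)]])).round())
E
```

```text
[0.59811001 0.04280155 0.32646434] (np.float64(177.07028903193978), np.float64(-0.9999996286367727), np.float64(87.07027906812806)) [ 0.016 -0.017 -0.016 -0.     0.    -0.001]
0.88 [164. 154.] [65. 25.] 32
0.87 [381. 161.] [61. 25.] 45
0.75 [170. 226.] [59. 27.] 32
0.65 [377. 230.] [57. 22.] 26
pred [[545.  64.]
 [211.  65.]
 [540. 228.]
 [213. 229.]
 [225. 336.]
 [530. 336.]
 [548. 187.]
 [207. 188.]
 [492. 129.]
 [416. 129.]
 [340. 129.]
 [264. 129.]]
```

View pics/w1.png

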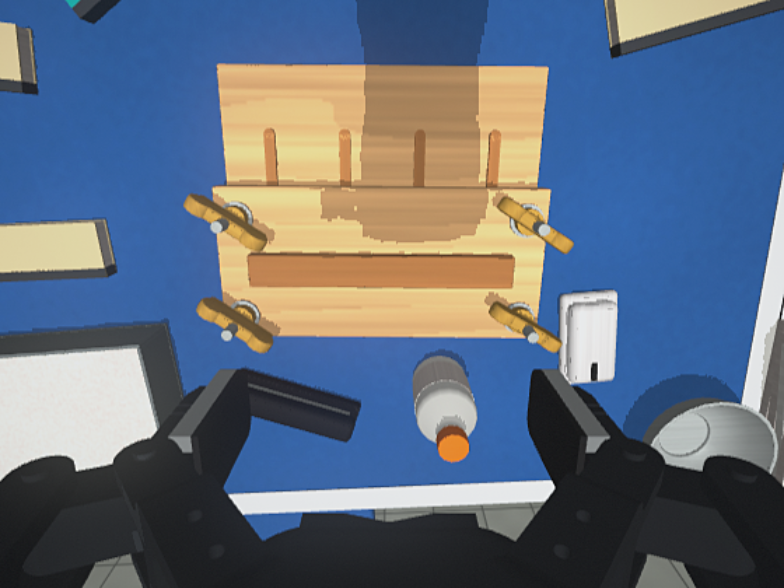

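The wrist view shows the press as predicted within a few pixels, with batten noses near (270,129), (345,129), (419,129), (494,129). The four stud tips are near (540,230), (218,227), (227,336), (525,336). I'll refine it numerically.

```bash
python3 - <<'E'
from h import *
from scipy.optimize import least_squares
f=np.load("w0.npy");pp=np.load("w0p.npy");C=cam("wrist",{"tool_pos":pp[:3],"tool_rot":pp[3:]})
g=f.astype(float);wood=(g[:,:,0]>g[:,:,2]+5)
L=[];Rr=[]
for r in range(52,125,4):
    c=np.where(wood[r,140:410])[0]+140; L.append((c.min()-.5,r));Rr.append((c.max()+.5,r))
F=[(c,np.where(wood[40:80,c])[0].min()+39.5) for c in range(165,380,8)]
B=[]
for r in range(100,128,4):
    row=g[r,:,2]
    for c0 in [192,246,299,352]:
        w=row[c0-9:c0+10]; d=np.clip(np.median(w)-w-12,0,None); 
        if d.sum()>0: B.append(((d*np.arange(c0-9,c0+10)).sum()/d.sum(),r,c0))
for c0 in [192,246,299,352]: print(c0,[round(b[0],1) for b in B if b[2]==c0])
print(L[0],L[-1],Rr[0],Rr[-1],F[0],F[-1])
# L = image-left = press right (-y)
def loc(p,uv,z):
    w=back(C,uv,z+p[3])[:,:2]-p[:2];c,s=np.cos(p[2]),np.sin(p[2]);return w@np.array([[c,-s],[s,c]])
by={192:-.105,246:-.035,299:.035,352:.105}
def res(p):
    return np.r_[loc(p,L[:10],.018)[:,1]+.15,loc(p,Rr[:10],.018)[:,1]-.15,loc(p,F,.018)[:,0]+.125,
      loc(p,[b[:2] for b in B],.022)[:,1]-[by[b[2]] for b in B]]
for fixz in (0,1):
    s=least_squares(lambda p:res(np.r_[p[:3],p[3]*fixz]),[.58,.035,-.05,0],loss="soft_l1",f_scale=.001)
    e=res(np.r_[s.x[:3],s.x[3]*fixz])*1000
    print(s.x[:2],np.degrees(s.x[2]),s.x[3],[e[i:j].mean().round(2) for i,j in [(0,10),(10,20),(20,20+len(F)),(20+len(F),None)]])
# nut wings
print([b for b in books("wrist",{"tool_pos":pp[:3],"tool_rot":pp[3:]},f)])
E
```

```text
192 [np.float64(192.6), np.float64(192.7), np.float64(193.1), np.float64(193.2), np.float64(194.2), np.float64(193.8), np.float64(193.8)]
246 [np.float64(246.2), np.float64(246.4), np.float64(246.2), np.float64(246.1), np.float64(246.3), np.float64(246.5), np.float64(246.6)]
299 [np.float64(299.4), np.float64(299.2), np.float64(299.3), np.float64(299.0), np.float64(299.1), np.float64(298.9), np.float64(298.7)]
352 [np.float64(352.7), np.float64(352.5), np.float64(352.3), np.float64(352.2), np.float64(351.6), np.float64(351.3), np.float64(350.9)]
(np.float64(154.5), 52) (np.float64(161.5), 124) (np.float64(391.5), 52) (np.float64(384.5), 124) (165, np.float64(45.5)) (373, np.float64(46.5))
[0.57913327 0.03840455] -3.306372045932637 0.0 [np.float64(0.71), np.float64(-0.62), np.float64(0.0), np.float64(-0.03)]
[0.57874109 0.03837209] -3.3179493622144833 -0.0025717317167482123 [np.float64(-0.11), np.float64(0.21), np.float64(0.0), np.float64(-0.02)]
[(array([477.,  10.]), array([433.2, 312.9]), 87.1, array([ 31.7, 129.5]), np.int32(1677)), (array([194., 141.]), array([566.2, -71.8]), 87.1, array([ 16., 103.]), np.int32(824)), (array([ 35., 176.]), array([ 603.3, -296.8]), 89.5, array([ 47.1, 105.3]), np.int32(2305)), (array([315., 179.]), array([627.3,  57. ]), 86.0, array([ 17.5, 278.5]), np.int32(804))]
```

>>> carry_out(
  deltas=[
    {"ax": 0,"ay": 0,"az": 0,"tx": 21.5,"ty": 33.4,"tz": 12.6,"gripper": -1},
    {"ax": 0,"ay": 0,"az": 0,"tx": 21.5,"ty": 33.4,"tz": 12.6,"gripper": -1},
    {"ax": 0,"ay": 0,"az": 0,"tx": 21.5,"ty": 33.4,"tz": 12.6,"gripper": -1},
    {"ax": 0,"ay": 0,"az": 0,"tx": 21.5,"ty": 33.4,"tz": 12.6,"gripper": -1},
    {"ax": 0,"ay": 0,"az": 0,"tx": 21.5,"ty": 33.4,"tz": 12.6,"gripper": -1},
    {"ax": 0,"ay": 0,"az": 0,"tx": 21.5,"ty": 33.4,"tz": 12.6,"gripper": -1},
    {"ax": 0,"ay": 0,"az": 0,"tx": 21.5,"ty": 33.4,"tz": 12.6,"gripper": -1},
    {"ax": 0,"ay": 0,"az": 0,"tx": 21.5,"ty": 33.4,"tz": 12.6,"gripper": -1},
    {"ax": 0,"ay": 0,"az": 0,"tx": 21.5,"ty": 33.4,"tz": 12.6,"gripper": -1},
    {"ax": 0,"ay": 0,"az": 0,"tx": 21.5,"ty": 33.4,"tz": 12.6,"gripper": -1},
  ],
)

```text
t: 3.98
tool_pos: [0.3984, 0.389, 0.2008]
tool_rot: [0.078, 3.14, 0.001]
ft_force: [1.0, 0.3, -0.1]
grip_width: 0.999
grasp_force: 0.0
```

>>> carry_out(
  deltas=[
    {"ax": 0,"ay": 0,"az": 0.119,"tx": 0,"ty": 0,"tz": 0,"gripper": -1},
    {"ax": 0,"ay": 0,"az": 0.119,"tx": 0,"ty": 0,"tz": 0,"gripper": -1},
    {"ax": 0,"ay": 0,"az": 0.119,"tx": 0,"ty": 0,"tz": 0,"gripper": -1},
    {"ax": 0,"ay": 0,"az": 0.119,"tx": 0,"ty": 0,"tz": 0,"gripper": -1},
    {"ax": 0,"ay": 0,"az": 0.119,"tx": 0,"ty": 0,"tz": 0,"gripper": -1},
    {"ax": 0,"ay": 0,"az": 0.119,"tx": 0,"ty": 0,"tz": 0,"gripper": -1},
    {"ax": 0,"ay": 0,"az": 0.119,"tx": 0,"ty": 0,"tz": 0,"gripper": -1},
    {"ax": 0,"ay": 0,"az": 0.119,"tx": 0,"ty": 0,"tz": 0,"gripper": -1},
    {"ax": 0,"ay": 0,"az": 0.119,"tx": 0,"ty": 0,"tz": 0,"gripper": -1},
    {"ax": 0,"ay": 0,"az": 0.119,"tx": 0,"ty": 0,"tz": 0,"gripper": -1},
  ],
)

```text
t: 4.82
tool_pos: [0.3996, 0.3874, 0.2012]
tool_rot: [1.832, 2.552, 0.001]
ft_force: [0.0, -0.2, -0.3]
grip_width: 0.999
grasp_force: 0.0
```

>>> carry_out(
  deltas=[
    {"ax": 0,"ay": 0,"az": 0.119,"tx": 0,"ty": 0,"tz": 0,"gripper": -1},
    {"ax": 0,"ay": 0,"az": 0,"tx": 0,"ty": 0,"tz": 0,"gripper": -1},
    {"ax": 0,"ay": 0,"az": 0,"tx": 0,"ty": 0,"tz": 0,"gripper": -1},
    {"ax": 0,"ay": 0,"az": 0,"tx": 0,"ty": 0,"tz": 0,"gripper": -1},
  ],
)

```text
t: 5.15
tool_pos: [0.4002, 0.3873, 0.201]
tool_rot: [1.969, 2.448, 0.0]
ft_force: [0.3, -0.1, 0.4]
grip_width: 1.001
grasp_force: 0.0
```

```bash
cat >> h.py <<'E'
def to(x,y,z,yw,st=None):
    """tool-frame shift at the present yaw (mm), then turn az"""
    st=st or m.get_state(); M=R.from_rotvec(st["tool_rot"]).as_matrix()
    d=M.T@(np.array([x,y,z])-st["tool_pos"])*1000
    dy=(yw-yaw(st)[0]+180)%360-180
    print("t",round(st["t"],1),"at",np.round(st["tool_pos"],4),"yaw",round(yaw(st)[0],2),"-> shift",d.round(1),"az",round(-np.radians(dy),3))
O=np.array([.579,.0384]);TH=np.radians(-3.3)
def press(x,y): # mm -> world
    c,s=np.cos(TH),np.sin(TH); return O+np.array([x*c-y*s,x*s+y*c])/1000
def edges(st,f,zt=0.02):
    """book incl. dark tape: not-blue blob in wrist picture above the fingers"""
    C=cam("wrist",st);g=f.astype(int);mk=((g[:,:,2]<g[:,:,0]+25)).astype(np.uint8);return mk
E
python3 - <<'E'
from h import *
s=m.get_state();f=m.grab_frame("wrist");save(f,"w2.png",1.0)
for b in books("wrist",s,f): print(b)
to(.4,.388,.2,102.1)
for b in books("top",amin=300): print(b)
E
```

```text
(array([273., 229.]), array([407.9, 329.3]), -77.8, array([ 46.2, 158.4]), np.int32(5964))
t 5.2 at [0.4003 0.3873 0.201 ] yaw 102.3 -> shift [ 0.8 -0.2  1. ] az 0.004
(array([381., 179.]), array([ 603.6, -325.1]), -89.0, array([ 46.6, 158.6]), np.int32(904))
(array([158., 241.]), array([410.8, 316.6]), -78.0, array([ 47.4, 136.8]), np.int32(738))
(array([393., 245.]), array([ 416.1, -356.7]), 81.0, array([ 47.6, 160.4]), np.int32(955))
```

View pics/w2.png

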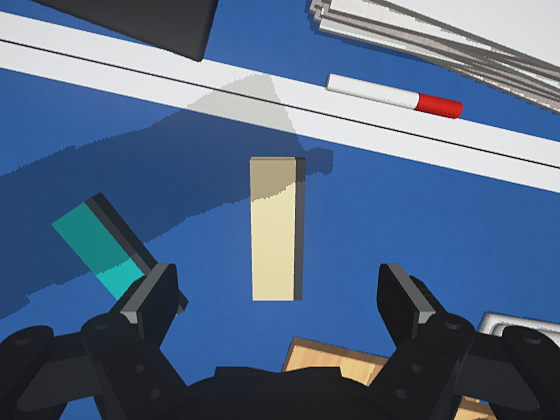

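The wrist view shows the buff book with tape lying centrally at (273,229). The turquoise one is at (120,250), clear of the fingers. I descend and grip.

>>> carry_out(
  deltas=[
    {"ax": 0,"ay": 0,"az": 0,"tx": 1.7,"ty": 0,"tz": 35,"gripper": -1},
    {"ax": 0,"ay": 0,"az": 0,"tx": 0,"ty": 0,"tz": 35,"gripper": -1},
    {"ax": 0,"ay": 0,"az": 0,"tx": 0,"ty": 0,"tz": 35,"gripper": -1},
    {"ax": 0,"ay": 0,"az": 0,"tx": 0,"ty": 0,"tz": 35,"gripper": -1},
    {"ax": 0,"ay": 0,"az": 0,"tx": 0,"ty": 0,"tz": 25,"gripper": -1},
    {"ax": 0,"ay": 0,"az": 0,"tx": 0,"ty": 0,"tz": 12,"gripper": -1},
    {"ax": 0,"ay": 0,"az": 0,"tx": 0,"ty": 0,"tz": 0,"gripper": -1},
    {"ax": 0,"ay": 0,"az": 0,"tx": 0,"ty": 0,"tz": 0,"gripper": 1},
    {"ax": 0,"ay": 0,"az": 0,"tx": 0,"ty": 0,"tz": 0,"gripper": 1},
    {"ax": 0,"ay": 0,"az": 0,"tx": 0,"ty": 0,"tz": 0,"gripper": 1},
  ],
  force=60,
)

```text
t: 6.08
tool_pos: [0.4013, 0.3896, 0.0253]
tool_rot: [1.974, 2.443, 0.004]
ft_force: [0.5, 0.2, -0.4]
grip_width: 0.604
grasp_force: 0.0
```

>>> carry_out(
  deltas=[
    {"ax": 0,"ay": 0,"az": 0,"tx": 0,"ty": 0,"tz": 0,"gripper": 1},
    {"ax": 0,"ay": 0,"az": 0,"tx": 0,"ty": 0,"tz": 0,"gripper": 1},
    {"ax": 0,"ay": 0,"az": 0,"tx": 0,"ty": 0,"tz": 0,"gripper": 1},
    {"ax": 0,"ay": 0,"az": 0,"tx": 0,"ty": 0,"tz": 0,"gripper": 1},
  ],
)

```text
t: 6.42
tool_pos: [0.4005, 0.3889, 0.0242]
tool_rot: [1.975, 2.443, 0.001]
ft_force: [-0.5, -0.5, -0.2]
grip_width: 0.011
grasp_force: 0.0
```

```bash
python3 - <<'E'
from h import *
s=m.get_state();print(s["tool_pos"],yaw(s)[0],s["grip_width"],s["grasp_force"],s["ft_force"])
f=m.grab_frame("wrist");save(f,"w3.png",1.0)
for b in books("wrist",s,f): print(b)
E
```

```text
[0.40048577 0.38893945 0.02418166] 102.09461933130608 0.010675790144715732 0.0 [-0.51076345 -0.45794565 -0.16287323]
(array([262., 257.]), array([400.8, 360.6]), -77.9, array([45.9, 95.2]), np.int32(4685))
```

View pics/w3.png

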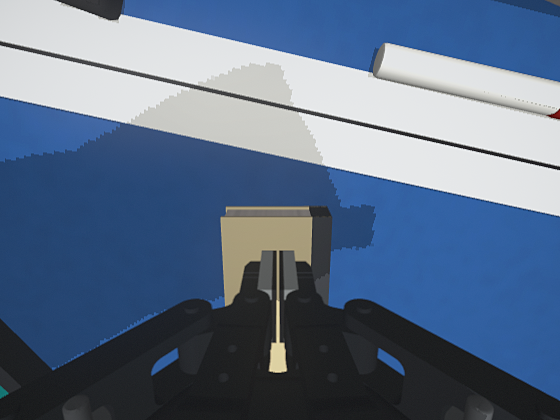

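The fingers shut above the book: the tips reach less far than assumed. The book has not moved. I open, go lower and try again.

>>> carry_out(
  deltas=[
    {"ax": 0,"ay": 0,"az": 0,"tx": 0,"ty": 0,"tz": 0,"gripper": -1},
    {"ax": 0,"ay": 0,"az": 0,"tx": 0,"ty": 0,"tz": 0,"gripper": -1},
    {"ax": 0,"ay": 0,"az": 0,"tx": 0,"ty": 0,"tz": 0,"gripper": -1},
    {"ax": 0,"ay": 0,"az": 0,"tx": 0,"ty": 0,"tz": 0,"gripper": -1},
    {"ax": 0,"ay": 0,"az": 0,"tx": 0,"ty": 0,"tz": 0,"gripper": -1},
    {"ax": 0,"ay": 0,"az": 0,"tx": 0,"ty": 0,"tz": 7,"gripper": -1},
    {"ax": 0,"ay": 0,"az": 0,"tx": 0,"ty": 0,"tz": 7,"gripper": -1},
    {"ax": 0,"ay": 0,"az": 0,"tx": 0,"ty": 0,"tz": 0,"gripper": -1},
  ],
)

```text
t: 7.13
tool_pos: [0.3994, 0.3881, 0.0081]
tool_rot: [-1.975, -2.443, 0.003]
ft_force: [-0.4, -0.9, -0.3]
grip_width: 0.997
grasp_force: 0.0
```

>>> carry_out(
  deltas=[
    {"ax": 0,"ay": 0,"az": 0,"tx": 0,"ty": 0,"tz": 0,"gripper": 1},
    {"ax": 0,"ay": 0,"az": 0,"tx": 0,"ty": 0,"tz": 0,"gripper": 1},
    {"ax": 0,"ay": 0,"az": 0,"tx": 0,"ty": 0,"tz": 0,"gripper": 1},
  ],
)

```text
t: 7.38
tool_pos: [0.4004, 0.3889, 0.0099]
tool_rot: [1.975, 2.443, 0.0]
ft_force: [0.8, -0.6, 0.1]
grip_width: 0.604
grasp_force: 0.0
```

>>> carry_out(
  deltas=[
    {"ax": 0,"ay": 0,"az": 0,"tx": 0,"ty": 0,"tz": 0,"gripper": 1},
    {"ax": 0,"ay": 0,"az": 0,"tx": 0,"ty": 0,"tz": 0,"gripper": 1},
  ],
)

```text
t: 7.55
tool_pos: [0.4004, 0.3889, 0.01]
tool_rot: [1.975, 2.443, 0.0]
ft_force: [-0.3, -0.9, -0.1]
grip_width: 0.304
grasp_force: 0.0
```

>>> carry_out(
  deltas=[
    {"ax": 0,"ay": 0,"az": 0,"tx": 0,"ty": 0,"tz": 0,"gripper": 1},
    {"ax": 0,"ay": 0,"az": 0,"tx": 0,"ty": 0,"tz": 0,"gripper": 1},
    {"ax": 0,"ay": 0,"az": 0,"tx": 0,"ty": 0,"tz": 0,"gripper": 1},
  ],
)

```text
t: 7.8
tool_pos: [0.4004, 0.3888, 0.0099]
tool_rot: [1.975, 2.443, 0.0]
ft_force: [0.5, 0.2, 0.1]
grip_width: -0.0
grasp_force: 0.0
```

```bash
python3 - <<'E'
from h import *
s=m.get_state();print(s["tool_pos"],s["grip_width"],s["ft_force"])
f=m.grab_frame("wrist");g=m.grab_frame("scene")
C=cam("scene");u=proj(C,[s["tool_pos"]])[0];print(u)
x0,y0=int(max(u[0]-90,0)),int(max(u[1]-80,0))
a=cv2.resize(g[y0:y0+140,x0:x0+180],None,fx=3,fy=3);save(a,"s4.png")
print(x0,y0)
E
```

```text
[0.4003502  0.38884043 0.00988737] -0.00025252180863439693 [0.46665322 0.23362651 0.13145373]
[327.91767016 110.62832149]
237 30
```

View pics/s4.png

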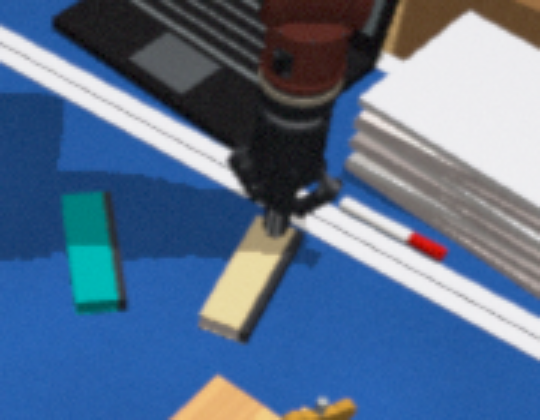

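The scene crop shows the shut fingertips at about (272,232), still just above the book. I probe down slowly for contact.

>>> carry_out(
  deltas=[
    {"ax": 0,"ay": 0,"az": 0,"tx": 0,"ty": 0,"tz": 2,"gripper": 1},
    {"ax": 0,"ay": 0,"az": 0,"tx": 0,"ty": 0,"tz": 2,"gripper": 1},
    {"ax": 0,"ay": 0,"az": 0,"tx": 0,"ty": 0,"tz": 0,"gripper": 1},
  ],
)

```text
t: 8.15
tool_pos: [0.4003, 0.3888, 0.0057]
tool_rot: [1.975, 2.443, 0.0]
ft_force: [-0.2, 0.2, -0.7]
grip_width: 0.003
grasp_force: 0.0
```

>>> carry_out(
  deltas=[
    {"ax": 0,"ay": 0,"az": 0,"tx": 0,"ty": 0,"tz": 2,"gripper": 1},
    {"ax": 0,"ay": 0,"az": 0,"tx": 0,"ty": 0,"tz": 0,"gripper": 1},
  ],
)

```text
t: 8.32
tool_pos: [0.4005, 0.3889, 0.0055]
tool_rot: [1.975, 2.443, 0.001]
ft_force: [-6.1, -5.4, 24.4]
grip_width: -0.004
grasp_force: 12.5
```

>>> carry_out(
  deltas=[
    {"ax": 0,"ay": 0,"az": 0,"tx": 0,"ty": 0,"tz": 1.5,"gripper": 1},
    {"ax": 0,"ay": 0,"az": 0,"tx": 0,"ty": 0,"tz": 0,"gripper": 1},
  ],
)

```text
t: 8.48
tool_pos: [0.4005, 0.3889, 0.0054]
tool_rot: [1.975, 2.443, 0.002]
ft_force: [-10.0, -8.1, 43.7]
grip_width: -0.002
grasp_force: 21.7
```

Contact at reported z = 5.5 mm means the shut tips sit 14.5 mm behind the reported TCP. I back off, open, go to z = -14 mm and grip.

>>> carry_out(
  deltas=[
    {"ax": 0,"ay": 0,"az": 0,"tx": 0,"ty": 0,"tz": -12,"gripper": 1},
    {"ax": 0,"ay": 0,"az": 0,"tx": 0,"ty": 0,"tz": 0,"gripper": -1},
    {"ax": 0,"ay": 0,"az": 0,"tx": 0,"ty": 0,"tz": 0,"gripper": -1},
    {"ax": 0,"ay": 0,"az": 0,"tx": 0,"ty": 0,"tz": 0,"gripper": -1},
    {"ax": 0,"ay": 0,"az": 0,"tx": 0,"ty": 0,"tz": 0,"gripper": -1},
    {"ax": 0,"ay": 0,"az": 0,"tx": 0,"ty": 0,"tz": 0,"gripper": -1},
    {"ax": 0,"ay": 0,"az": 0,"tx": 0,"ty": 0,"tz": 10,"gripper": -1},
    {"ax": 0,"ay": 0,"az": 0,"tx": 0,"ty": 0,"tz": 10,"gripper": -1},
    {"ax": 0,"ay": 0,"az": 0,"tx": 0,"ty": 0,"tz": 8.5,"gripper": -1},
    {"ax": 0,"ay": 0,"az": 0,"tx": 0,"ty": 0,"tz": 0,"gripper": -1},
  ],
)

```text
t: 9.32
tool_pos: [0.3989, 0.3876, -0.0167]
tool_rot: [-1.975, -2.442, 0.006]
ft_force: [-0.7, 0.1, -0.4]
grip_width: 1.0
grasp_force: 0.0
```

>>> carry_out(
  deltas=[
    {"ax": 0,"ay": 0,"az": 0,"tx": 0,"ty": 0,"tz": 0,"gripper": 1},
    {"ax": 0,"ay": 0,"az": 0,"tx": 0,"ty": 0,"tz": 0,"gripper": 1},
    {"ax": 0,"ay": 0,"az": 0,"tx": 0,"ty": 0,"tz": 0,"gripper": 1},
    {"ax": 0,"ay": 0,"az": 0,"tx": 0,"ty": 0,"tz": 0,"gripper": 1},
    {"ax": 0,"ay": 0,"az": 0,"tx": 0,"ty": 0,"tz": 0,"gripper": 1},
    {"ax": 0,"ay": 0,"az": 0,"tx": 0,"ty": 0,"tz": 0,"gripper": 1},
  ],
)

```text
t: 9.82
tool_pos: [0.4007, 0.3891, -0.0136]
tool_rot: [1.975, 2.443, 0.002]
ft_force: [-0.3, -0.4, 5.0]
grip_width: 0.639
grasp_force: 63.8
```

Gripped at 54 mm with 64 N. I lift and look.

>>> carry_out(
  deltas=[
    {"ax": 0,"ay": 0,"az": 0,"tx": 0,"ty": 0,"tz": -15,"gripper": 1},
    {"ax": 0,"ay": 0,"az": 0,"tx": 0,"ty": 0,"tz": -20,"gripper": 1},
    {"ax": 0,"ay": 0,"az": 0,"tx": 0,"ty": 0,"tz": -15,"gripper": 1},
    {"ax": 0,"ay": 0,"az": 0,"tx": 0,"ty": 0,"tz": 0,"gripper": 1},
    {"ax": 0,"ay": 0,"az": 0,"tx": 0,"ty": 0,"tz": 0,"gripper": 1},
  ],
)

```text
t: 10.23
tool_pos: [0.4008, 0.3891, 0.0361]
tool_rot: [1.975, 2.443, 0.002]
ft_force: [-0.6, -0.4, -1.8]
grip_width: 0.642
grasp_force: 64.0
```

```bash
python3 - <<'E'
from h import *
s=m.get_state();print(s["grip_width"],s["grasp_force"],s["ft_force"])
f=m.grab_frame("wrist");save(f,"w5.png")
zt=s["tool_pos"][2]+.034
for b in books("wrist",s,f,zt): print(b)
print(press(-215,70));to(*press(-215,70),0.05,176.7)
E
```

```text
0.6418002670701094 63.965349197387695 [-0.64705711 -0.38919986 -1.78095357]
(array([267., 306.]), array([398.2, 378.1]), -78.1, array([46. , 59.8]), np.int32(12503))
[0.36838599 0.12066019]
t 10.3 at [0.4001 0.3887 0.0353] yaw 102.09 -> shift [-255.4  -87.2  -14.6] az -1.302
```

View pics/w5.png

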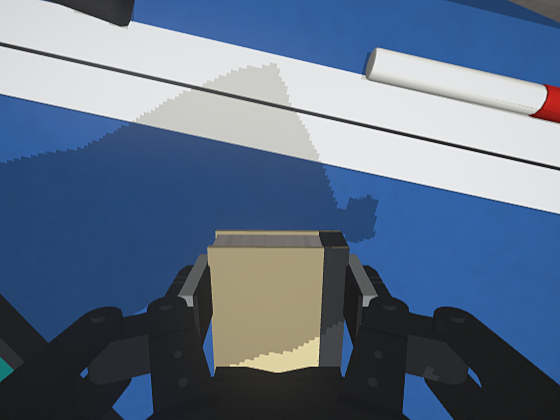

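The book is held level, mid-line at u ≈ 278 and rear edge at row 247, as expected. I carry it to in front of bay 1.

>>> carry_out(
  deltas=[
    {"ax": 0,"ay": 0,"az": 0,"tx": -28,"ty": -10,"tz": 0,"gripper": 1},
    {"ax": 0,"ay": 0,"az": 0,"tx": -28,"ty": -10,"tz": 0,"gripper": 1},
    {"ax": 0,"ay": 0,"az": 0,"tx": -28,"ty": -10,"tz": 0,"gripper": 1},
    {"ax": 0,"ay": 0,"az": 0,"tx": -28,"ty": -10,"tz": 0,"gripper": 1},
    {"ax": 0,"ay": 0,"az": 0,"tx": -28,"ty": -10,"tz": 0,"gripper": 1},
    {"ax": 0,"ay": 0,"az": 0,"tx": -28,"ty": -10,"tz": 0,"gripper": 1},
    {"ax": 0,"ay": 0,"az": 0,"tx": -28,"ty": -10,"tz": 0,"gripper": 1},
    {"ax": 0,"ay": 0,"az": 0,"tx": -28,"ty": -9,"tz": 0,"gripper": 1},
    {"ax": 0,"ay": 0,"az": 0,"tx": -31,"ty": -8,"tz": 0,"gripper": 1},
    {"ax": 0,"ay": 0,"az": -0.102,"tx": 0,"ty": 0,"tz": 0,"gripper": 1},
  ],
)

```text
t: 11.12
tool_pos: [0.3667, 0.117, 0.0347]
tool_rot: [-1.854, -2.535, 0.006]
ft_force: [-0.3, -0.1, -0.6]
grip_width: 0.638
grasp_force: 69.6
```

>>> carry_out(
  deltas=[
    {"ax": 0,"ay": 0,"az": -0.12,"tx": 0,"ty": 0,"tz": 0,"gripper": 1},
    {"ax": 0,"ay": 0,"az": -0.12,"tx": 0,"ty": 0,"tz": 0,"gripper": 1},
    {"ax": 0,"ay": 0,"az": -0.12,"tx": 0,"ty": 0,"tz": 0,"gripper": 1},
    {"ax": 0,"ay": 0,"az": -0.12,"tx": 0,"ty": 0,"tz": 0,"gripper": 1},
    {"ax": 0,"ay": 0,"az": -0.12,"tx": 0,"ty": 0,"tz": 0,"gripper": 1},
    {"ax": 0,"ay": 0,"az": -0.12,"tx": 0,"ty": 0,"tz": 0,"gripper": 1},
    {"ax": 0,"ay": 0,"az": -0.12,"tx": 0,"ty": 0,"tz": 0,"gripper": 1},
    {"ax": 0,"ay": 0,"az": -0.12,"tx": 0,"ty": 0,"tz": 0,"gripper": 1},
    {"ax": 0,"ay": 0,"az": -0.12,"tx": 0,"ty": 0,"tz": 0,"gripper": 1},
    {"ax": 0,"ay": 0,"az": -0.12,"tx": 0,"ty": 0,"tz": 0,"gripper": 1},
  ],
)

```text
t: 11.95
tool_pos: [0.3676, 0.1211, 0.0348]
tool_rot: [-0.082, -3.138, 0.001]
ft_force: [-0.1, 0.1, -2.0]
grip_width: 0.637
grasp_force: 69.6
```

>>> carry_out(
  deltas=[
    {"ax": 0,"ay": 0,"az": 0,"tx": 0,"ty": 0,"tz": 0,"gripper": 1},
    {"ax": 0,"ay": 0,"az": 0,"tx": 0,"ty": 0,"tz": 0,"gripper": 1},
    {"ax": 0,"ay": 0,"az": 0,"tx": 0,"ty": 0,"tz": 0,"gripper": 1},
  ],
)

```text
t: 12.2
tool_pos: [0.3682, 0.1211, 0.0353]
tool_rot: [-0.097, -3.139, 0.0]
ft_force: [0.1, -0.7, -1.8]
grip_width: 0.636
grasp_force: 69.6
```

```bash
python3 - <<'E'
from h import *
s=m.get_state();print(s["grip_width"],s["grasp_force"])
to(*press(-215,70),0.0055,176.7,s)
f=m.grab_frame("top");C=cam("top")
# book & press in top view
h=cv2.cvtColor(f,cv2.COLOR_RGB2HSV)
save(cv2.resize(f[120:260,180:340],None,fx=4,fy=4),"t6.png")
pts=[press(-70,y) for y in (105,35,-35,-105)]+[press(-125,150),press(-125,-150)]
print(((proj(C,[[*p,z] for p,z in zip(pts,[.022]*4+[.018]*2)])-[180,120])*4).round(),
 ((proj(C,[[*s["tool_pos"][:2],s["tool_pos"][2]+.034]])-[180,120])*4).round())
E
```

```text
0.63634244929541 69.61815118789673
t 12.2 at [0.3682 0.1211 0.0353] yaw 176.46 -> shift [-0.3 -0.5 29.8] az -0.004
[[145. 346.]
 [243. 354.]
 [340. 361.]
 [438. 368.]
 [ 76. 419.]
 [495. 450.]] [[167. 554.]]
```

View pics/t6.png

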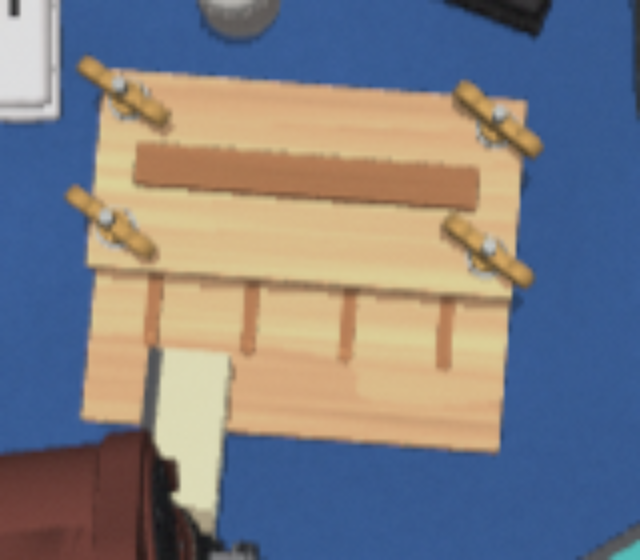

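The top crop shows the book's front corners at about (150,347) and (232,355), with batten noses at (150,346), (249,354), (346,361) and (442,368). I compute the relative offset.

```bash
python3 - <<'E'
from h import *
C=cam("top");s=m.get_state();px=lambda a:np.array(a)/4+[180,120]
loc=lambda w:((w[:,:2]-O)@np.array([[np.cos(TH),-np.sin(TH)],[np.sin(TH),np.cos(TH)]])*1000).round(1)
zt=s["tool_pos"][2]+.034
print("book front",loc(back(C,px([[150,347],[232,355]]),zt)))
print("noses",loc(back(C,px([[150,346],[249,354],[346,361],[442,368]]),.022)))
f=m.grab_frame("wrist");
for b in books("wrist",s,f,zt): print(b, loc(np.array([b[1]/1000])))
print("tcp",loc(np.array([s["tool_pos"]])))
save(f,"w7.png",1)
E
```

```text
book front [[-74.8  94.7]
 [-76.   37.7]]
noses [[ -69.5  101.6]
 [ -69.9   30.5]
 [ -69.7  -39. ]
 [ -69.5 -107.7]]
(array([266., 301.]), array([375.7, 116.9]), -3.5, array([46.3, 53.8]), np.int32(12100)) [[-207.5   66.7]]
(array([134., 401.]), array([422.7,  53.9]), -38.4, array([16.8, 34.8]), np.int32(1401)) [[-156.9    6.5]]
tcp [[-215.1   70.5]]
```

View pics/w7.png

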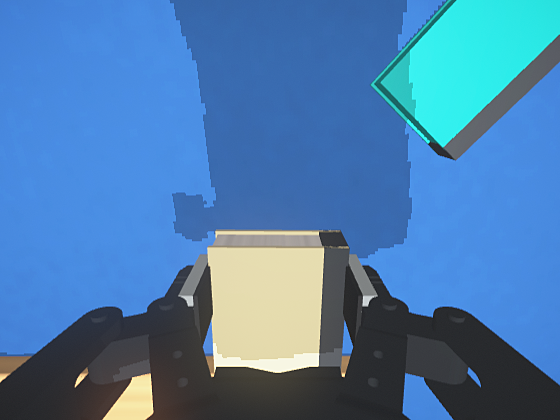

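Relative to the battens the book is within about 0.3 mm of bay 1's middle. I lower it and slide in.

>>> carry_out(
  deltas=[
    {"ax": 0,"ay": 0,"az": -0.004,"tx": 0,"ty": 0,"tz": 10,"gripper": 1},
    {"ax": 0,"ay": 0,"az": 0,"tx": 0,"ty": 0,"tz": 10,"gripper": 1},
    {"ax": 0,"ay": 0,"az": 0,"tx": 0,"ty": 0,"tz": 7,"gripper": 1},
    {"ax": 0,"ay": 0,"az": 0,"tx": 0,"ty": 0,"tz": 2.5,"gripper": 1},
    {"ax": 0,"ay": 0,"az": 0,"tx": 0,"ty": 0,"tz": 0,"gripper": 1},
  ],
)

```text
t: 12.72
tool_pos: [0.3681, 0.1211, 0.0058]
tool_rot: [-0.086, -3.139, 0.0]
ft_force: [0.1, -0.1, -0.7]
grip_width: 0.643
grasp_force: 69.6
```

>>> carry_out(
  deltas=[
    {"ax": 0,"ay": 0,"az": 0,"tx": -8,"ty": 0,"tz": 0,"gripper": 1},
    {"ax": 0,"ay": 0,"az": 0,"tx": -8,"ty": 0,"tz": 0,"gripper": 1},
    {"ax": 0,"ay": 0,"az": 0,"tx": -8,"ty": 0,"tz": 0,"gripper": 1},
    {"ax": 0,"ay": 0,"az": 0,"tx": 0,"ty": 0,"tz": 0,"gripper": 1},
  ],
)

```text
t: 13.05
tool_pos: [0.3959, 0.12, 0.0069]
tool_rot: [0.085, 3.137, 0.001]
ft_force: [0.9, 0.4, -2.1]
grip_width: 0.638
grasp_force: 69.6
```

>>> carry_out(
  deltas=[
    {"ax": 0,"ay": 0,"az": 0,"tx": -8,"ty": 0,"tz": 0,"gripper": 1},
    {"ax": 0,"ay": 0,"az": 0,"tx": -8,"ty": 0,"tz": 0,"gripper": 1},
    {"ax": 0,"ay": 0,"az": 0,"tx": -8,"ty": 0,"tz": 0,"gripper": 1},
    {"ax": 0,"ay": 0,"az": 0,"tx": -8,"ty": 0,"tz": 0,"gripper": 1},
    {"ax": 0,"ay": 0,"az": 0,"tx": -8,"ty": 0,"tz": 0,"gripper": 1},
    {"ax": 0,"ay": 0,"az": 0,"tx": 0,"ty": 0,"tz": 0,"gripper": 1},
  ],
)

```text
t: 13.55
tool_pos: [0.4349, 0.1177, 0.0065]
tool_rot: [0.085, 3.138, 0.0]
ft_force: [0.5, -0.3, -1.8]
grip_width: 0.634
grasp_force: 69.6
```

>>> carry_out(
  deltas=[
    {"ax": 0,"ay": 0,"az": 0,"tx": -8,"ty": 0,"tz": 0,"gripper": 1},
    {"ax": 0,"ay": 0,"az": 0,"tx": -8,"ty": 0,"tz": 0,"gripper": 1},
    {"ax": 0,"ay": 0,"az": 0,"tx": -8,"ty": 0,"tz": 0,"gripper": 1},
    {"ax": 0,"ay": 0,"az": 0,"tx": -8,"ty": 0,"tz": 0,"gripper": 1},
    {"ax": 0,"ay": 0,"az": 0,"tx": -8,"ty": 0,"tz": 0,"gripper": 1},
    {"ax": 0,"ay": 0,"az": 0,"tx": 0,"ty": 0,"tz": 0,"gripper": 1},
  ],
)

```text
t: 14.05
tool_pos: [0.4748, 0.1154, 0.0065]
tool_rot: [0.085, 3.139, -0.0]
ft_force: [-0.5, -1.6, -1.3]
grip_width: 0.64
grasp_force: 69.6
```

>>> carry_out(
  deltas=[
    {"ax": 0,"ay": 0,"az": 0,"tx": -8,"ty": 0,"tz": 0,"gripper": 1},
    {"ax": 0,"ay": 0,"az": 0,"tx": -8,"ty": 0,"tz": 0,"gripper": 1},
    {"ax": 0,"ay": 0,"az": 0,"tx": -8,"ty": 0,"tz": 0,"gripper": 1},
    {"ax": 0,"ay": 0,"az": 0,"tx": -8,"ty": 0,"tz": 0,"gripper": 1},
    {"ax": 0,"ay": 0,"az": 0,"tx": -8,"ty": 0,"tz": 0,"gripper": 1},
    {"ax": 0,"ay": 0,"az": 0,"tx": 0,"ty": 0,"tz": 0,"gripper": 1},
    {"ax": 0,"ay": 0,"az": 0,"tx": 0,"ty": 0,"tz": 0,"gripper": 1},
  ],
)

```text
t: 14.63
tool_pos: [0.514, 0.1132, 0.0065]
tool_rot: [0.085, 3.138, -0.001]
ft_force: [2.3, -3.5, -1.8]
grip_width: 0.639
grasp_force: 69.6
```

```bash
python3 - <<'E'
from h import *
s=m.get_state();print(s["grip_width"],s["ft_force"])
to(*press(-66,70),0.0055,176.7,s)
f=m.grab_frame("top");save(cv2.resize(f[120:260,180:340],None,fx=4,fy=4),"t8.png")
E
```

```text
0.6388060637246897 [ 2.27196588 -3.53870874 -1.81120879]
t 14.6 at [0.514  0.1132 0.0065] yaw 176.89 -> shift [-3.2 -0.9  1. ] az 0.003
```

View pics/t8.png

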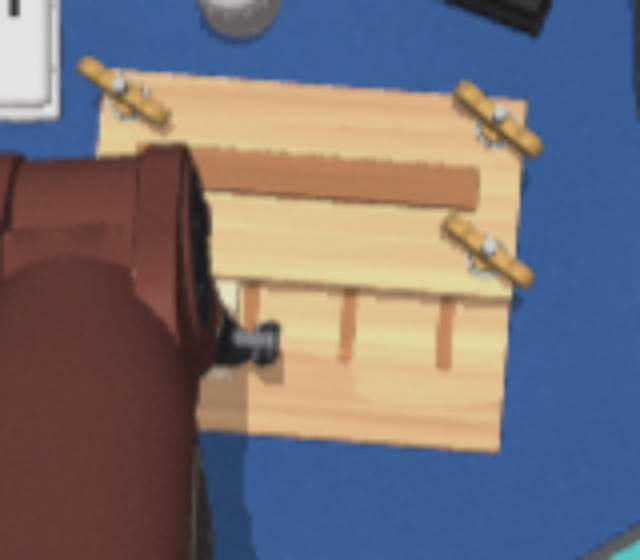

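The crop shows the book in bay 1 under the upper board. I release slightly, lift, back off, shut and push.

>>> carry_out(
  deltas=[
    {"ax": 0,"ay": 0,"az": 0,"tx": 0,"ty": 0,"tz": 1.3,"gripper": 1},
    {"ax": 0,"ay": 0,"az": 0,"tx": 0,"ty": 0,"tz": 0,"gripper": -0.6},
    {"ax": 0,"ay": 0,"az": 0,"tx": 0,"ty": 0,"tz": 0,"gripper": -0.6},
    {"ax": 0,"ay": 0,"az": 0,"tx": 0,"ty": 0,"tz": 0,"gripper": -0.6},
    {"ax": 0,"ay": 0,"az": 0,"tx": 0,"ty": 0,"tz": -20,"gripper": -0.6},
    {"ax": 0,"ay": 0,"az": 0,"tx": 0,"ty": 0,"tz": -20,"gripper": -0.6},
    {"ax": 0,"ay": 0,"az": 0,"tx": 15,"ty": 0,"tz": 0,"gripper": 1},
    {"ax": 0,"ay": 0,"az": 0,"tx": 15,"ty": 0,"tz": 0,"gripper": 1},
    {"ax": 0,"ay": 0,"az": 0,"tx": 13,"ty": 0,"tz": 0,"gripper": 1},
    {"ax": 0,"ay": 0,"az": 0,"tx": 0,"ty": 0,"tz": 0,"gripper": 1},
  ],
)

```text
t: 15.52
tool_pos: [0.4665, 0.1163, 0.0449]
tool_rot: [-0.083, -3.138, -0.001]
ft_force: [0.1, -0.6, -0.8]
grip_width: 0.232
grasp_force: 0.0
```

>>> carry_out(
  deltas=[
    {"ax": 0,"ay": 0,"az": 0,"tx": 0,"ty": 0,"tz": 0,"gripper": 1},
    {"ax": 0,"ay": 0,"az": 0,"tx": 0,"ty": 0,"tz": 0,"gripper": 1},
    {"ax": 0,"ay": 0,"az": 0,"tx": 0,"ty": 0,"tz": 0,"gripper": 1},
  ],
)

```text
t: 15.77
tool_pos: [0.4705, 0.1159, 0.0451]
tool_rot: [0.084, 3.14, 0.0]
ft_force: [0.5, -0.3, 0.1]
grip_width: 0.0
grasp_force: 0.0
```

```bash
python3 - <<'E'
from h import *
s=m.get_state();print(s["grip_width"],s["ft_force"])
to(*press(-112,70),0.009,176.7,s)
f=m.grab_frame("wrist")
loc=lambda w:((w[:,:2]-O)@np.array([[np.cos(TH),-np.sin(TH)],[np.sin(TH),np.cos(TH)]])*1000).round(1)
for b in books("wrist",s,f,.038): print(b, loc(np.array([b[1]/1000])))
E
```

```text
0.0004134929403891798 [ 0.50582214 -0.25122968  0.10722788]
t 15.8 at [0.4705 0.1159 0.0451] yaw 176.92 -> shift [-0.7 -1.1 36.1] az 0.004
(array([137., 231.]), array([453.3,  36.5]), 83.9, array([12.1, 62.5]), np.int32(1072)) [[-125.4   -9.1]]
(array([152., 254.]), array([468.9,  48. ]), 84.4, array([ 6.9, 87.6]), np.int32(883)) [[-110.5    3.2]]
(array([ 49., 310.]), array([502.9,  -9. ]), -3.4, array([59.8, 65.9]), np.int32(7987)) [[-73.2 -51.7]]
(array([367., 295.]), array([501. , 163.4]), 89.6, array([12.8, 39.4]), np.int32(820)) [[-85.1 120.3]]
(array([133., 315.]), array([507.5,  40. ]), 89.8, array([22.8, 34.2]), np.int32(909)) [[-71.5  -2.5]]
```

>>> carry_out(
  deltas=[
    {"ax": 0,"ay": 0,"az": 0,"tx": 0,"ty": -1,"tz": 18,"gripper": 1},
    {"ax": 0,"ay": 0,"az": 0,"tx": 0,"ty": 0,"tz": 12,"gripper": 1},
    {"ax": 0,"ay": 0,"az": 0,"tx": 0,"ty": 0,"tz": 6,"gripper": 1},
    {"ax": 0,"ay": 0,"az": 0,"tx": 0,"ty": 0,"tz": 0,"gripper": 1},
    {"ax": 0,"ay": 0,"az": 0,"tx": -5,"ty": 0,"tz": 0,"gripper": 1},
    {"ax": 0,"ay": 0,"az": 0,"tx": -7,"ty": 0,"tz": 0,"gripper": 1},
    {"ax": 0,"ay": 0,"az": 0,"tx": -7,"ty": 0,"tz": 0,"gripper": 1},
    {"ax": 0,"ay": 0,"az": 0,"tx": -7,"ty": 0,"tz": 0,"gripper": 1},
    {"ax": 0,"ay": 0,"az": 0,"tx": 0,"ty": 0,"tz": 0,"gripper": 1},
  ],
)

```text
t: 16.57
tool_pos: [0.4979, 0.1133, 0.0096]
tool_rot: [0.085, 3.138, 0.0]
ft_force: [0.1, -0.1, -0.2]
grip_width: 0.005
grasp_force: 0.0
```

>>> carry_out(
  deltas=[
    {"ax": 0,"ay": 0,"az": 0,"tx": -6,"ty": 0,"tz": 0,"gripper": 1},
    {"ax": 0,"ay": 0,"az": 0,"tx": -6,"ty": 0,"tz": 0,"gripper": 1},
    {"ax": 0,"ay": 0,"az": 0,"tx": -4,"ty": 0,"tz": 0,"gripper": 1},
    {"ax": 0,"ay": 0,"az": 0,"tx": 0,"ty": 0,"tz": 0,"gripper": 1},
  ],
)

```text
t: 16.9
tool_pos: [0.5128, 0.1125, 0.0091]
tool_rot: [0.085, 3.139, 0.0]
ft_force: [1.0, -1.1, -0.2]
grip_width: 0.004
grasp_force: 0.0
```

>>> carry_out(
  deltas=[
    {"ax": 0,"ay": 0,"az": 0,"tx": -3,"ty": 0,"tz": 0,"gripper": 1},
    {"ax": 0,"ay": 0,"az": 0,"tx": 0,"ty": 0,"tz": 0,"gripper": 1},
  ],
)

```text
t: 17.07
tool_pos: [0.5148, 0.1124, 0.009]
tool_rot: [0.085, 3.14, 0.0]
ft_force: [0.3, 0.2, -0.2]
grip_width: -0.004
grasp_force: 0.0
```

>>> carry_out(
  deltas=[
    {"ax": 0,"ay": 0,"az": 0,"tx": -2,"ty": 0,"tz": 0,"gripper": 1},
    {"ax": 0,"ay": 0,"az": 0,"tx": 0,"ty": 0,"tz": 0,"gripper": 1},
  ],
)

```text
t: 17.23
tool_pos: [0.5166, 0.1123, 0.009]
tool_rot: [0.084, 3.14, 0.0]
ft_force: [-0.4, 0.3, -0.1]
grip_width: -0.006
grasp_force: 0.2
```

>>> carry_out(
  deltas=[
    {"ax": 0,"ay": 0,"az": 0,"tx": -2,"ty": 0,"tz": 0,"gripper": 1},
    {"ax": 0,"ay": 0,"az": 0,"tx": 0,"ty": 0,"tz": 0,"gripper": 1},
  ],
)

```text
t: 17.4
tool_pos: [0.5187, 0.1122, 0.0091]
tool_rot: [0.084, 3.14, -0.0]
ft_force: [0.2, 0.2, -0.6]
grip_width: 0.003
grasp_force: 0.3
```

>>> carry_out(
  deltas=[
    {"ax": 0,"ay": 0,"az": 0,"tx": -2,"ty": 0,"tz": 0,"gripper": 1},
    {"ax": 0,"ay": 0,"az": 0,"tx": 0,"ty": 0,"tz": 0,"gripper": 1},
  ],
)

```text
t: 17.57
tool_pos: [0.5201, 0.1121, 0.0089]
tool_rot: [-0.084, -3.14, -0.0]
ft_force: [-2.4, 0.6, 1.5]
grip_width: -0.003
grasp_force: 1.3
```

>>> carry_out(
  deltas=[
    {"ax": 0,"ay": 0,"az": 0,"tx": -1.5,"ty": 0,"tz": 0,"gripper": 1},
    {"ax": 0,"ay": 0,"az": 0,"tx": 0,"ty": 0,"tz": 0,"gripper": 1},
  ],
)

```text
t: 17.73
tool_pos: [0.5201, 0.112, 0.0088]
tool_rot: [-0.084, -3.137, 0.0]
ft_force: [-7.4, 0.7, 5.7]
grip_width: -0.0
grasp_force: 3.7
```

Home: the push stopped at exactly the predicted x. One firm nudge, then I retreat and re-measure the other books.

>>> carry_out(
  deltas=[
    {"ax": 0,"ay": 0,"az": 0,"tx": -1,"ty": 0,"tz": 0,"gripper": 1},
    {"ax": 0,"ay": 0,"az": 0,"tx": 0,"ty": 0,"tz": 0,"gripper": 1},
    {"ax": 0,"ay": 0,"az": 0,"tx": 10,"ty": 0,"tz": 0,"gripper": 1},
    {"ax": 0,"ay": 0,"az": 0,"tx": 15,"ty": 0,"tz": -10,"gripper": 1},
    {"ax": 0,"ay": 0,"az": 0,"tx": 15,"ty": 0,"tz": -35,"gripper": -1},
    {"ax": 0,"ay": 0,"az": 0,"tx": 10,"ty": 0,"tz": -35,"gripper": -1},
    {"ax": 0,"ay": 0,"az": 0,"tx": 10,"ty": 0,"tz": -35,"gripper": -1},
    {"ax": 0,"ay": 0,"az": 0,"tx": 10,"ty": 0,"tz": -30,"gripper": -1},
    {"ax": 0,"ay": 0,"az": 0,"tx": 0,"ty": 0,"tz": 0,"gripper": -1},
    {"ax": 0,"ay": 0,"az": 0,"tx": 0,"ty": 0,"tz": 0,"gripper": -1},
  ],
)

```text
t: 18.57
tool_pos: [0.4545, 0.1159, 0.1559]
tool_rot: [0.084, 3.136, 0.001]
ft_force: [0.8, 0.0, -0.7]
grip_width: 0.848
grasp_force: 0.0
```

```bash
python3 - <<'E'
from h import *
f=m.grab_frame("top")
for b in books("top",f=f,amin=300): print(b)
C=cam("top");h=cv2.cvtColor(f,cv2.COLOR_RGB2HSV);mk=cv2.inRange(h,(80,120,80),(95,255,255))
n,l,s,c=cv2.connectedComponentsWithStats(mk)
for i in range(1,n):
    if s[i,4]>200: print("turq",cv2.minAreaRect((back(C,np.argwhere(l==i)[:,::-1],.02)[:,:2]*1000).astype(np.float32)))
# C: tool yaw 261
to(.416-.0-.009,-.357-.06,.2,261)
E
```

```text
(array([382., 179.]), array([ 603.3, -324.8]), 89.4, array([ 48.3, 157.9]), np.int32(912))
(array([393., 245.]), array([ 416.2, -356.5]), 81.0, array([ 47.6, 160.8]), np.int32(961))
turq ((333.822509765625, -167.020263671875), (45.93548583984375, 159.48577880859375), 32.094486236572266)
t 18.6 at [0.4538 0.1157 0.1545] yaw 176.92 -> shift [  18.  -534.5  -45.7] az -1.467
```

>>> carry_out(
  deltas=[
    {"ax": 0,"ay": 0,"az": 0,"tx": 1,"ty": -38,"tz": -1,"gripper": -1},
    {"ax": 0,"ay": 0,"az": 0,"tx": 1,"ty": -38,"tz": -1,"gripper": -1},
    {"ax": 0,"ay": 0,"az": 0,"tx": 1,"ty": -38,"tz": -1,"gripper": -1},
    {"ax": 0,"ay": 0,"az": 0,"tx": 1,"ty": -38,"tz": -1,"gripper": -1},
    {"ax": 0,"ay": 0,"az": 0,"tx": 1,"ty": -38,"tz": -1,"gripper": -1},
    {"ax": 0,"ay": 0,"az": 0,"tx": 1,"ty": -38,"tz": -1,"gripper": -1},
    {"ax": 0,"ay": 0,"az": 0,"tx": 1,"ty": -38,"tz": -1,"gripper": -1},
    {"ax": 0,"ay": 0,"az": 0,"tx": 1,"ty": -38,"tz": -1,"gripper": -1},
    {"ax": 0,"ay": 0,"az": 0,"tx": 1,"ty": -38,"tz": -1,"gripper": -1},
    {"ax": 0,"ay": 0,"az": 0,"tx": 1,"ty": -38,"tz": -1,"gripper": -1},
  ],
)

```text
t: 19.45
tool_pos: [0.4217, -0.2651, 0.1625]
tool_rot: [-0.085, -3.139, -0.002]
ft_force: [1.7, -0.1, -0.4]
grip_width: 1.001
grasp_force: 0.0
```

>>> carry_out(
  deltas=[
    {"ax": 0,"ay": 0,"az": 0,"tx": 1,"ty": -38,"tz": -1,"gripper": -1},
    {"ax": 0,"ay": 0,"az": 0,"tx": 1,"ty": -38,"tz": -1,"gripper": -1},
    {"ax": 0,"ay": 0,"az": 0,"tx": 1,"ty": -38,"tz": -1,"gripper": -1},
    {"ax": 0,"ay": 0,"az": 0,"tx": 1,"ty": -38,"tz": -1,"gripper": -1},
    {"ax": 0,"ay": 0,"az": -0.122,"tx": 0,"ty": 0,"tz": 0,"gripper": -1},
    {"ax": 0,"ay": 0,"az": -0.122,"tx": 0,"ty": 0,"tz": 0,"gripper": -1},
    {"ax": 0,"ay": 0,"az": -0.122,"tx": 0,"ty": 0,"tz": 0,"gripper": -1},
    {"ax": 0,"ay": 0,"az": -0.122,"tx": 0,"ty": 0,"tz": 0,"gripper": -1},
    {"ax": 0,"ay": 0,"az": -0.122,"tx": 0,"ty": 0,"tz": 0,"gripper": -1},
    {"ax": 0,"ay": 0,"az": -0.122,"tx": 0,"ty": 0,"tz": 0,"gripper": -1},
  ],
)

```text
t: 20.28
tool_pos: [0.41, -0.4146, 0.166]
tool_rot: [1.053, -2.959, -0.004]
ft_force: [0.8, 0.1, 0.0]
grip_width: 1.0
grasp_force: 0.0
```

>>> carry_out(
  deltas=[
    {"ax": 0,"ay": 0,"az": -0.122,"tx": 0,"ty": 0,"tz": 0,"gripper": -1},
    {"ax": 0,"ay": 0,"az": -0.122,"tx": 0,"ty": 0,"tz": 0,"gripper": -1},
    {"ax": 0,"ay": 0,"az": -0.122,"tx": 0,"ty": 0,"tz": 0,"gripper": -1},
    {"ax": 0,"ay": 0,"az": -0.122,"tx": 0,"ty": 0,"tz": 0,"gripper": -1},
    {"ax": 0,"ay": 0,"az": -0.122,"tx": 0,"ty": 0,"tz": 0,"gripper": -1},
    {"ax": 0,"ay": 0,"az": -0.122,"tx": 0,"ty": 0,"tz": 0,"gripper": -1},
    {"ax": 0,"ay": 0,"az": 0,"tx": 0,"ty": 0,"tz": 0,"gripper": -1},
    {"ax": 0,"ay": 0,"az": 0,"tx": 0,"ty": 0,"tz": 0,"gripper": -1},
    {"ax": 0,"ay": 0,"az": 0,"tx": 0,"ty": 0,"tz": 0,"gripper": -1},
  ],
)

```text
t: 21.03
tool_pos: [0.4102, -0.4147, 0.1671]
tool_rot: [-2.031, 2.397, 0.002]
ft_force: [-0.3, -1.1, 0.2]
grip_width: 1.002
grasp_force: 0.0
```

```bash
python3 - <<'E'
from h import *
s=m.get_state();f=m.grab_frame("wrist")
for b in books("wrist",s,f): print(b)
to(.411,-.414,-.014,261,s)
E
```

```text
(array([281., 238.]), array([ 415.6, -357.5]), 81.0, array([ 46.3, 162.7]), np.int32(7065))
(array([ 93., 268.]), array([ 603.1, -355.8]), 89.5, array([46.7, 97.2]), np.int32(3684))
t 21.0 at [ 0.4102 -0.4147  0.1671] yaw -99.44 -> shift [ -0.7  -0.8 181.1] az -0.008
```

>>> carry_out(
  deltas=[
    {"ax": 0,"ay": 0,"az": -0.008,"tx": 2.7,"ty": -1.7,"tz": 35,"gripper": -1},
    {"ax": 0,"ay": 0,"az": 0,"tx": 0,"ty": 0,"tz": 35,"gripper": -1},
    {"ax": 0,"ay": 0,"az": 0,"tx": 0,"ty": 0,"tz": 35,"gripper": -1},
    {"ax": 0,"ay": 0,"az": 0,"tx": 0,"ty": 0,"tz": 35,"gripper": -1},
    {"ax": 0,"ay": 0,"az": 0,"tx": 0,"ty": 0,"tz": 25,"gripper": -1},
    {"ax": 0,"ay": 0,"az": 0,"tx": 0,"ty": 0,"tz": 16,"gripper": -1},
    {"ax": 0,"ay": 0,"az": 0,"tx": 0,"ty": 0,"tz": 0,"gripper": -1},
    {"ax": 0,"ay": 0,"az": 0,"tx": 0,"ty": 0,"tz": 0,"gripper": -1},
  ],
)

```text
t: 21.75
tool_pos: [0.4112, -0.4172, -0.0135]
tool_rot: [-2.044, 2.386, 0.003]
ft_force: [0.4, -0.5, 0.1]
grip_width: 0.999
grasp_force: 0.0
```

>>> carry_out(
  deltas=[
    {"ax": 0,"ay": 0,"az": 0,"tx": 0,"ty": 0,"tz": 0,"gripper": 1},
    {"ax": 0,"ay": 0,"az": 0,"tx": 0,"ty": 0,"tz": 0,"gripper": 1},
    {"ax": 0,"ay": 0,"az": 0,"tx": 0,"ty": 0,"tz": 0,"gripper": 1},
    {"ax": 0,"ay": 0,"az": 0,"tx": 0,"ty": 0,"tz": 0,"gripper": 1},
    {"ax": 0,"ay": 0,"az": 0,"tx": 0,"ty": 0,"tz": 0,"gripper": 1},
    {"ax": 0,"ay": 0,"az": 0,"tx": 0,"ty": 0,"tz": 0,"gripper": 1},
  ],
)

```text
t: 22.25
tool_pos: [0.4125, -0.4188, -0.0111]
tool_rot: [2.045, -2.384, 0.005]
ft_force: [-0.1, 1.1, 7.1]
grip_width: 0.641
grasp_force: 63.7
```

```bash
python3 - <<'E'
from h import *
s=m.get_state();f=m.grab_frame("wrist");print(s["grip_width"],s["grasp_force"])
zt=s["tool_pos"][2]+.034
b=books("wrist",s,f,zt)[0];print(b)
M=R.from_rotvec(s["tool_rot"]).as_matrix();d=M.T@(np.r_[b[1]/1000,zt]-s["tool_pos"])*1000;print("rear in tool x",d[0]+b[3][1]/2,d)
to(*press(-215,0),.036,176.7,s)
E
```

```text
0.6405585905581933 63.71787071228027
(array([289., 306.]), array([ 409. , -406.7]), 81.8, array([45.2, 60.4]), np.int32(13002))
rear in tool x 18.85409550739483 [-11.34590449   5.21634736 -34.03506622]
t 22.2 at [ 0.4125 -0.4188 -0.0111] yaw -98.75 -> shift [-456.7  118.9  -48.3] az 1.476
```

The fingertips touch the desk slightly, so I regrip 6 mm higher.

>>> carry_out(
  deltas=[
    {"ax": 0,"ay": 0,"az": 0,"tx": 0,"ty": 0,"tz": 0,"gripper": -0.7},
    {"ax": 0,"ay": 0,"az": 0,"tx": 0,"ty": 0,"tz": 0,"gripper": -0.7},
    {"ax": 0,"ay": 0,"az": 0,"tx": 0,"ty": 0,"tz": -6,"gripper": -0.7},
    {"ax": 0,"ay": 0,"az": 0,"tx": 0,"ty": 0,"tz": 0,"gripper": 1},
    {"ax": 0,"ay": 0,"az": 0,"tx": 0,"ty": 0,"tz": 0,"gripper": 1},
    {"ax": 0,"ay": 0,"az": 0,"tx": 0,"ty": 0,"tz": 0,"gripper": 1},
    {"ax": 0,"ay": 0,"az": 0,"tx": 0,"ty": 0,"tz": 0,"gripper": 1},
    {"ax": 0,"ay": 0,"az": 0,"tx": 0,"ty": 0,"tz": 0,"gripper": 1},
  ],
)

```text
t: 22.97
tool_pos: [0.412, -0.4183, -0.0057]
tool_rot: [2.046, -2.384, 0.002]
ft_force: [-1.5, 2.4, 13.4]
grip_width: 0.634
grasp_force: 62.0
```

>>> carry_out(
  deltas=[
    {"ax": 0,"ay": 0,"az": 0,"tx": 0,"ty": 0,"tz": -15,"gripper": 1},
    {"ax": 0,"ay": 0,"az": 0,"tx": 0,"ty": 0,"tz": -20,"gripper": 1},
    {"ax": 0,"ay": 0,"az": 0,"tx": 0,"ty": 0,"tz": -15,"gripper": 1},
    {"ax": 0,"ay": 0,"az": 0,"tx": 0,"ty": 0,"tz": 0,"gripper": 1},
    {"ax": 0,"ay": 0,"az": 0,"tx": 0,"ty": 0,"tz": 0,"gripper": 1},
  ],
)

```text
t: 23.38
tool_pos: [0.412, -0.4182, 0.0434]
tool_rot: [2.046, -2.384, 0.002]
ft_force: [0.4, -0.3, -1.8]
grip_width: 0.63
grasp_force: 64.4
```

```bash
cat >> h.py <<'E'
def held(s,f,dz):
    zt=s["tool_pos"][2]+dz
    b=max(books("wrist",s,f,zt),key=lambda b:b[4])
    M=R.from_rotvec(s["tool_rot"]).as_matrix();d=M.T@(np.r_[b[1]/1000,zt]-s["tool_pos"])*1000
    print("held",b,"rear at tool x",round(d[0]+b[3][1]/2,1),"y",round(d[1],1), "w",s["grip_width"],s["grasp_force"])
E
python3 - <<'E'
from h import *
s=m.get_state();f=m.grab_frame("wrist");print(s["ft_force"])
held(s,f,.028)
to(*press(-215,0),.042,176.7,s)
E
```

```text
[ 0.4084915  -0.309177   -1.82851156]
held (array([288., 302.]), array([ 409. , -403.2]), 81.5, array([45.4, 66.6]), np.int32(13168)) rear at tool x 19.0 y 5.2 w 0.6304472331402357 64.40678358078003
t 23.4 at [ 0.412  -0.4182  0.0434] yaw -98.74 -> shift [-456.3  118.4    0.8] az 1.476
```

>>> carry_out(
  deltas=[
    {"ax": 0,"ay": 0,"az": 0,"tx": -35.1,"ty": 9.1,"tz": 0,"gripper": 1},
    {"ax": 0,"ay": 0,"az": 0,"tx": -35.1,"ty": 9.1,"tz": 0,"gripper": 1},
    {"ax": 0,"ay": 0,"az": 0,"tx": -35.1,"ty": 9.1,"tz": 0,"gripper": 1},
    {"ax": 0,"ay": 0,"az": 0,"tx": -35.1,"ty": 9.1,"tz": 0,"gripper": 1},
    {"ax": 0,"ay": 0,"az": 0,"tx": -35.1,"ty": 9.1,"tz": 0,"gripper": 1},
    {"ax": 0,"ay": 0,"az": 0,"tx": -35.1,"ty": 9.1,"tz": 0,"gripper": 1},
    {"ax": 0,"ay": 0,"az": 0,"tx": -35.1,"ty": 9.1,"tz": 0,"gripper": 1},
    {"ax": 0,"ay": 0,"az": 0,"tx": -35.1,"ty": 9.1,"tz": 0,"gripper": 1},
    {"ax": 0,"ay": 0,"az": 0,"tx": -35.1,"ty": 9.1,"tz": 0,"gripper": 1},
    {"ax": 0,"ay": 0,"az": 0,"tx": -35.1,"ty": 9.1,"tz": 0,"gripper": 1},
  ],
)

```text
t: 24.27
tool_pos: [0.3737, -0.0552, 0.0422]
tool_rot: [2.045, -2.384, -0.002]
ft_force: [0.3, 1.3, -1.9]
grip_width: 0.63
grasp_force: 64.4
```

>>> carry_out(
  deltas=[
    {"ax": 0,"ay": 0,"az": 0,"tx": -35.1,"ty": 9.1,"tz": 0,"gripper": 1},
    {"ax": 0,"ay": 0,"az": 0,"tx": -35.1,"ty": 9.1,"tz": 0,"gripper": 1},
    {"ax": 0,"ay": 0,"az": 0,"tx": -35.1,"ty": 9.1,"tz": 0,"gripper": 1},
    {"ax": 0,"ay": 0,"az": 0.123,"tx": 0,"ty": 0,"tz": 0,"gripper": 1},
    {"ax": 0,"ay": 0,"az": 0.123,"tx": 0,"ty": 0,"tz": 0,"gripper": 1},
    {"ax": 0,"ay": 0,"az": 0.123,"tx": 0,"ty": 0,"tz": 0,"gripper": 1},
    {"ax": 0,"ay": 0,"az": 0.123,"tx": 0,"ty": 0,"tz": 0,"gripper": 1},
    {"ax": 0,"ay": 0,"az": 0.123,"tx": 0,"ty": 0,"tz": 0,"gripper": 1},
    {"ax": 0,"ay": 0,"az": 0.123,"tx": 0,"ty": 0,"tz": 0,"gripper": 1},
    {"ax": 0,"ay": 0,"az": 0.123,"tx": 0,"ty": 0,"tz": 0,"gripper": 1},
  ],
)

```text
t: 25.1
tool_pos: [0.363, 0.0513, 0.0421]
tool_rot: [0.854, -3.021, -0.001]
ft_force: [-0.2, 0.1, -0.9]
grip_width: 0.63
grasp_force: 64.4
```

>>> carry_out(
  deltas=[
    {"ax": 0,"ay": 0,"az": 0.123,"tx": 0,"ty": 0,"tz": 0,"gripper": 1},
    {"ax": 0,"ay": 0,"az": 0.123,"tx": 0,"ty": 0,"tz": 0,"gripper": 1},
    {"ax": 0,"ay": 0,"az": 0.123,"tx": 0,"ty": 0,"tz": 0,"gripper": 1},
    {"ax": 0,"ay": 0,"az": 0.123,"tx": 0,"ty": 0,"tz": 0,"gripper": 1},
    {"ax": 0,"ay": 0,"az": 0.123,"tx": 0,"ty": 0,"tz": 0,"gripper": 1},
    {"ax": 0,"ay": 0,"az": 0,"tx": 0,"ty": 0,"tz": 0,"gripper": 1},
    {"ax": 0,"ay": 0,"az": 0,"tx": 0,"ty": 0,"tz": 0,"gripper": 1},
  ],
)

```text
t: 25.68
tool_pos: [0.3633, 0.0513, 0.0424]
tool_rot: [-0.085, -3.139, -0.0]
ft_force: [-0.1, -0.9, -1.8]
grip_width: 0.629
grasp_force: 64.4
```

```bash
cat >> h.py <<'E'
loc=lambda w:((np.atleast_2d(w)[:,:2]-O)@np.array([[np.cos(TH),-np.sin(TH)],[np.sin(TH),np.cos(TH)]])*1000).round(1)
E
python3 - <<'E'
from h import *
s=m.get_state();f=m.grab_frame("wrist")
held(s,f,.028)
to(*press(-215,-.5),.0135,176.7,s);print(loc(s["tool_pos"]))
g=m.grab_frame("top")
for b in books("top",f=g,amin=150,zt=s["tool_pos"][2]+.028): print(b,loc(b[1]/1000))
E
```

```text
held (array([288., 288.]), array([369.4,  56.8]), -3.0, array([45.5, 52.7]), np.int32(10588)) rear at tool x 20.6 y 5.8 w 0.6294029602233016 64.3772828578949
t 25.7 at [0.3633 0.0513 0.0424] yaw 176.91 -> shift [-1.1 -1.  28.9] az 0.004
[[-216.1    0.5]]
(array([382., 179.]), array([ 594.8, -314.9]), 89.4, array([ 46.5, 152.2]), np.int32(910)) [[  36.1 -351.8]]
(array([276., 189.]), array([564. , -12.5]), 86.4, array([ 11.5, 194.9]), np.int32(201)) [[-12.  -51.7]]
(array([231., 195.]), array([543.2, 102. ]), 85.8, array([31.8, 45.4]), np.int32(193)) [[-39.4  61.4]]
(array([248., 222.]), array([467.4,  50.4]), -3.0, array([45.8, 74.3]), np.int32(434)) [[-112.1    5.6]]
```

```bash
python3 - <<'E'
from h import *
g=m.grab_frame("top");save(cv2.resize(g[160:260,190:330],None,fx=5.5,fy=5.5,interpolation=cv2.INTER_CUBIC),"t9.png")
E
```

```text
(no output)
```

View pics/t9.png

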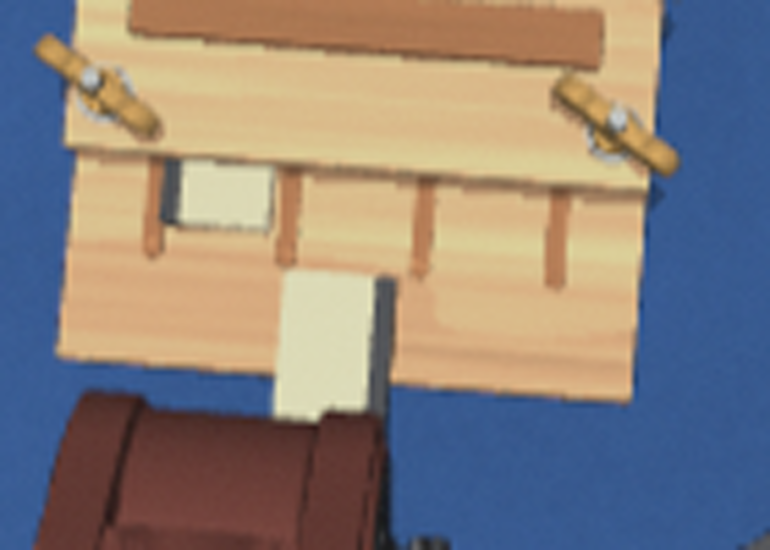

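The crop shows book 1 well in bay 1. The held book's front spans (284–395, row 275), and bay 2's battens are at 287 and 421, so it may be a few mm left. I lower it and measure properly.

>>> carry_out(
  deltas=[
    {"ax": 0,"ay": 0,"az": 0.004,"tx": 0,"ty": -1,"tz": 14,"gripper": 1},
    {"ax": 0,"ay": 0,"az": 0,"tx": 0,"ty": 0,"tz": 12,"gripper": 1},
    {"ax": 0,"ay": 0,"az": 0,"tx": 0,"ty": 0,"tz": 2,"gripper": 1},
    {"ax": 0,"ay": 0,"az": 0,"tx": 0,"ty": 0,"tz": 0,"gripper": 1},
  ],
)

```text
t: 26.17
tool_pos: [0.3632, 0.0503, 0.0145]
tool_rot: [-0.095, -3.138, -0.0]
ft_force: [0.0, -0.5, -1.9]
grip_width: 0.63
grasp_force: 64.3
```

```bash
cat >> h.py <<'E'
def prof(f,C,xp,z,ys):
    P=np.array([[*press(xp,y),z] for y in ys]);uv=proj(C,P).astype(np.float32)
    return cv2.remap(f.astype(np.float32),uv[:,0].reshape(1,-1),uv[:,1].reshape(1,-1),cv2.INTER_LINEAR)[0]
def align(f,zb,y0):
    C=cam("top");ys=np.arange(y0-60,y0+60,.5)
    for xp in (-84,-90,-96): # book edges: colour steps
        p=prof(f,C,xp,zb,ys)
        sat=cv2.GaussianBlur(p.reshape(1,-1,3),(1,1),0)[0]
        d=np.abs(np.gradient(p[:,0]-p[:,2]))+np.abs(np.gradient(p.sum(1)))/3
        idx=[i for i in range(2,len(d)-2) if d[i]==d[i-2:i+3].max() and d[i]>4]
        print(xp,[(round(float(ys[i]),1),round(float(d[i]))) for i in idx])
    for xp in (-40,-48,-56):
        r=[]
        for k in (105,35,-35,-105):
            yy=np.arange(k-16,k+12,.5);q=prof(f,C,xp,.022,yy)[:,2];w=np.clip(np.median(q)-q-10,0,None)
            r.append(round(float((w*yy).sum()/max(w.sum(),1)),1))
        print("battens",xp,r)
E
python3 - <<'E'
from h import *
s=m.get_state();print(s["ft_force"],s["tool_pos"],loc(s["tool_pos"]))
f=m.grab_frame("top");align(f,s["tool_pos"][2]+.0257,-4)
E
```

```text
[ 0.01620572 -0.54430822 -1.90264605] [0.36321052 0.05029989 0.014546  ] [[-216.1   -0.5]]
-84 [(-30.5, 21), (-29.0, 22), (-21.5, 7), (-18.5, 23), (27.0, 14)]
-90 [(-31.0, 26), (-29.5, 28), (-26.5, 4), (-22.0, 6), (-19.0, 23), (26.5, 11), (29.5, 5)]
-96 [(-30.5, 28), (-27.5, 5), (-20.0, 30), (-18.5, 30), (26.5, 10), (29.0, 5)]
battens -40 [99.6, 33.7, -36.6, -106.0]
battens -48 [98.1, 33.2, -37.0, -106.1]
battens -56 [102.8, 33.6, -36.5, -106.4]
```

Book and bay 2 centre agree within 0.3 mm. I lower 1.5 mm and slide in.

>>> carry_out(
  deltas=[
    {"ax": 0,"ay": 0,"az": 0,"tx": 0,"ty": 0,"tz": 1.5,"gripper": 1},
    {"ax": 0,"ay": 0,"az": 0,"tx": -8,"ty": 0,"tz": 0,"gripper": 1},
    {"ax": 0,"ay": 0,"az": 0,"tx": -8,"ty": 0,"tz": 0,"gripper": 1},
    {"ax": 0,"ay": 0,"az": 0,"tx": -8,"ty": 0,"tz": 0,"gripper": 1},
    {"ax": 0,"ay": 0,"az": 0,"tx": -8,"ty": 0,"tz": 0,"gripper": 1},
    {"ax": 0,"ay": 0,"az": 0,"tx": 0,"ty": 0,"tz": 0,"gripper": 1},
  ],
)

```text
t: 26.72
tool_pos: [0.3989, 0.048, 0.0139]
tool_rot: [0.097, 3.137, -0.0]
ft_force: [0.3, 0.3, -1.2]
grip_width: 0.634
grasp_force: 64.3
```

>>> carry_out(
  deltas=[
    {"ax": 0,"ay": 0,"az": 0,"tx": -8,"ty": 0,"tz": 0,"gripper": 1},
    {"ax": 0,"ay": 0,"az": 0,"tx": -8,"ty": 0,"tz": 0,"gripper": 1},
    {"ax": 0,"ay": 0,"az": 0,"tx": -8,"ty": 0,"tz": 0,"gripper": 1},
    {"ax": 0,"ay": 0,"az": 0,"tx": -8,"ty": 0,"tz": 0,"gripper": 1},
    {"ax": 0,"ay": 0,"az": 0,"tx": -8,"ty": 0,"tz": 0,"gripper": 1},
    {"ax": 0,"ay": 0,"az": 0,"tx": 0,"ty": 0,"tz": 0,"gripper": 1},
  ],
)

```text
t: 27.22
tool_pos: [0.4382, 0.0456, 0.0137]
tool_rot: [0.097, 3.138, -0.0]
ft_force: [0.4, 0.1, -0.9]
grip_width: 0.637
grasp_force: 64.4
```

>>> carry_out(
  deltas=[
    {"ax": 0,"ay": 0,"az": 0,"tx": -8,"ty": 0,"tz": 0,"gripper": 1},
    {"ax": 0,"ay": 0,"az": 0,"tx": -8,"ty": 0,"tz": 0,"gripper": 1},
    {"ax": 0,"ay": 0,"az": 0,"tx": -8,"ty": 0,"tz": 0,"gripper": 1},
    {"ax": 0,"ay": 0,"az": 0,"tx": -8,"ty": 0,"tz": 0,"gripper": 1},
    {"ax": 0,"ay": 0,"az": 0,"tx": -8,"ty": 0,"tz": 0,"gripper": 1},
    {"ax": 0,"ay": 0,"az": 0,"tx": 0,"ty": 0,"tz": 0,"gripper": 1},
  ],
)

```text
t: 27.72
tool_pos: [0.4781, 0.0431, 0.0137]
tool_rot: [0.097, 3.138, -0.0]
ft_force: [-0.0, 0.3, -1.3]
grip_width: 0.631
grasp_force: 64.4
```

>>> carry_out(
  deltas=[
    {"ax": 0,"ay": 0,"az": 0,"tx": -8,"ty": 0,"tz": 0,"gripper": 1},
    {"ax": 0,"ay": 0,"az": 0,"tx": -8,"ty": 0,"tz": 0,"gripper": 1},
    {"ax": 0,"ay": 0,"az": 0,"tx": -8,"ty": 0,"tz": 0,"gripper": 1},
    {"ax": 0,"ay": 0,"az": 0,"tx": -8,"ty": 0,"tz": 0,"gripper": 1},
    {"ax": 0,"ay": 0,"az": 0,"tx": -5,"ty": 0,"tz": 0,"gripper": 1},
    {"ax": 0,"ay": 0,"az": 0,"tx": 0,"ty": 0,"tz": 0,"gripper": 1},
    {"ax": 0,"ay": 0,"az": 0,"tx": 0,"ty": 0,"tz": 0,"gripper": 1},
  ],
)

```text
t: 28.3
tool_pos: [0.5128, 0.041, 0.0134]
tool_rot: [-0.097, -3.14, 0.0]
ft_force: [0.3, 0.6, -1.6]
grip_width: 0.633
grasp_force: 64.4
```

>>> carry_out(
  deltas=[
    {"ax": 0,"ay": 0,"az": 0,"tx": 0,"ty": 0,"tz": 0.7,"gripper": 1},
    {"ax": 0,"ay": 0,"az": 0,"tx": 0,"ty": 0,"tz": 0,"gripper": -0.6},
    {"ax": 0,"ay": 0,"az": 0,"tx": 0,"ty": 0,"tz": 0,"gripper": -0.6},
    {"ax": 0,"ay": 0,"az": 0,"tx": 0,"ty": 0,"tz": 0,"gripper": -0.6},
    {"ax": 0,"ay": 0,"az": 0,"tx": 0,"ty": 0,"tz": -20,"gripper": -0.6},
    {"ax": 0,"ay": 0,"az": 0,"tx": 0,"ty": 0,"tz": -20,"gripper": -0.6},
    {"ax": 0,"ay": 0,"az": -0.004,"tx": 15,"ty": 0,"tz": 0,"gripper": 1},
    {"ax": 0,"ay": 0,"az": 0,"tx": 15,"ty": 0,"tz": 0,"gripper": 1},
    {"ax": 0,"ay": 0,"az": 0,"tx": 13,"ty": 0,"tz": 0,"gripper": 1},
    {"ax": 0,"ay": 0,"az": 0,"tx": 0,"ty": 0,"tz": 0,"gripper": 1},
  ],
)

```text
t: 29.13
tool_pos: [0.4671, 0.0439, 0.0528]
tool_rot: [-0.09, -3.138, -0.0]
ft_force: [0.5, 0.9, -0.2]
grip_width: 0.237
grasp_force: 0.0
```

>>> carry_out(
  deltas=[
    {"ax": 0,"ay": 0,"az": 0,"tx": 0,"ty": 0,"tz": 0,"gripper": 1},
    {"ax": 0,"ay": 0,"az": 0,"tx": 0,"ty": 0,"tz": 0,"gripper": 1},
    {"ax": 0,"ay": 0,"az": 0,"tx": 0,"ty": 0,"tz": 20,"gripper": 1},
    {"ax": 0,"ay": 0,"az": 0,"tx": 0,"ty": 0,"tz": 15,"gripper": 1},
    {"ax": 0,"ay": 0,"az": 0,"tx": 0,"ty": 0,"tz": 8,"gripper": 1},
    {"ax": 0,"ay": 0,"az": 0,"tx": 0,"ty": 0,"tz": 0,"gripper": 1},
    {"ax": 0,"ay": 0,"az": 0,"tx": -7,"ty": 0,"tz": 0,"gripper": 1},
    {"ax": 0,"ay": 0,"az": 0,"tx": -7,"ty": 0,"tz": 0,"gripper": 1},
    {"ax": 0,"ay": 0,"az": 0,"tx": -7,"ty": 0,"tz": 0,"gripper": 1},
    {"ax": 0,"ay": 0,"az": 0,"tx": 0,"ty": 0,"tz": 0,"gripper": 1},
  ],
)

```text
t: 29.97
tool_pos: [0.4937, 0.0421, 0.0107]
tool_rot: [0.091, 3.137, -0.0]
ft_force: [0.6, 0.3, 0.5]
grip_width: 0.003
grasp_force: 0.0
```

>>> carry_out(
  deltas=[
    {"ax": 0,"ay": 0,"az": 0,"tx": -7,"ty": 0,"tz": 0,"gripper": 1},
    {"ax": 0,"ay": 0,"az": 0,"tx": -7,"ty": 0,"tz": 0,"gripper": 1},
    {"ax": 0,"ay": 0,"az": 0,"tx": -6,"ty": 0,"tz": 0,"gripper": 1},
    {"ax": 0,"ay": 0,"az": 0,"tx": 0,"ty": 0,"tz": 0,"gripper": 1},
  ],
)

```text
t: 30.3
tool_pos: [0.5127, 0.0411, 0.0101]
tool_rot: [0.091, 3.138, -0.0]
ft_force: [-1.2, -0.4, 0.0]
grip_width: 0.001
grasp_force: 0.0
```

```bash
python3 - <<'E'
from h import *
s=m.get_state();print(s["ft_force"],loc(s["tool_pos"]),s["tool_pos"],yaw(s)[0])
E
```

```text
[-1.16770567 -0.44855649  0.00906749] [[-66.4  -1.2]] [0.51268143 0.04105654 0.0100776 ] 176.68306131010428
```

>>> carry_out(
  deltas=[
    {"ax": 0,"ay": 0,"az": 0,"tx": -2,"ty": 0,"tz": 0,"gripper": 1},
    {"ax": 0,"ay": 0,"az": 0,"tx": 0,"ty": 0,"tz": 0,"gripper": 1},
  ],
)

```text
t: 30.47
tool_pos: [0.513, 0.0411, 0.0098]
tool_rot: [0.091, 3.14, -0.0]
ft_force: [0.1, 0.4, 0.3]
grip_width: -0.001
grasp_force: 0.0
```

>>> carry_out(
  deltas=[
    {"ax": 0,"ay": 0,"az": 0,"tx": -2,"ty": 0,"tz": 0,"gripper": 1},
    {"ax": 0,"ay": 0,"az": 0,"tx": 0,"ty": 0,"tz": 0,"gripper": 1},
  ],
)

```text
t: 30.63
tool_pos: [0.5147, 0.041, 0.0098]
tool_rot: [-0.091, -3.14, 0.0]
ft_force: [0.5, -0.2, 0.3]
grip_width: -0.004
grasp_force: 0.1
```

>>> carry_out(
  deltas=[
    {"ax": 0,"ay": 0,"az": 0,"tx": -1.5,"ty": 0,"tz": 0,"gripper": 1},
    {"ax": 0,"ay": 0,"az": 0,"tx": 0,"ty": 0,"tz": 0,"gripper": 1},
  ],
)

```text
t: 30.8
tool_pos: [0.5159, 0.041, 0.0098]
tool_rot: [-0.091, -3.14, -0.0]
ft_force: [-2.3, -0.4, 1.7]
grip_width: 0.001
grasp_force: 1.0
```

Home in bay 2. I go on to the third book.

>>> carry_out(
  deltas=[
    {"ax": 0,"ay": 0,"az": 0,"tx": -1.5,"ty": 0,"tz": 0,"gripper": 1},
    {"ax": 0,"ay": 0,"az": 0,"tx": 0,"ty": 0,"tz": 0,"gripper": 1},
    {"ax": 0,"ay": 0,"az": 0,"tx": 10,"ty": 0,"tz": 0,"gripper": 1},
    {"ax": 0,"ay": 0,"az": 0,"tx": 15,"ty": 0,"tz": -10,"gripper": 1},
    {"ax": 0,"ay": 0,"az": 0,"tx": 15,"ty": 0,"tz": -35,"gripper": -1},
    {"ax": 0,"ay": 0,"az": 0,"tx": 10,"ty": 0,"tz": -35,"gripper": -1},
    {"ax": 0,"ay": 0,"az": 0,"tx": 10,"ty": 0,"tz": -35,"gripper": -1},
    {"ax": 0,"ay": 0,"az": 0,"tx": 10,"ty": 0,"tz": -30,"gripper": -1},
  ],
)

```text
t: 31.47
tool_pos: [0.4479, 0.0448, 0.1571]
tool_rot: [0.091, 3.138, -0.0]
ft_force: [0.8, 0.2, -0.0]
grip_width: 0.565
grasp_force: 0.0
```

>>> carry_out(
  deltas=[
    {"ax": 0,"ay": 0,"az": 0,"tx": -15.4,"ty": -35,"tz": -1,"gripper": -1},
    {"ax": 0,"ay": 0,"az": 0,"tx": -15.4,"ty": -35,"tz": -1,"gripper": -1},
    {"ax": 0,"ay": 0,"az": 0,"tx": -15.4,"ty": -35,"tz": -1,"gripper": -1},
    {"ax": 0,"ay": 0,"az": 0,"tx": -15.4,"ty": -35,"tz": -1,"gripper": -1},
    {"ax": 0,"ay": 0,"az": 0,"tx": -15.4,"ty": -35,"tz": -1,"gripper": -1},
    {"ax": 0,"ay": 0,"az": 0,"tx": -15.4,"ty": -35,"tz": -1,"gripper": -1},
    {"ax": 0,"ay": 0,"az": 0,"tx": -15.4,"ty": -35,"tz": -1,"gripper": -1},
    {"ax": 0,"ay": 0,"az": 0,"tx": -15.4,"ty": -35,"tz": -1,"gripper": -1},
    {"ax": 0,"ay": 0,"az": 0,"tx": -15.4,"ty": -35,"tz": -1,"gripper": -1},
    {"ax": 0,"ay": 0,"az": 0,"tx": -15.4,"ty": -35,"tz": -1,"gripper": -1},
  ],
)

```text
t: 32.3
tool_pos: [0.5819, -0.3155, 0.1649]
tool_rot: [0.091, 3.14, -0.001]
ft_force: [0.7, 0.8, -0.1]
grip_width: 0.997
grasp_force: 0.0
```

>>> carry_out(
  deltas=[
    {"ax": 0,"ay": 0,"az": 0,"tx": -15.4,"ty": -35,"tz": -1,"gripper": -1},
    {"ax": 0,"ay": 0,"az": 0,"tx": -15.4,"ty": -35,"tz": -1,"gripper": -1},
    {"ax": 0,"ay": 0,"az": -0.1246,"tx": 0,"ty": 0,"tz": 0,"gripper": -1},
    {"ax": 0,"ay": 0,"az": -0.1246,"tx": 0,"ty": 0,"tz": 0,"gripper": -1},
    {"ax": 0,"ay": 0,"az": -0.1246,"tx": 0,"ty": 0,"tz": 0,"gripper": -1},
    {"ax": 0,"ay": 0,"az": -0.1246,"tx": 0,"ty": 0,"tz": 0,"gripper": -1},
    {"ax": 0,"ay": 0,"az": -0.1246,"tx": 0,"ty": 0,"tz": 0,"gripper": -1},
    {"ax": 0,"ay": 0,"az": -0.1246,"tx": 0,"ty": 0,"tz": 0,"gripper": -1},
    {"ax": 0,"ay": 0,"az": -0.1246,"tx": 0,"ty": 0,"tz": 0,"gripper": -1},
    {"ax": 0,"ay": 0,"az": -0.1246,"tx": 0,"ty": 0,"tz": 0,"gripper": -1},
  ],
)

```text
t: 33.13
tool_pos: [0.6083, -0.3853, 0.1667]
tool_rot: [-1.43, 2.797, -0.0]
ft_force: [-1.5, -0.4, -0.3]
grip_width: 0.998
grasp_force: 0.0
```

>>> carry_out(
  deltas=[
    {"ax": 0,"ay": 0,"az": -0.1246,"tx": 0,"ty": 0,"tz": 0,"gripper": -1},
    {"ax": 0,"ay": 0,"az": -0.1246,"tx": 0,"ty": 0,"tz": 0,"gripper": -1},
    {"ax": 0,"ay": 0,"az": -0.1246,"tx": 0,"ty": 0,"tz": 0,"gripper": -1},
    {"ax": 0,"ay": 0,"az": -0.1246,"tx": 0,"ty": 0,"tz": 0,"gripper": -1},
    {"ax": 0,"ay": 0,"az": -0.1246,"tx": 0,"ty": 0,"tz": 0,"gripper": -1},
    {"ax": 0,"ay": 0,"az": 0,"tx": 0,"ty": 0,"tz": 0,"gripper": -1},
    {"ax": 0,"ay": 0,"az": 0,"tx": 0,"ty": 0,"tz": 0,"gripper": -1},
    {"ax": 0,"ay": 0,"az": 0,"tx": 0,"ty": 0,"tz": 0,"gripper": -1},
  ],
)

```text
t: 33.8
tool_pos: [0.6081, -0.3852, 0.1668]
tool_rot: [-2.207, 2.236, -0.0]
ft_force: [0.1, -0.8, 0.5]
grip_width: 0.998
grasp_force: 0.0
```

```bash
python3 - <<'E'
from h import *
s=m.get_state();f=m.grab_frame("wrist")
for b in books("wrist",s,f): print(b)
to(.6075,-.385,-.008,269.5,s);print(s["joint_pos"].round(2))
g=m.grab_frame("top")
for b in books("top",f=g,amin=150): print(b,loc(b[1]/1000))
E
```

```text
(array([283., 241.]), array([ 603.3, -325.4]), 89.5, array([ 46.2, 162.1]), np.int32(6984))
t 33.8 at [ 0.6081 -0.3852  0.1668] yaw -90.75 -> shift [ -0.2   0.7 174.8] az -0.004
[-0.67  0.71  0.4   1.26  0.   -2.22]
(array([367., 178.]), array([ 603. , -289.1]), -89.0, array([46.6, 86.6]), np.int32(423)) [[  42.8 -325.6]]
(array([264., 188.]), array([573.4,  14.7]), 86.5, array([ 15.4, 253.9]), np.int32(402)) [[ -4.2 -24. ]]
(array([231., 195.]), array([549.6, 107.9]), 85.5, array([33.3, 46.8]), np.int32(193)) [[-33.4  67.7]]
(array([252., 197.]), array([543.2,  44.9]), 85.3, array([36.5, 46.3]), np.int32(189)) [[-36.1   4.4]]
```

>>> carry_out(
  deltas=[
    {"ax": 0,"ay": 0,"az": -0.004,"tx": 0,"ty": 0,"tz": 35,"gripper": -1},
    {"ax": 0,"ay": 0,"az": 0,"tx": 0,"ty": 0,"tz": 35,"gripper": -1},
    {"ax": 0,"ay": 0,"az": 0,"tx": 0,"ty": 0,"tz": 35,"gripper": -1},
    {"ax": 0,"ay": 0,"az": 0,"tx": 0,"ty": 0,"tz": 35,"gripper": -1},
    {"ax": 0,"ay": 0,"az": 0,"tx": 0,"ty": 0,"tz": 22,"gripper": -1},
    {"ax": 0,"ay": 0,"az": 0,"tx": 0,"ty": 0,"tz": 13,"gripper": -1},
    {"ax": 0,"ay": 0,"az": 0,"tx": 0,"ty": 0,"tz": 0,"gripper": -1},
    {"ax": 0,"ay": 0,"az": 0,"tx": 0,"ty": 0,"tz": 0,"gripper": -1},
  ],
)

```text
t: 34.57
tool_pos: [0.6083, -0.3853, -0.0077]
tool_rot: [2.215, -2.228, 0.0]
ft_force: [-0.2, -0.1, 0.7]
grip_width: 1.004
grasp_force: 0.0
```

>>> carry_out(
  deltas=[
    {"ax": 0,"ay": 0,"az": 0,"tx": 0,"ty": 0,"tz": 0,"gripper": 1},
    {"ax": 0,"ay": 0,"az": 0,"tx": 0,"ty": 0,"tz": 0,"gripper": 1},
    {"ax": 0,"ay": 0,"az": 0,"tx": 0,"ty": 0,"tz": 0,"gripper": 1},
    {"ax": 0,"ay": 0,"az": 0,"tx": 0,"ty": 0,"tz": 0,"gripper": 1},
    {"ax": 0,"ay": 0,"az": 0,"tx": 0,"ty": 0,"tz": 0,"gripper": 1},
    {"ax": 0,"ay": 0,"az": 0,"tx": 0,"ty": 0,"tz": 0,"gripper": 1},
  ],
)

```text
t: 35.07
tool_pos: [0.6094, -0.3861, -0.0056]
tool_rot: [-2.216, 2.227, -0.006]
ft_force: [-1.1, 0.1, 7.2]
grip_width: 0.629
grasp_force: 63.2
```

>>> carry_out(
  deltas=[
    {"ax": 0,"ay": 0,"az": 0,"tx": 0,"ty": 0,"tz": -15,"gripper": 1},
    {"ax": 0,"ay": 0,"az": 0,"tx": 0,"ty": 0,"tz": -20,"gripper": 1},
    {"ax": 0,"ay": 0,"az": 0,"tx": 0,"ty": 0,"tz": -15,"gripper": 1},
    {"ax": 0,"ay": 0,"az": 0,"tx": 0,"ty": 0,"tz": 0,"gripper": 1},
    {"ax": 0,"ay": 0,"az": 0,"tx": 0,"ty": 0,"tz": 0,"gripper": 1},
  ],
)

```text
t: 35.48
tool_pos: [0.6089, -0.3858, 0.0432]
tool_rot: [-2.216, 2.227, -0.004]
ft_force: [-0.9, -0.1, -1.6]
grip_width: 0.632
grasp_force: 63.5
```

```bash
python3 - <<'E'
from h import *
s=m.get_state();f=m.grab_frame("wrist");print(s["ft_force"])
held(s,f,.028)
to(*press(-215,-71),.042,176.7,s)
E
```

```text
[-0.94151437 -0.07667655 -1.56582838]
held (array([288., 302.]), array([ 603.9, -371.7]), -89.9, array([45.3, 66.1]), np.int32(13072)) rear at tool x 19.0 y 5.0 w 0.6320968971544972 63.53349566459656
t 35.5 at [ 0.6089 -0.3858  0.0432] yaw -90.28 -> shift [-364.5  250.4   -0. ] az 1.624
```

The book would cross nut 2 on a straight line, so I go back first, then across.

>>> carry_out(
  deltas=[
    {"ax": 0,"ay": 0,"az": 0,"tx": 0,"ty": 31.3,"tz": 0,"gripper": 1},
    {"ax": 0,"ay": 0,"az": 0,"tx": 0,"ty": 31.3,"tz": 0,"gripper": 1},
    {"ax": 0,"ay": 0,"az": 0,"tx": 0,"ty": 31.3,"tz": 0,"gripper": 1},
    {"ax": 0,"ay": 0,"az": 0,"tx": 0,"ty": 31.3,"tz": 0,"gripper": 1},
    {"ax": 0,"ay": 0,"az": 0,"tx": 0,"ty": 31.3,"tz": 0,"gripper": 1},
    {"ax": 0,"ay": 0,"az": 0,"tx": 0,"ty": 31.3,"tz": 0,"gripper": 1},
    {"ax": 0,"ay": 0,"az": 0,"tx": 0,"ty": 31.3,"tz": 0,"gripper": 1},
    {"ax": 0,"ay": 0,"az": 0,"tx": 0,"ty": 31.3,"tz": 0,"gripper": 1},
  ],
)

```text
t: 36.2
tool_pos: [0.3557, -0.3828, 0.0408]
tool_rot: [-2.216, 2.226, 0.003]
ft_force: [-0.1, -1.1, -1.4]
grip_width: 0.635
grasp_force: 63.7
```

>>> carry_out(
  deltas=[
    {"ax": 0,"ay": 0,"az": 0,"tx": -36.4,"ty": 0,"tz": 0,"gripper": 1},
    {"ax": 0,"ay": 0,"az": 0,"tx": -36.4,"ty": 0,"tz": 0,"gripper": 1},
    {"ax": 0,"ay": 0,"az": 0,"tx": -36.4,"ty": 0,"tz": 0,"gripper": 1},
    {"ax": 0,"ay": 0,"az": 0,"tx": -36.4,"ty": 0,"tz": 0,"gripper": 1},
    {"ax": 0,"ay": 0,"az": 0,"tx": -36.4,"ty": 0,"tz": 0,"gripper": 1},
    {"ax": 0,"ay": 0,"az": 0,"tx": -36.4,"ty": 0,"tz": 0,"gripper": 1},
    {"ax": 0,"ay": 0,"az": 0,"tx": -36.4,"ty": 0,"tz": 0,"gripper": 1},
    {"ax": 0,"ay": 0,"az": 0,"tx": -36.4,"ty": 0,"tz": 0,"gripper": 1},
    {"ax": 0,"ay": 0,"az": 0,"tx": -36.4,"ty": 0,"tz": 0,"gripper": 1},
    {"ax": 0,"ay": 0,"az": 0,"tx": -36.4,"ty": 0,"tz": 0,"gripper": 1},
  ],
)

```text
t: 37.03
tool_pos: [0.3583, -0.0182, 0.0413]
tool_rot: [2.215, -2.227, -0.001]
ft_force: [0.6, 0.7, -1.3]
grip_width: 0.629
grasp_force: 63.7
```

>>> carry_out(
  deltas=[
    {"ax": 0,"ay": 0,"az": 0.1249,"tx": 0,"ty": 0,"tz": 0,"gripper": 1},
    {"ax": 0,"ay": 0,"az": 0.1249,"tx": 0,"ty": 0,"tz": 0,"gripper": 1},
    {"ax": 0,"ay": 0,"az": 0.1249,"tx": 0,"ty": 0,"tz": 0,"gripper": 1},
    {"ax": 0,"ay": 0,"az": 0.1249,"tx": 0,"ty": 0,"tz": 0,"gripper": 1},
    {"ax": 0,"ay": 0,"az": 0.1249,"tx": 0,"ty": 0,"tz": 0,"gripper": 1},
    {"ax": 0,"ay": 0,"az": 0.1249,"tx": 0,"ty": 0,"tz": 0,"gripper": 1},
    {"ax": 0,"ay": 0,"az": 0.1249,"tx": 0,"ty": 0,"tz": 0,"gripper": 1},
    {"ax": 0,"ay": 0,"az": 0.1249,"tx": 0,"ty": 0,"tz": 0,"gripper": 1},
    {"ax": 0,"ay": 0,"az": 0.1249,"tx": 0,"ty": 0,"tz": 0,"gripper": 1},
    {"ax": 0,"ay": 0,"az": 0.1249,"tx": 0,"ty": 0,"tz": 0,"gripper": 1},
  ],
)

```text
t: 37.87
tool_pos: [0.3585, -0.0197, 0.0411]
tool_rot: [0.486, -3.102, -0.001]
ft_force: [-0.3, -0.7, -0.8]
grip_width: 0.632
grasp_force: 63.8
```

>>> carry_out(
  deltas=[
    {"ax": 0,"ay": 0,"az": 0.1249,"tx": 0,"ty": 0,"tz": 0,"gripper": 1},
    {"ax": 0,"ay": 0,"az": 0.1249,"tx": 0,"ty": 0,"tz": 0,"gripper": 1},
    {"ax": 0,"ay": 0,"az": 0.1249,"tx": 0,"ty": 0,"tz": 0,"gripper": 1},
    {"ax": 0,"ay": 0,"az": 0,"tx": 0,"ty": 0,"tz": 0,"gripper": 1},
    {"ax": 0,"ay": 0,"az": 0,"tx": 0,"ty": 0,"tz": 14,"gripper": 1},
    {"ax": 0,"ay": 0,"az": 0,"tx": 0,"ty": 0,"tz": 13,"gripper": 1},
    {"ax": 0,"ay": 0,"az": 0,"tx": 0,"ty": 0,"tz": 0,"gripper": 1},
    {"ax": 0,"ay": 0,"az": 0,"tx": 0,"ty": 0,"tz": 0,"gripper": 1},
  ],
)

```text
t: 38.53
tool_pos: [0.3583, -0.0196, 0.0143]
tool_rot: [-0.086, -3.138, -0.001]
ft_force: [0.2, 0.5, -0.6]
grip_width: 0.631
grasp_force: 64.0
```

```bash
python3 - <<'E'
from h import *
s=m.get_state();f=m.grab_frame("wrist");print(s["ft_force"],loc(s["tool_pos"]))
held(s,f,.0257)
to(*press(-215,-70.5),.0130,176.7,s)
align(m.grab_frame("top"),s["tool_pos"][2]+.0257,-72)
E
```

```text
[ 0.18649143  0.49827725 -0.57304713] [[-217.   -70.6]]
held (array([290., 289.]), array([366.3, -14.2]), -2.7, array([46.5, 55.2]), np.int32(10672)) rear at tool x 20.0 y 5.9 w 0.6310062126240215 63.9982795715332
t 38.5 at [ 0.3583 -0.0196  0.0143] yaw 176.86 -> shift [-2.   0.1  1.3] az 0.003
-84 [(-101.0, 7), (-98.0, 23), (-96.5, 23), (-89.0, 22), (-44.0, 5), (-41.0, 11)]
-90 [(-98.0, 27), (-89.0, 14), (-87.0, 15), (-85.5, 14), (-41.5, 14)]
-96 [(-98.0, 27), (-95.0, 7), (-90.0, 9), (-87.0, 21), (-42.5, 16), (-41.0, 16)]
battens -40 [100.0, 34.2, -29.3, -106.0]
battens -48 [98.2, 33.5, -24.9, -106.0]
battens -56 [102.8, 33.5, -36.4, -106.4]
```

Book centre −69.6 against bay centre −71.3, so I shift 1.2 mm right, lower and slide in.

>>> carry_out(
  deltas=[
    {"ax": 0,"ay": 0,"az": 0.005,"tx": 0,"ty": -1.2,"tz": 1.3,"gripper": 1},
    {"ax": 0,"ay": 0,"az": 0,"tx": -8,"ty": 0,"tz": 0,"gripper": 1},
    {"ax": 0,"ay": 0,"az": 0,"tx": -8,"ty": 0,"tz": 0,"gripper": 1},
    {"ax": 0,"ay": 0,"az": 0,"tx": -8,"ty": 0,"tz": 0,"gripper": 1},
    {"ax": 0,"ay": 0,"az": 0,"tx": -8,"ty": 0,"tz": 0,"gripper": 1},
    {"ax": 0,"ay": 0,"az": 0,"tx": 0,"ty": 0,"tz": 0,"gripper": 1},
  ],
)

```text
t: 39.13
tool_pos: [0.3941, -0.0236, 0.0138]
tool_rot: [0.098, 3.138, -0.001]
ft_force: [1.4, 0.9, -1.1]
grip_width: 0.633
grasp_force: 64.0
```

>>> carry_out(
  deltas=[
    {"ax": 0,"ay": 0,"az": 0,"tx": -8,"ty": 0,"tz": 0,"gripper": 1},
    {"ax": 0,"ay": 0,"az": 0,"tx": -8,"ty": 0,"tz": 0,"gripper": 1},
    {"ax": 0,"ay": 0,"az": 0,"tx": -8,"ty": 0,"tz": 0,"gripper": 1},
    {"ax": 0,"ay": 0,"az": 0,"tx": -8,"ty": 0,"tz": 0,"gripper": 1},
    {"ax": 0,"ay": 0,"az": 0,"tx": -8,"ty": 0,"tz": 0,"gripper": 1},
    {"ax": 0,"ay": 0,"az": 0,"tx": 0,"ty": 0,"tz": 0,"gripper": 1},
  ],
)

```text
t: 39.63
tool_pos: [0.4335, -0.026, 0.0137]
tool_rot: [0.098, 3.138, -0.001]
ft_force: [0.6, -0.1, -0.9]
grip_width: 0.631
grasp_force: 64.0
```

>>> carry_out(
  deltas=[
    {"ax": 0,"ay": 0,"az": 0,"tx": -8,"ty": 0,"tz": 0,"gripper": 1},
    {"ax": 0,"ay": 0,"az": 0,"tx": -8,"ty": 0,"tz": 0,"gripper": 1},
    {"ax": 0,"ay": 0,"az": 0,"tx": -8,"ty": 0,"tz": 0,"gripper": 1},
    {"ax": 0,"ay": 0,"az": 0,"tx": -8,"ty": 0,"tz": 0,"gripper": 1},
    {"ax": 0,"ay": 0,"az": 0,"tx": -8,"ty": 0,"tz": 0,"gripper": 1},
    {"ax": 0,"ay": 0,"az": 0,"tx": 0,"ty": 0,"tz": 0,"gripper": 1},
  ],
)

```text
t: 40.13
tool_pos: [0.4734, -0.0284, 0.0137]
tool_rot: [0.098, 3.138, -0.0]
ft_force: [-0.5, -0.4, -0.8]
grip_width: 0.631
grasp_force: 64.0
```

>>> carry_out(
  deltas=[
    {"ax": 0,"ay": 0,"az": 0,"tx": -8,"ty": 0,"tz": 0,"gripper": 1},
    {"ax": 0,"ay": 0,"az": 0,"tx": -8,"ty": 0,"tz": 0,"gripper": 1},
    {"ax": 0,"ay": 0,"az": 0,"tx": -8,"ty": 0,"tz": 0,"gripper": 1},
    {"ax": 0,"ay": 0,"az": 0,"tx": -8,"ty": 0,"tz": 0,"gripper": 1},
    {"ax": 0,"ay": 0,"az": 0,"tx": -6,"ty": 0,"tz": 0,"gripper": 1},
    {"ax": 0,"ay": 0,"az": 0,"tx": 0,"ty": 0,"tz": 0,"gripper": 1},
    {"ax": 0,"ay": 0,"az": 0,"tx": 0,"ty": 0,"tz": 0,"gripper": 1},
  ],
)

```text
t: 40.72
tool_pos: [0.5092, -0.0305, 0.0134]
tool_rot: [-0.098, -3.14, -0.0]
ft_force: [-1.5, 0.0, -1.3]
grip_width: 0.632
grasp_force: 64.0
```

>>> carry_out(
  deltas=[
    {"ax": 0,"ay": 0,"az": 0,"tx": 0,"ty": 0,"tz": 0.7,"gripper": 1},
    {"ax": 0,"ay": 0,"az": 0,"tx": 0,"ty": 0,"tz": 0,"gripper": -0.6},
    {"ax": 0,"ay": 0,"az": 0,"tx": 0,"ty": 0,"tz": 0,"gripper": -0.6},
    {"ax": 0,"ay": 0,"az": 0,"tx": 0,"ty": 0,"tz": 0,"gripper": -0.6},
    {"ax": 0,"ay": 0,"az": 0,"tx": 0,"ty": 0,"tz": -20,"gripper": -0.6},
    {"ax": 0,"ay": 0,"az": 0,"tx": 0,"ty": 0,"tz": -20,"gripper": -0.6},
    {"ax": 0,"ay": 0,"az": -0.004,"tx": 15,"ty": 0,"tz": 0,"gripper": 1},
    {"ax": 0,"ay": 0,"az": 0,"tx": 15,"ty": 0,"tz": 0,"gripper": 1},
    {"ax": 0,"ay": 0,"az": 0,"tx": 13,"ty": 0,"tz": 0,"gripper": 1},
    {"ax": 0,"ay": 0,"az": 0,"tx": 0,"ty": 0,"tz": 0,"gripper": 1},
  ],
)

```text
t: 41.55
tool_pos: [0.4635, -0.0275, 0.0528]
tool_rot: [-0.092, -3.138, -0.001]
ft_force: [0.8, 0.1, -0.9]
grip_width: 0.233
grasp_force: 0.0
```

>>> carry_out(
  deltas=[
    {"ax": 0,"ay": 0,"az": 0,"tx": 0,"ty": 0,"tz": 0,"gripper": 1},
    {"ax": 0,"ay": 0,"az": 0,"tx": 0,"ty": 0,"tz": 0,"gripper": 1},
    {"ax": 0,"ay": 0,"az": 0,"tx": 0,"ty": 0,"tz": 20,"gripper": 1},
    {"ax": 0,"ay": 0,"az": 0,"tx": 0,"ty": 0,"tz": 15,"gripper": 1},
    {"ax": 0,"ay": 0,"az": 0,"tx": 0,"ty": 0,"tz": 8,"gripper": 1},
    {"ax": 0,"ay": 0,"az": 0,"tx": 0,"ty": 0,"tz": 0,"gripper": 1},
    {"ax": 0,"ay": 0,"az": 0,"tx": -7,"ty": 0,"tz": 0,"gripper": 1},
    {"ax": 0,"ay": 0,"az": 0,"tx": -7,"ty": 0,"tz": 0,"gripper": 1},
    {"ax": 0,"ay": 0,"az": 0,"tx": -7,"ty": 0,"tz": 0,"gripper": 1},
    {"ax": 0,"ay": 0,"az": 0,"tx": 0,"ty": 0,"tz": 0,"gripper": 1},
  ],
)

```text
t: 42.38
tool_pos: [0.49, -0.0296, 0.0107]
tool_rot: [0.092, 3.137, -0.001]
ft_force: [0.1, 0.1, -0.9]
grip_width: -0.0
grasp_force: 0.0
```

>>> carry_out(
  deltas=[
    {"ax": 0,"ay": 0,"az": 0,"tx": -7,"ty": 0,"tz": 0,"gripper": 1},
    {"ax": 0,"ay": 0,"az": 0,"tx": -7,"ty": 0,"tz": 0,"gripper": 1},
    {"ax": 0,"ay": 0,"az": 0,"tx": -7,"ty": 0,"tz": 0,"gripper": 1},
    {"ax": 0,"ay": 0,"az": 0,"tx": 0,"ty": 0,"tz": 0,"gripper": 1},
    {"ax": 0,"ay": 0,"az": 0,"tx": 0,"ty": 0,"tz": 0,"gripper": 1},
  ],
)

```text
t: 42.8
tool_pos: [0.5088, -0.0305, 0.0099]
tool_rot: [0.092, 3.139, -0.0]
ft_force: [0.2, 0.1, 0.4]
grip_width: -0.0
grasp_force: 0.0
```

>>> carry_out(
  deltas=[
    {"ax": 0,"ay": 0,"az": 0,"tx": -2,"ty": 0,"tz": 0,"gripper": 1},
    {"ax": 0,"ay": 0,"az": 0,"tx": 0,"ty": 0,"tz": 0,"gripper": 1},
  ],
)

```text
t: 42.97
tool_pos: [0.5103, -0.0305, 0.0098]
tool_rot: [0.092, 3.14, -0.0]
ft_force: [0.4, -0.1, 0.1]
grip_width: 0.0
grasp_force: 0.0
```

>>> carry_out(
  deltas=[
    {"ax": 0,"ay": 0,"az": 0,"tx": -2,"ty": 0,"tz": 0,"gripper": 1},
    {"ax": 0,"ay": 0,"az": 0,"tx": 0,"ty": 0,"tz": 0,"gripper": 1},
  ],
)

```text
t: 43.13
tool_pos: [0.5116, -0.0305, 0.0097]
tool_rot: [-0.092, -3.139, -0.0]
ft_force: [-1.2, -0.1, 0.1]
grip_width: 0.002
grasp_force: 0.9
```

>>> carry_out(
  deltas=[
    {"ax": 0,"ay": 0,"az": 0,"tx": -1.5,"ty": 0,"tz": 0,"gripper": 1},
    {"ax": 0,"ay": 0,"az": 0,"tx": 0,"ty": 0,"tz": 0,"gripper": 1},
  ],
)

```text
t: 43.3
tool_pos: [0.5117, -0.0305, 0.0096]
tool_rot: [-0.092, -3.137, -0.0]
ft_force: [-6.2, 0.1, 5.9]
grip_width: -0.001
grasp_force: 3.4
```

All three home. I retreat and move above the press to read the nut angles.

>>> carry_out(
  deltas=[
    {"ax": 0,"ay": 0,"az": 0,"tx": -1,"ty": 0,"tz": 0,"gripper": 1},
    {"ax": 0,"ay": 0,"az": 0,"tx": 0,"ty": 0,"tz": 0,"gripper": 1},
    {"ax": 0,"ay": 0,"az": 0,"tx": 10,"ty": 0,"tz": 0,"gripper": 1},
    {"ax": 0,"ay": 0,"az": 0,"tx": 15,"ty": 0,"tz": -10,"gripper": 1},
    {"ax": 0,"ay": 0,"az": 0,"tx": 15,"ty": 0,"tz": -35,"gripper": 0},
    {"ax": 0,"ay": 0,"az": 0,"tx": 10,"ty": 0,"tz": -35,"gripper": 0},
    {"ax": 0,"ay": 0,"az": 0,"tx": 10,"ty": 0,"tz": -35,"gripper": 0},
    {"ax": 0,"ay": 0,"az": 0,"tx": 10,"ty": 0,"tz": -30,"gripper": 0},
  ],
)

```text
t: 43.97
tool_pos: [0.4445, -0.0267, 0.1571]
tool_rot: [0.092, 3.139, -0.0]
ft_force: [2.0, -0.9, -0.7]
grip_width: 0.495
grasp_force: 0.0
```

>>> carry_out(
  deltas=[
    {"ax": 0,"ay": 0,"az": 0,"tx": -19,"ty": 10,"tz": -19,"gripper": 0},
    {"ax": 0,"ay": 0,"az": 0,"tx": -19,"ty": 10,"tz": -19,"gripper": 0},
    {"ax": 0,"ay": 0,"az": 0,"tx": -19,"ty": 10,"tz": -19,"gripper": 0},
    {"ax": 0,"ay": 0,"az": 0,"tx": -19,"ty": 10,"tz": -19,"gripper": 0},
    {"ax": 0,"ay": 0,"az": 0,"tx": -19,"ty": 10,"tz": -19,"gripper": 0},
    {"ax": 0,"ay": 0,"az": 0,"tx": -19,"ty": 10,"tz": -19,"gripper": 0},
    {"ax": 0,"ay": 0,"az": 0,"tx": -19,"ty": 10,"tz": -19,"gripper": 0},
    {"ax": 0,"ay": 0,"az": 0,"tx": -19,"ty": 10,"tz": -19,"gripper": 0},
    {"ax": 0,"ay": 0,"az": 0,"tx": 0,"ty": 0,"tz": 0,"gripper": 0},
    {"ax": 0,"ay": 0,"az": 0,"tx": 0,"ty": 0,"tz": 0,"gripper": 0},
  ],
)

```text
t: 44.8
tool_pos: [0.6022, 0.0446, 0.307]
tool_rot: [0.091, 3.139, -0.0]
ft_force: [-0.9, -0.6, 0.4]
grip_width: 0.505
grasp_force: 0.0
```

```bash
cat >> h.py <<'E'
NUT={1:(8,130),2:(8,-130),3:(100,-130),4:(100,130)}
def nuts(s,gap=22.9):
    """read turn of each nut from the wrist picture just taken; also fit of centre"""
    C=cam("wrist",s);ds=[d for d in m.trace("wrist","nut1") if d["p"]>.3]
    from scipy.optimize import minimize
    zb=18+gap+18
    for k,(x,y) in NUT.items():
        c=proj(C,[[*press(x,y),(zb+30)/1000]])[0]
        ds2=sorted(ds,key=lambda d:np.hypot(*(np.argwhere(d["pixels"]).mean(0)[::-1]-c)))
        if not ds2: continue
        mk=ds2[0]["pixels"];
        if np.hypot(*(np.argwhere(mk).mean(0)[::-1]-c))>35: print(k,"none");continue
        best=(0,)
        def iou(t,dx,dy):
            a=1.2-t;ca,sa=np.cos(a),np.sin(a);P=[]
            for u in(-33,33):
                for v in(-6,6):
                    for z in(11,35): P.append([*press(x+dx+u*ca-v*sa,y+dy+u*sa+v*ca),(zb+z)/1000])
            im=np.zeros(mk.shape,np.uint8);cv2.fillConvexPoly(im,cv2.convexHull((proj(C,P)*16).round().astype(np.int32)),1,shift=4)
            im=im>0;return (im&mk).sum()/(im|mk).sum()
        for t in np.arange(-.3,2.75,.05):
            v=max((iou(t,dx,dy),t,dx,dy) for dx in(-4,0,4) for dy in(-4,0,4))
            if v[0]>best[0]: best=v
        _,t0,x0,y0=best
        best=max((iou(t,dx,dy),t,dx,dy) for t in np.arange(t0-.06,t0+.07,.02) for dx in x0+np.arange(-3,4) for dy in y0+np.arange(-3,4))
        print("nut",k,"turn",round(best[1],2),"iou",round(best[0],2),"offs",best[2:],"p",round(ds2[0]["p"],2))
E
python3 - <<'E'
from h import *
s=m.get_state();f=m.grab_frame("wrist");nuts(s)
print(s["tool_pos"],yaw(s)[0],s["grip_width"]);
g=m.grab_frame("top");h=cv2.cvtColor(g,cv2.COLOR_RGB2HSV)
save(f,"w10.png",1.4)
E
```

```text
nut 1 turn 0.22 iou 0.62 offs (np.int64(0), np.int64(0)) p 0.63
nut 2 turn 0.18 iou 0.71 offs (np.int64(-2), np.int64(0)) p 0.68
nut 3 turn 0.23 iou 0.73 offs (np.int64(-1), np.int64(1)) p 0.88
nut 4 turn 0.15 iou 0.7 offs (np.int64(0), np.int64(1)) p 0.94
[0.60216604 0.04460249 0.30695782] 176.68194316862468 0.5052669723064529
```

View pics/w10.png

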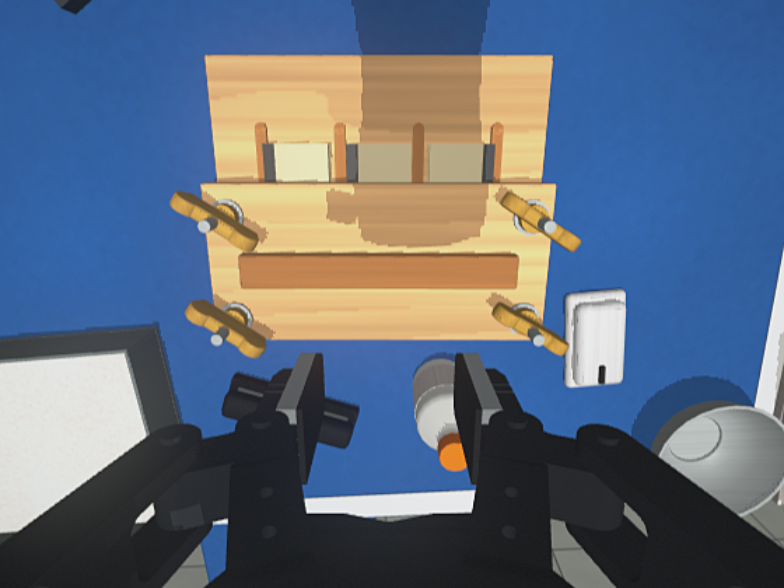

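The picture shows all three books home in line and all nuts still slack, turned about 0.2. Next is pass 1, starting with nut 1.

>>> carry_out(
  deltas=[
    {"ax": 0,"ay": 0,"az": -0.125,"tx": 0,"ty": 0,"tz": 0,"gripper": 0},
    {"ax": 0,"ay": 0,"az": -0.125,"tx": 0,"ty": 0,"tz": 0,"gripper": 0},
    {"ax": 0,"ay": 0,"az": -0.125,"tx": 0,"ty": 0,"tz": 0,"gripper": 0},
    {"ax": 0,"ay": 0,"az": -0.125,"tx": 0,"ty": 0,"tz": 0,"gripper": 0},
    {"ax": 0,"ay": 0,"az": -0.125,"tx": 0,"ty": 0,"tz": 0,"gripper": 0},
    {"ax": 0,"ay": 0,"az": -0.125,"tx": 0,"ty": 0,"tz": 0,"gripper": 0},
    {"ax": 0,"ay": 0,"az": -0.125,"tx": 0,"ty": 0,"tz": 0,"gripper": 0},
    {"ax": 0,"ay": 0,"az": -0.125,"tx": 0,"ty": 0,"tz": 0,"gripper": 0},
    {"ax": 0,"ay": 0,"az": 0,"tx": 0,"ty": 0,"tz": 0,"gripper": 0},
    {"ax": 0,"ay": 0,"az": 0,"tx": 0,"ty": 0,"tz": 0,"gripper": 0},
  ],
)

```text
t: 45.78
tool_pos: [0.6003, 0.044, 0.3064]
tool_rot: [1.418, -2.802, -0.001]
ft_force: [-0.1, 0.6, 0.3]
grip_width: 0.501
grasp_force: 0.0
```

```bash
cat >> h.py <<'E'
def nut(k,t,z):
    to(*press(*NUT[k]),z,np.degrees(TH)+180+np.degrees(1.2-t))
E
python3 - <<'E'
from h import *
nut(1,.2,.10)
E
```

```text
t 45.8 at [0.6003 0.044  0.3064] yaw -126.32 -> shift [-96.4  77.8 206.4] az -0.006
```

>>> carry_out(
  deltas=[
    {"ax": 0,"ay": 0,"az": 0,"tx": -16,"ty": 13,"tz": 34.4,"gripper": 0},
    {"ax": 0,"ay": 0,"az": 0,"tx": -16,"ty": 13,"tz": 34.4,"gripper": 0},
    {"ax": 0,"ay": 0,"az": 0,"tx": -16,"ty": 13,"tz": 34.4,"gripper": 0},
    {"ax": 0,"ay": 0,"az": 0,"tx": -16,"ty": 13,"tz": 34.4,"gripper": 0},
    {"ax": 0,"ay": 0,"az": 0,"tx": -16,"ty": 13,"tz": 34.4,"gripper": 0},
    {"ax": 0,"ay": 0,"az": 0,"tx": -16.4,"ty": 13,"tz": 34.4,"gripper": 0},
    {"ax": 0,"ay": 0,"az": 0,"tx": 0,"ty": 0,"tz": 0,"gripper": 0},
    {"ax": 0,"ay": 0,"az": 0,"tx": 0,"ty": 0,"tz": 0,"gripper": 0},
  ],
)

```text
t: 46.45
tool_pos: [0.5926, 0.1685, 0.0985]
tool_rot: [1.42, -2.798, -0.002]
ft_force: [0.8, -0.9, -0.3]
grip_width: 0.501
grasp_force: 0.0
```

>>> carry_out(
  deltas=[
    {"ax": 0,"ay": 0,"az": 0,"tx": 0,"ty": 0,"tz": 15,"gripper": 0},
    {"ax": 0,"ay": 0,"az": 0,"tx": 0,"ty": 0,"tz": 15,"gripper": 0},
    {"ax": 0,"ay": 0,"az": 0,"tx": 0,"ty": 0,"tz": 11,"gripper": 0},
    {"ax": 0,"ay": 0,"az": 0,"tx": 0,"ty": 0,"tz": 0,"gripper": 0},
    {"ax": 0,"ay": 0,"az": 0,"tx": 0,"ty": 0,"tz": 0,"gripper": 1},
    {"ax": 0,"ay": 0,"az": 0,"tx": 0,"ty": 0,"tz": 0,"gripper": 1},
    {"ax": 0,"ay": 0,"az": 0,"tx": 0,"ty": 0,"tz": 0,"gripper": 1},
    {"ax": 0,"ay": 0,"az": 0,"tx": 0,"ty": 0,"tz": 0,"gripper": 1},
    {"ax": 0,"ay": 0,"az": 0,"tx": 0,"ty": 0,"tz": 0,"gripper": 1},
  ],
  force=60,
)

```text
t: 47.2
tool_pos: [0.5958, 0.168, 0.0605]
tool_rot: [-1.423, 2.799, -0.002]
ft_force: [2.5, -1.8, 6.5]
grip_width: 0.12
grasp_force: 62.9
```

```bash
python3 - <<'E'
from h import *
s=m.get_state();print(s["grip_width"]*85,s["grasp_force"],s["ft_force"],s["ft_torque"]);nut(1,1.2,.0585)
E
```

```text
10.211622922109076 62.8617525100708 [ 2.46129194 -1.84622684  6.4901628 ] [-0.31015596 -0.1215839   0.12010158]
t 47.2 at [0.5958 0.168  0.0605] yaw -126.08 -> shift [1.  0.9 2. ] az 0.999
```

>>> carry_out(
  deltas=[
    {"ax": 0,"ay": 0,"az": 0.1,"tx": 0,"ty": 0,"tz": 0,"gripper": 1},
    {"ax": 0,"ay": 0,"az": 0.1,"tx": 0,"ty": 0,"tz": 0,"gripper": 1},
    {"ax": 0,"ay": 0,"az": 0.1,"tx": 0,"ty": 0,"tz": 0,"gripper": 1},
    {"ax": 0,"ay": 0,"az": 0.1,"tx": 0,"ty": 0,"tz": 0,"gripper": 1},
    {"ax": 0,"ay": 0,"az": 0.1,"tx": 0,"ty": 0,"tz": 0,"gripper": 1},
    {"ax": 0,"ay": 0,"az": 0.1,"tx": 0,"ty": 0,"tz": 0,"gripper": 1},
    {"ax": 0,"ay": 0,"az": 0.1,"tx": 0,"ty": 0,"tz": 0,"gripper": 1},
    {"ax": 0,"ay": 0,"az": 0.1,"tx": 0,"ty": 0,"tz": 0,"gripper": 1},
    {"ax": 0,"ay": 0,"az": 0.1,"tx": 0,"ty": 0,"tz": 0,"gripper": 1},
    {"ax": 0,"ay": 0,"az": 0.1,"tx": 0,"ty": 0,"tz": 0,"gripper": 1},
  ],
)

```text
t: 48.03
tool_pos: [0.5962, 0.1666, 0.0602]
tool_rot: [0.101, 3.137, -0.004]
ft_force: [3.1, -8.1, 2.6]
grip_width: 0.123
grasp_force: 62.6
```

>>> carry_out(
  deltas=[
    {"ax": 0,"ay": 0,"az": 0,"tx": 0,"ty": 0,"tz": 0,"gripper": 1},
    {"ax": 0,"ay": 0,"az": 0,"tx": 0,"ty": 0,"tz": 0,"gripper": 1},
    {"ax": 0,"ay": 0,"az": 0,"tx": 0,"ty": 0,"tz": 0,"gripper": 1},
  ],
)

```text
t: 48.28
tool_pos: [0.5961, 0.1665, 0.0602]
tool_rot: [0.095, 3.138, -0.004]
ft_force: [2.4, -7.5, 3.3]
grip_width: 0.122
grasp_force: 62.7
```

```bash
python3 - <<'E'
from h import *
s=m.get_state();print(s["grip_width"]*85,s["grasp_force"],s["ft_force"],s["ft_torque"]);nut(1,1.2,.0585)
E
```

```text
10.41102915780214 62.67095983028412 [ 2.37087812 -7.52912847  3.33745432] [-1.6973578  -0.46432876 -0.06944801]
t 48.3 at [0.5961 0.1665 0.0602] yaw 176.55 -> shift [1.7 1.1 1.7] az -0.003
```

>>> carry_out(
  deltas=[
    {"ax": 0,"ay": 0,"az": 0,"tx": 0,"ty": 0,"tz": 0,"gripper": 0},
    {"ax": 0,"ay": 0,"az": 0,"tx": 0,"ty": 0,"tz": 0,"gripper": 0},
    {"ax": 0,"ay": 0,"az": 0,"tx": 0,"ty": 0,"tz": 0,"gripper": 0},
    {"ax": 0,"ay": 0,"az": 0,"tx": 0,"ty": 0,"tz": -30,"gripper": 0},
    {"ax": 0,"ay": 0,"az": 0,"tx": 0,"ty": 0,"tz": -30,"gripper": 0},
    {"ax": 0,"ay": 0,"az": -0.125,"tx": 0,"ty": 0,"tz": 0,"gripper": 0},
    {"ax": 0,"ay": 0,"az": -0.125,"tx": 0,"ty": 0,"tz": 0,"gripper": 0},
    {"ax": 0,"ay": 0,"az": -0.125,"tx": 0,"ty": 0,"tz": 0,"gripper": 0},
    {"ax": 0,"ay": 0,"az": -0.125,"tx": 0,"ty": 0,"tz": 0,"gripper": 0},
    {"ax": 0,"ay": 0,"az": -0.125,"tx": 0,"ty": 0,"tz": 0,"gripper": 0},
  ],
)

```text
t: 49.12
tool_pos: [0.5945, 0.1685, 0.1194]
tool_rot: [0.887, -3.013, -0.001]
ft_force: [-0.1, 0.8, 0.1]
grip_width: 0.499
grasp_force: 0.0
```

>>> carry_out(
  deltas=[
    {"ax": 0,"ay": 0,"az": -0.125,"tx": 0,"ty": 0,"tz": 0,"gripper": 0},
    {"ax": 0,"ay": 0,"az": -0.125,"tx": 0,"ty": 0,"tz": 0,"gripper": 0},
    {"ax": 0,"ay": 0,"az": -0.125,"tx": 0,"ty": 0,"tz": 0,"gripper": 0},
    {"ax": 0,"ay": 0,"az": 0,"tx": 0,"ty": 0,"tz": 0,"gripper": 0},
    {"ax": 0,"ay": 0,"az": 0,"tx": 0,"ty": 0,"tz": 0,"gripper": 0},
  ],
)

```text
t: 49.53
tool_pos: [0.5946, 0.1683, 0.1193]
tool_rot: [1.419, -2.802, -0.0]
ft_force: [0.4, 0.0, -0.2]
grip_width: 0.502
grasp_force: 0.0
```

```bash
python3 - <<'E'
from h import *
nut(3,.2,.12)
f=m.grab_frame("wrist");nuts(m.get_state())
E
```

```text
t 49.5 at [0.5946 0.1683 0.1193] yaw -126.28 -> shift [ 168.6 -218.9   -0.7] az -0.005
nut 1 turn 1.2 iou 0.72 offs (np.int64(-3), np.int64(-1)) p 0.75
2 none
3 none
nut 4 turn -0.06 iou 0.5 offs (np.int64(-6), np.int64(-1)) p 0.72
```

>>> carry_out(
  deltas=[
    {"ax": 0,"ay": 0,"az": 0,"tx": 21.1,"ty": -27.5,"tz": 0,"gripper": 0},
    {"ax": 0,"ay": 0,"az": 0,"tx": 21.1,"ty": -27.5,"tz": 0,"gripper": 0},
    {"ax": 0,"ay": 0,"az": 0,"tx": 21.1,"ty": -27.5,"tz": 0,"gripper": 0},
    {"ax": 0,"ay": 0,"az": 0,"tx": 21.1,"ty": -27.5,"tz": 0,"gripper": 0},
    {"ax": 0,"ay": 0,"az": 0,"tx": 21.1,"ty": -27.5,"tz": 0,"gripper": 0},
    {"ax": 0,"ay": 0,"az": 0,"tx": 21.1,"ty": -27.5,"tz": 0,"gripper": 0},
    {"ax": 0,"ay": 0,"az": 0,"tx": 21.1,"ty": -27.5,"tz": 0,"gripper": 0},
    {"ax": 0,"ay": 0,"az": 0,"tx": 21.1,"ty": -27.5,"tz": 0,"gripper": 0},
    {"ax": 0,"ay": 0,"az": 0,"tx": 0,"ty": 0,"tz": 0,"gripper": 0},
    {"ax": 0,"ay": 0,"az": 0,"tx": 0,"ty": 0,"tz": 0,"gripper": 0},
  ],
)

```text
t: 50.47
tool_pos: [0.6734, -0.0998, 0.119]
tool_rot: [1.417, -2.804, -0.0]
ft_force: [0.1, 0.6, -0.4]
grip_width: 0.497
grasp_force: 0.0
```

>>> carry_out(
  deltas=[
    {"ax": 0,"ay": 0,"az": 0,"tx": 0,"ty": 0,"tz": 25,"gripper": 0},
    {"ax": 0,"ay": 0,"az": 0,"tx": 0,"ty": 0,"tz": 22,"gripper": 0},
    {"ax": 0,"ay": 0,"az": 0,"tx": 0,"ty": 0,"tz": 13,"gripper": 0},
    {"ax": 0,"ay": 0,"az": 0,"tx": 0,"ty": 0,"tz": 0,"gripper": 0},
    {"ax": 0,"ay": 0,"az": 0,"tx": 0,"ty": 0,"tz": 0,"gripper": 1},
    {"ax": 0,"ay": 0,"az": 0,"tx": 0,"ty": 0,"tz": 0,"gripper": 1},
    {"ax": 0,"ay": 0,"az": 0,"tx": 0,"ty": 0,"tz": 0,"gripper": 1},
    {"ax": 0,"ay": 0,"az": 0,"tx": 0,"ty": 0,"tz": 0,"gripper": 1},
    {"ax": 0,"ay": 0,"az": 0,"tx": 0,"ty": 0,"tz": 0,"gripper": 1},
  ],
)

```text
t: 51.22
tool_pos: [0.6732, -0.0967, 0.0605]
tool_rot: [-1.425, 2.799, 0.002]
ft_force: [-2.5, 4.9, 1.7]
grip_width: 0.119
grasp_force: 61.5
```

```bash
python3 - <<'E'
from h import *
s=m.get_state();print(s["grip_width"]*85,s["grasp_force"],s["ft_force"],s["ft_torque"]);nut(3,1.2,.0585)
E
```

```text
10.074936805658085 61.46409451961517 [-2.50660104  4.87121165  1.65094731] [ 0.87950045  0.55597569 -0.12284954]
t 51.2 at [ 0.6732 -0.0967  0.0605] yaw -126.05 -> shift [1.5 1.2 2. ] az 0.999
```

>>> carry_out(
  deltas=[
    {"ax": 0,"ay": 0,"az": 0.1,"tx": 0,"ty": 0,"tz": 0,"gripper": 1},
    {"ax": 0,"ay": 0,"az": 0.1,"tx": 0,"ty": 0,"tz": 0,"gripper": 1},
    {"ax": 0,"ay": 0,"az": 0.1,"tx": 0,"ty": 0,"tz": 0,"gripper": 1},
    {"ax": 0,"ay": 0,"az": 0.1,"tx": 0,"ty": 0,"tz": 0,"gripper": 1},
    {"ax": 0,"ay": 0,"az": 0.1,"tx": 0,"ty": 0,"tz": 0,"gripper": 1},
    {"ax": 0,"ay": 0,"az": 0.1,"tx": 0,"ty": 0,"tz": 0,"gripper": 1},
    {"ax": 0,"ay": 0,"az": 0.1,"tx": 0,"ty": 0,"tz": 0,"gripper": 1},
    {"ax": 0,"ay": 0,"az": 0.1,"tx": 0,"ty": 0,"tz": 0,"gripper": 1},
    {"ax": 0,"ay": 0,"az": 0.1,"tx": 0,"ty": 0,"tz": 0,"gripper": 1},
    {"ax": 0,"ay": 0,"az": 0.1,"tx": 0,"ty": 0,"tz": 0,"gripper": 1},
  ],
)

```text
t: 52.05
tool_pos: [0.6741, -0.0988, 0.0609]
tool_rot: [0.1, 3.138, -0.003]
ft_force: [-0.1, -2.9, 1.0]
grip_width: 0.126
grasp_force: 60.4
```

>>> carry_out(
  deltas=[
    {"ax": 0,"ay": 0,"az": 0,"tx": 0,"ty": 0,"tz": 0,"gripper": 1},
    {"ax": 0,"ay": 0,"az": 0,"tx": 0,"ty": 0,"tz": 0,"gripper": 1},
    {"ax": 0,"ay": 0,"az": 0,"tx": 0,"ty": 0,"tz": 0,"gripper": 1},
  ],
)

```text
t: 52.3
tool_pos: [0.6743, -0.0987, 0.0605]
tool_rot: [0.088, 3.138, -0.002]
ft_force: [2.0, -3.5, 1.5]
grip_width: 0.123
grasp_force: 60.7
```

```bash
python3 - <<'E'
from h import *
s=m.get_state();print(s["grip_width"]*85,s["grasp_force"],s["ft_force"],s["ft_torque"]);nut(3,1.2,.0585)
E
```

```text
10.424791409342804 60.73380410671234 [ 2.01691224 -3.54912133  1.49238664] [-1.18017642 -0.26369109 -0.15326957]
t 52.3 at [ 0.6743 -0.0987  0.0605] yaw 176.78 -> shift [3.  1.3 2. ] az 0.001
```

>>> carry_out(
  deltas=[
    {"ax": 0,"ay": 0,"az": 0,"tx": 0,"ty": 0,"tz": 0,"gripper": 0},
    {"ax": 0,"ay": 0,"az": 0,"tx": 0,"ty": 0,"tz": 0,"gripper": 0},
    {"ax": 0,"ay": 0,"az": 0,"tx": 0,"ty": 0,"tz": 0,"gripper": 0},
    {"ax": 0,"ay": 0,"az": 0,"tx": 0,"ty": 0,"tz": -30,"gripper": 0},
    {"ax": 0,"ay": 0,"az": 0,"tx": 0,"ty": 0,"tz": -30,"gripper": 0},
    {"ax": 0,"ay": 0,"az": -0.125,"tx": 0,"ty": 0,"tz": 0,"gripper": 0},
    {"ax": 0,"ay": 0,"az": -0.125,"tx": 0,"ty": 0,"tz": 0,"gripper": 0},
    {"ax": 0,"ay": 0,"az": -0.125,"tx": 0,"ty": 0,"tz": 0,"gripper": 0},
    {"ax": 0,"ay": 0,"az": -0.125,"tx": 0,"ty": 0,"tz": 0,"gripper": 0},
    {"ax": 0,"ay": 0,"az": -0.125,"tx": 0,"ty": 0,"tz": 0,"gripper": 0},
  ],
)

```text
t: 53.13
tool_pos: [0.673, -0.0973, 0.1192]
tool_rot: [0.889, -3.013, -0.001]
ft_force: [-0.5, -0.3, 0.5]
grip_width: 0.5
grasp_force: 0.0
```

>>> carry_out(
  deltas=[
    {"ax": 0,"ay": 0,"az": -0.125,"tx": 0,"ty": 0,"tz": 0,"gripper": 0},
    {"ax": 0,"ay": 0,"az": -0.125,"tx": 0,"ty": 0,"tz": 0,"gripper": 0},
    {"ax": 0,"ay": 0,"az": -0.125,"tx": 0,"ty": 0,"tz": 0,"gripper": 0},
    {"ax": 0,"ay": 0,"az": 0,"tx": 0,"ty": 0,"tz": 0,"gripper": 0},
    {"ax": 0,"ay": 0,"az": 0,"tx": 0,"ty": 0,"tz": 0,"gripper": 0},
  ],
)

```text
t: 53.55
tool_pos: [0.6731, -0.0975, 0.1192]
tool_rot: [1.42, -2.802, -0.001]
ft_force: [-0.6, -0.5, 0.2]
grip_width: 0.5
grasp_force: 0.0
```

```bash
python3 - <<'E'
from h import *
nut(2,.2,.12)
f=m.grab_frame("wrist");nuts(m.get_state())
E
```

```text
t 53.5 at [ 0.6731 -0.0975  0.1192] yaw -126.26 -> shift [50.8 78.8 -0.7] az -0.004
1 none
nut 2 turn 0.22 iou 0.71 offs (np.int64(0), np.int64(-2)) p 0.81
nut 3 turn 1.2 iou 0.72 offs (np.int64(-2), np.int64(-2)) p 0.63
4 none
```

>>> carry_out(
  deltas=[
    {"ax": 0,"ay": 0,"az": 0,"tx": 17.2,"ty": 25.9,"tz": 0,"gripper": 0},
    {"ax": 0,"ay": 0,"az": 0,"tx": 17.2,"ty": 25.9,"tz": 0,"gripper": 0},
    {"ax": 0,"ay": 0,"az": 0,"tx": 17.2,"ty": 25.9,"tz": 0,"gripper": 0},
    {"ax": 0,"ay": 0,"az": 0,"tx": 0,"ty": 0,"tz": 0,"gripper": 0},
    {"ax": 0,"ay": 0,"az": 0,"tx": 0,"ty": 0,"tz": 25,"gripper": 0},
    {"ax": 0,"ay": 0,"az": 0,"tx": 0,"ty": 0,"tz": 22,"gripper": 0},
    {"ax": 0,"ay": 0,"az": 0,"tx": 0,"ty": 0,"tz": 13,"gripper": 0},
    {"ax": 0,"ay": 0,"az": 0,"tx": 0,"ty": 0,"tz": 0,"gripper": 0},
    {"ax": 0,"ay": 0,"az": 0,"tx": 0,"ty": 0,"tz": 0,"gripper": 0},
  ],
)

```text
t: 54.4
tool_pos: [0.5798, -0.0936, 0.0592]
tool_rot: [1.422, -2.8, -0.001]
ft_force: [-0.6, -0.1, -0.7]
grip_width: 0.495
grasp_force: 0.0
```

>>> carry_out(
  deltas=[
    {"ax": 0,"ay": 0,"az": 0,"tx": 0,"ty": 0,"tz": 0,"gripper": 1},
    {"ax": 0,"ay": 0,"az": 0,"tx": 0,"ty": 0,"tz": 0,"gripper": 1},
    {"ax": 0,"ay": 0,"az": 0,"tx": 0,"ty": 0,"tz": 0,"gripper": 1},
    {"ax": 0,"ay": 0,"az": 0,"tx": 0,"ty": 0,"tz": 0,"gripper": 1},
    {"ax": 0,"ay": 0,"az": 0,"tx": 0,"ty": 0,"tz": 0,"gripper": 1},
  ],
)

```text
t: 54.82
tool_pos: [0.5799, -0.0934, 0.0602]
tool_rot: [-1.424, 2.8, 0.001]
ft_force: [-3.9, 2.9, 7.0]
grip_width: 0.12
grasp_force: 61.2
```

>>> carry_out(
  deltas=[
    {"ax": 0,"ay": 0,"az": 0.1,"tx": 0,"ty": 0,"tz": 0,"gripper": 1},
    {"ax": 0,"ay": 0,"az": 0.1,"tx": 0,"ty": 0,"tz": 0,"gripper": 1},
    {"ax": 0,"ay": 0,"az": 0.1,"tx": 0,"ty": 0,"tz": 0,"gripper": 1},
    {"ax": 0,"ay": 0,"az": 0.1,"tx": 0,"ty": 0,"tz": 0,"gripper": 1},
    {"ax": 0,"ay": 0,"az": 0.1,"tx": 0,"ty": 0,"tz": 0,"gripper": 1},
    {"ax": 0,"ay": 0,"az": 0.1,"tx": 0,"ty": 0,"tz": 0,"gripper": 1},
    {"ax": 0,"ay": 0,"az": 0.1,"tx": 0,"ty": 0,"tz": 0,"gripper": 1},
    {"ax": 0,"ay": 0,"az": 0.1,"tx": 0,"ty": 0,"tz": 0,"gripper": 1},
    {"ax": 0,"ay": 0,"az": 0.1,"tx": 0,"ty": 0,"tz": 0,"gripper": 1},
    {"ax": 0,"ay": 0,"az": 0.1,"tx": 0,"ty": 0,"tz": 0,"gripper": 1},
  ],
)

```text
t: 55.65
tool_pos: [0.5798, -0.0935, 0.0599]
tool_rot: [-0.099, -3.14, -0.0]
ft_force: [-3.2, 2.4, 2.9]
grip_width: 0.122
grasp_force: 59.9
```

>>> carry_out(
  deltas=[
    {"ax": 0,"ay": 0,"az": 0,"tx": 0,"ty": 0,"tz": 0,"gripper": 1},
    {"ax": 0,"ay": 0,"az": 0,"tx": 0,"ty": 0,"tz": 0,"gripper": 1},
    {"ax": 0,"ay": 0,"az": 0,"tx": 0,"ty": 0,"tz": 0,"gripper": 1},
  ],
)

```text
t: 55.9
tool_pos: [0.5801, -0.0936, 0.0597]
tool_rot: [0.087, 3.14, 0.0]
ft_force: [-3.1, 3.2, 5.5]
grip_width: 0.123
grasp_force: 60.1
```

```bash
python3 - <<'E'
from h import *
s=m.get_state();print(s["grip_width"]*85,s["grasp_force"],s["ft_force"],s["ft_torque"]);nut(2,1.2,.0585)
E
```

```text
10.43777086569315 60.09063899517059 [-3.08190491  3.17576054  5.52661566] [ 0.6526373   0.82035967 -0.09199243]
t 55.9 at [ 0.5801 -0.0936  0.0597] yaw 176.82 -> shift [0.7 1.7 1.2] az 0.002
```

>>> carry_out(
  deltas=[
    {"ax": 0,"ay": 0,"az": 0,"tx": 0,"ty": 0,"tz": 0,"gripper": 0},
    {"ax": 0,"ay": 0,"az": 0,"tx": 0,"ty": 0,"tz": 0,"gripper": 0},
    {"ax": 0,"ay": 0,"az": 0,"tx": 0,"ty": 0,"tz": 0,"gripper": 0},
    {"ax": 0,"ay": 0,"az": 0,"tx": 0,"ty": 0,"tz": -30,"gripper": 0},
    {"ax": 0,"ay": 0,"az": 0,"tx": 0,"ty": 0,"tz": -30,"gripper": 0},
    {"ax": 0,"ay": 0,"az": -0.125,"tx": 0,"ty": 0,"tz": 0,"gripper": 0},
    {"ax": 0,"ay": 0,"az": -0.125,"tx": 0,"ty": 0,"tz": 0,"gripper": 0},
    {"ax": 0,"ay": 0,"az": -0.125,"tx": 0,"ty": 0,"tz": 0,"gripper": 0},
    {"ax": 0,"ay": 0,"az": -0.125,"tx": 0,"ty": 0,"tz": 0,"gripper": 0},
    {"ax": 0,"ay": 0,"az": -0.125,"tx": 0,"ty": 0,"tz": 0,"gripper": 0},
  ],
)

```text
t: 56.73
tool_pos: [0.5804, -0.0941, 0.1195]
tool_rot: [-0.888, 3.013, -0.001]
ft_force: [-0.4, -0.2, 0.5]
grip_width: 0.499
grasp_force: 0.0
```

>>> carry_out(
  deltas=[
    {"ax": 0,"ay": 0,"az": -0.125,"tx": 0,"ty": 0,"tz": 0,"gripper": 0},
    {"ax": 0,"ay": 0,"az": -0.125,"tx": 0,"ty": 0,"tz": 0,"gripper": 0},
    {"ax": 0,"ay": 0,"az": -0.125,"tx": 0,"ty": 0,"tz": 0,"gripper": 0},
    {"ax": 0,"ay": 0,"az": 0,"tx": 0,"ty": 0,"tz": 0,"gripper": 0},
    {"ax": 0,"ay": 0,"az": 0,"tx": 0,"ty": 0,"tz": 0,"gripper": 0},
  ],
)

```text
t: 57.15
tool_pos: [0.5803, -0.094, 0.1194]
tool_rot: [-1.419, 2.803, -0.001]
ft_force: [-0.0, -0.4, 0.4]
grip_width: 0.498
grasp_force: 0.0
```

```bash
sed -i 's/^O=np.array.*;TH/O=np.array([.5797,.0374]);TH/' h.py; python3 - <<'E'
from h import *
nut(4,.2,.0585)
f=m.grab_frame("wrist");nuts(m.get_state())
E
```

```text
t 57.1 at [ 0.5803 -0.094   0.1194] yaw -126.28 -> shift [-269.1   65.1   60.8] az -0.005
1 none
nut 2 turn 1.2 iou 0.71 offs (np.int64(-3), np.int64(0)) p 0.6
nut 3 turn 0.97 iou 0.43 offs (np.int64(3), np.int64(-3)) p 0.69
4 none
```

>>> carry_out(
  deltas=[
    {"ax": 0,"ay": 0,"az": 0,"tx": -33.6,"ty": 8.1,"tz": 0,"gripper": 0},
    {"ax": 0,"ay": 0,"az": 0,"tx": -33.6,"ty": 8.1,"tz": 0,"gripper": 0},
    {"ax": 0,"ay": 0,"az": 0,"tx": -33.6,"ty": 8.1,"tz": 0,"gripper": 0},
    {"ax": 0,"ay": 0,"az": 0,"tx": -33.6,"ty": 8.1,"tz": 0,"gripper": 0},
    {"ax": 0,"ay": 0,"az": 0,"tx": -33.6,"ty": 8.1,"tz": 0,"gripper": 0},
    {"ax": 0,"ay": 0,"az": 0,"tx": -33.6,"ty": 8.1,"tz": 0,"gripper": 0},
    {"ax": 0,"ay": 0,"az": 0,"tx": -33.6,"ty": 8.1,"tz": 0,"gripper": 0},
    {"ax": 0,"ay": 0,"az": 0,"tx": -33.9,"ty": 8.4,"tz": 0,"gripper": 0},
    {"ax": 0,"ay": 0,"az": 0,"tx": 0,"ty": 0,"tz": 0,"gripper": 0},
    {"ax": 0,"ay": 0,"az": 0,"tx": 0,"ty": 0,"tz": 0,"gripper": 0},
  ],
)

```text
t: 58.08
tool_pos: [0.686, 0.164, 0.1187]
tool_rot: [1.425, -2.8, -0.0]
ft_force: [0.1, -0.2, 0.5]
grip_width: 0.498
grasp_force: 0.0
```

```bash
python3 - <<'E'
from h import *
nut(4,.2,.0585)
f=m.grab_frame("wrist");nuts(m.get_state())
E
```

```text
t 58.1 at [0.686  0.164  0.1187] yaw -126.05 -> shift [ 1.5 -2.3 60.2] az -0.001
nut 1 turn 1.22 iou 0.71 offs (np.int64(-1), np.int64(-2)) p 0.81
2 none
3 none
nut 4 turn 0.15 iou 0.62 offs (np.int64(-1), np.int64(-1)) p 0.82
```

>>> carry_out(
  deltas=[
    {"ax": 0,"ay": 0,"az": 0,"tx": 0,"ty": 0,"tz": 25,"gripper": 0},
    {"ax": 0,"ay": 0,"az": 0,"tx": 0,"ty": 0,"tz": 22,"gripper": 0},
    {"ax": 0,"ay": 0,"az": 0,"tx": 0,"ty": 0,"tz": 13,"gripper": 0},
    {"ax": 0,"ay": 0,"az": 0,"tx": 0,"ty": 0,"tz": 0,"gripper": 0},
    {"ax": 0,"ay": 0,"az": 0,"tx": 0,"ty": 0,"tz": 0,"gripper": 1},
    {"ax": 0,"ay": 0,"az": 0,"tx": 0,"ty": 0,"tz": 0,"gripper": 1},
    {"ax": 0,"ay": 0,"az": 0,"tx": 0,"ty": 0,"tz": 0,"gripper": 1},
    {"ax": 0,"ay": 0,"az": 0,"tx": 0,"ty": 0,"tz": 0,"gripper": 1},
    {"ax": 0,"ay": 0,"az": 0,"tx": 0,"ty": 0,"tz": 0,"gripper": 1},
  ],
)

```text
t: 58.93
tool_pos: [0.6868, 0.1618, 0.0606]
tool_rot: [-1.423, 2.799, -0.002]
ft_force: [1.6, -2.0, 2.8]
grip_width: 0.122
grasp_force: 61.9
```

>>> carry_out(
  deltas=[
    {"ax": 0,"ay": 0,"az": 0.1,"tx": 0,"ty": 0,"tz": 0,"gripper": 1},
    {"ax": 0,"ay": 0,"az": 0.1,"tx": 0,"ty": 0,"tz": 0,"gripper": 1},
    {"ax": 0,"ay": 0,"az": 0.1,"tx": 0,"ty": 0,"tz": 0,"gripper": 1},
    {"ax": 0,"ay": 0,"az": 0.1,"tx": 0,"ty": 0,"tz": 0,"gripper": 1},
    {"ax": 0,"ay": 0,"az": 0.1,"tx": 0,"ty": 0,"tz": 0,"gripper": 1},
    {"ax": 0,"ay": 0,"az": 0.1,"tx": 0,"ty": 0,"tz": 0,"gripper": 1},
    {"ax": 0,"ay": 0,"az": 0.1,"tx": 0,"ty": 0,"tz": 0,"gripper": 1},
    {"ax": 0,"ay": 0,"az": 0.1,"tx": 0,"ty": 0,"tz": 0,"gripper": 1},
    {"ax": 0,"ay": 0,"az": 0.1,"tx": 0,"ty": 0,"tz": 0,"gripper": 1},
    {"ax": 0,"ay": 0,"az": 0.1,"tx": 0,"ty": 0,"tz": 0,"gripper": 1},
  ],
)

```text
t: 59.77
tool_pos: [0.6869, 0.1613, 0.0606]
tool_rot: [0.1, 3.138, -0.002]
ft_force: [0.5, -3.4, 3.4]
grip_width: 0.123
grasp_force: 62.2
```

>>> carry_out(
  deltas=[
    {"ax": 0,"ay": 0,"az": 0,"tx": 0,"ty": 0,"tz": 0,"gripper": 1},
    {"ax": 0,"ay": 0,"az": 0,"tx": 0,"ty": 0,"tz": 0,"gripper": 1},
    {"ax": 0,"ay": 0,"az": 0,"tx": 0,"ty": 0,"tz": 0,"gripper": 1},
  ],
)

```text
t: 60.02
tool_pos: [0.6868, 0.1614, 0.0605]
tool_rot: [0.087, 3.138, -0.001]
ft_force: [1.1, -3.8, 5.5]
grip_width: 0.122
grasp_force: 62.4
```

```bash
python3 - <<'E'
from h import *
s=m.get_state();print(s["grip_width"]*85,s["grasp_force"],s["ft_force"],s["ft_torque"]);nut(4,1.2,.0585)
E
```

```text
10.379515663308798 62.39595313556492 [ 1.06321897 -3.76898556  5.4695073 ] [-1.06063512 -0.10232205 -0.18579244]
t 60.0 at [0.6868 0.1614 0.0605] yaw 176.82 -> shift [-0.2  0.   2. ] az 0.002
```

Pass 1 is done. Pass 2 starts at nut 1.

>>> carry_out(
  deltas=[
    {"ax": 0,"ay": 0,"az": 0,"tx": 0,"ty": 0,"tz": 0,"gripper": 0},
    {"ax": 0,"ay": 0,"az": 0,"tx": 0,"ty": 0,"tz": 0,"gripper": 0},
    {"ax": 0,"ay": 0,"az": 0,"tx": 0,"ty": 0,"tz": 0,"gripper": 0},
    {"ax": 0,"ay": 0,"az": 0,"tx": 0,"ty": 0,"tz": -30,"gripper": 0},
    {"ax": 0,"ay": 0,"az": 0,"tx": 0,"ty": 0,"tz": -30,"gripper": 0},
    {"ax": 0,"ay": 0,"az": 0,"tx": 30.6,"ty": 0,"tz": 0,"gripper": 0},
    {"ax": 0,"ay": 0,"az": 0,"tx": 30.6,"ty": 0,"tz": 0,"gripper": 0},
    {"ax": 0,"ay": 0,"az": 0,"tx": 30.6,"ty": 0,"tz": 0,"gripper": 0},
    {"ax": 0,"ay": 0,"az": 0,"tx": 0,"ty": 0,"tz": 0,"gripper": 0},
    {"ax": 0,"ay": 0,"az": 0,"tx": 0,"ty": 0,"tz": 0,"gripper": 0},
  ],
)

```text
t: 60.85
tool_pos: [0.5925, 0.1679, 0.1195]
tool_rot: [-0.089, -3.139, -0.0]
ft_force: [-0.2, 0.5, 0.5]
grip_width: 0.501
grasp_force: 0.0
```

```bash
python3 - <<'E'
from h import *
nut(1,1.2,.058)
f=m.grab_frame("wrist");nuts(m.get_state(),22)
E
```

```text
t 60.9 at [0.5925 0.1679 0.1195] yaw 176.75 -> shift [-2.8 -1.1 61.5] az 0.001
nut 1 turn 1.2 iou 0.61 offs (np.int64(1), np.int64(1)) p 0.87
2 none
3 none
nut 4 turn 1.04 iou 0.43 offs (np.int64(-2), np.int64(3)) p 0.89
```

>>> carry_out(
  deltas=[
    {"ax": 0,"ay": 0,"az": 0,"tx": -2.8,"ty": -1.1,"tz": 25,"gripper": 0},
    {"ax": 0,"ay": 0,"az": 0,"tx": 0,"ty": 0,"tz": 22,"gripper": 0},
    {"ax": 0,"ay": 0,"az": 0,"tx": 0,"ty": 0,"tz": 14,"gripper": 0},
    {"ax": 0,"ay": 0,"az": 0,"tx": 0,"ty": 0,"tz": 0,"gripper": 0},
    {"ax": 0,"ay": 0,"az": 0,"tx": 0,"ty": 0,"tz": 0,"gripper": 1},
    {"ax": 0,"ay": 0,"az": 0,"tx": 0,"ty": 0,"tz": 0,"gripper": 1},
    {"ax": 0,"ay": 0,"az": 0,"tx": 0,"ty": 0,"tz": 0,"gripper": 1},
    {"ax": 0,"ay": 0,"az": 0,"tx": 0,"ty": 0,"tz": 0,"gripper": 1},
    {"ax": 0,"ay": 0,"az": 0,"tx": 0,"ty": 0,"tz": 0,"gripper": 1},
  ],
  force=80,
)

```text
t: 61.7
tool_pos: [0.5982, 0.1662, 0.0596]
tool_rot: [0.092, 3.138, 0.0]
ft_force: [0.9, -1.1, 1.9]
grip_width: 0.122
grasp_force: 79.3
```

>>> carry_out(
  deltas=[
    {"ax": 0,"ay": 0,"az": 0.11,"tx": 0,"ty": 0,"tz": 0,"gripper": 1},
    {"ax": 0,"ay": 0,"az": 0.11,"tx": 0,"ty": 0,"tz": 0,"gripper": 1},
    {"ax": 0,"ay": 0,"az": 0.11,"tx": 0,"ty": 0,"tz": 0,"gripper": 1},
    {"ax": 0,"ay": 0,"az": 0.11,"tx": 0,"ty": 0,"tz": 0,"gripper": 1},
    {"ax": 0,"ay": 0,"az": 0.11,"tx": 0,"ty": 0,"tz": 0,"gripper": 1},
    {"ax": 0,"ay": 0,"az": 0.11,"tx": 0,"ty": 0,"tz": 0,"gripper": 1},
    {"ax": 0,"ay": 0,"az": 0.11,"tx": 0,"ty": 0,"tz": 0,"gripper": 1},
    {"ax": 0,"ay": 0,"az": 0.11,"tx": 0,"ty": 0,"tz": 0,"gripper": 1},
    {"ax": 0,"ay": 0,"az": 0.11,"tx": 0,"ty": 0,"tz": 0,"gripper": 1},
    {"ax": 0,"ay": 0,"az": 0.11,"tx": 0,"ty": 0,"tz": 0,"gripper": 1},
  ],
)

```text
t: 62.53
tool_pos: [0.5963, 0.1633, 0.0589]
tool_rot: [1.728, 2.621, -0.008]
ft_force: [-4.6, -13.8, 6.1]
grip_width: 0.117
grasp_force: 80.5
```

>>> carry_out(
  deltas=[
    {"ax": 0,"ay": 0,"az": 0.05,"tx": 0,"ty": 0,"tz": 0,"gripper": 1},
    {"ax": 0,"ay": 0,"az": 0.05,"tx": 0,"ty": 0,"tz": 0,"gripper": 1},
    {"ax": 0,"ay": 0,"az": 0,"tx": 0,"ty": 0,"tz": 0,"gripper": 1},
    {"ax": 0,"ay": 0,"az": 0,"tx": 0,"ty": 0,"tz": 0,"gripper": 1},
  ],
)

```text
t: 62.87
tool_pos: [0.5959, 0.1632, 0.0589]
tool_rot: [1.85, 2.537, -0.008]
ft_force: [-5.1, -12.7, 6.5]
grip_width: 0.117
grasp_force: 80.4
```

```bash
python3 - <<'E'
from h import *
s=m.get_state();print(s["grip_width"]*85,s["grasp_force"],s["ft_force"],s["ft_torque"],s["joint_pos"][5]);nut(1,2.4,.058)
E
```

```text
9.941266737048048 80.35187361761928 [ -5.11397218 -12.70169626   6.51036383] [-2.84585983  1.05245715  0.01640464] 1.4124229948205111
t 62.9 at [0.5959 0.1632 0.0589] yaw 107.78 -> shift [3.6 0.4 0.8] az -0.003
```

>>> carry_out(
  deltas=[
    {"ax": 0,"ay": 0,"az": 0.05,"tx": 0,"ty": 0,"tz": 0,"gripper": 1},
    {"ax": 0,"ay": 0,"az": 0.04,"tx": 0,"ty": 0,"tz": 0,"gripper": 1},
    {"ax": 0,"ay": 0,"az": 0,"tx": 0,"ty": 0,"tz": 0,"gripper": 1},
    {"ax": 0,"ay": 0,"az": 0,"tx": 0,"ty": 0,"tz": 0,"gripper": 1},
  ],
)

```text
t: 63.2
tool_pos: [0.5961, 0.163, 0.0589]
tool_rot: [1.959, 2.453, -0.009]
ft_force: [-5.0, -15.7, 6.8]
grip_width: 0.119
grasp_force: 97.5
```

```bash
python3 - <<'E'
from h import *
s=m.get_state();print(s["grip_width"]*85,s["grasp_force"],s["ft_force"],s["ft_torque"],s["joint_torque"][5]);nut(1,2.4,.058)
E
```

```text
10.131259815642034 97.5076852273196 [ -4.9772672  -15.67682835   6.76543599] [-3.12286461  0.7418293   1.97055203] 2.0737089961767197
t 63.2 at [0.5961 0.163  0.0589] yaw 102.77 -> shift [ 3.8 -0.1  0.9] az -0.09
```

Nut 1 is against its stop (2 N·m). Next is nut 3.

>>> carry_out(
  deltas=[
    {"ax": 0,"ay": 0,"az": -0.05,"tx": 0,"ty": 0,"tz": 0,"gripper": 0},
    {"ax": 0,"ay": 0,"az": 0,"tx": 0,"ty": 0,"tz": 0,"gripper": 0},
    {"ax": 0,"ay": 0,"az": 0,"tx": 0,"ty": 0,"tz": 0,"gripper": 0},
    {"ax": 0,"ay": 0,"az": 0,"tx": 0,"ty": 0,"tz": -30,"gripper": 0},
    {"ax": 0,"ay": 0,"az": 0,"tx": 0,"ty": 0,"tz": -30,"gripper": 0},
    {"ax": 0,"ay": 0,"az": -0.124,"tx": 0,"ty": 0,"tz": 0,"gripper": 0},
    {"ax": 0,"ay": 0,"az": -0.124,"tx": 0,"ty": 0,"tz": 0,"gripper": 0},
    {"ax": 0,"ay": 0,"az": -0.124,"tx": 0,"ty": 0,"tz": 0,"gripper": 0},
    {"ax": 0,"ay": 0,"az": -0.124,"tx": 0,"ty": 0,"tz": 0,"gripper": 0},
    {"ax": 0,"ay": 0,"az": -0.124,"tx": 0,"ty": 0,"tz": 0,"gripper": 0},
  ],
)

```text
t: 64.03
tool_pos: [0.5971, 0.1665, 0.1187]
tool_rot: [1.038, 2.965, 0.001]
ft_force: [0.6, 0.3, 0.6]
grip_width: 0.502
grasp_force: 0.0
```

>>> carry_out(
  deltas=[
    {"ax": 0,"ay": 0,"az": -0.124,"tx": 0,"ty": 0,"tz": 0,"gripper": 0},
    {"ax": 0,"ay": 0,"az": -0.124,"tx": 0,"ty": 0,"tz": 0,"gripper": 0},
    {"ax": 0,"ay": 0,"az": -0.124,"tx": 0,"ty": 0,"tz": 0,"gripper": 0},
    {"ax": 0,"ay": 0,"az": -0.124,"tx": 0,"ty": 0,"tz": 0,"gripper": 0},
    {"ax": 0,"ay": 0,"az": -0.124,"tx": 0,"ty": 0,"tz": 0,"gripper": 0},
    {"ax": 0,"ay": 0,"az": 0,"tx": 0,"ty": 0,"tz": 0,"gripper": 0},
    {"ax": 0,"ay": 0,"az": 0,"tx": 0,"ty": 0,"tz": 0,"gripper": 0},
  ],
)

```text
t: 64.62
tool_pos: [0.597, 0.1664, 0.1185]
tool_rot: [0.099, 3.14, 0.0]
ft_force: [0.9, -0.5, 1.1]
grip_width: 0.499
grasp_force: 0.0
```

```bash
python3 - <<'E'
from h import *
nut(3,1.2,.058)
f=m.grab_frame("wrist");nuts(m.get_state(),22)
E
```

```text
t 64.6 at [0.597  0.1664 0.1185] yaw 176.37 -> shift [ -91.6 -259.3   60.5] az -0.006
nut 1 turn 2.41 iou 0.71 offs (np.int64(-2), np.int64(2)) p 0.57
2 none
3 none
nut 4 turn 1.22 iou 0.44 offs (np.int64(-2), np.int64(0)) p 0.88
```

>>> carry_out(
  deltas=[
    {"ax": 0,"ay": 0,"az": 0,"tx": -11.5,"ty": -32.4,"tz": 0,"gripper": 0},
    {"ax": 0,"ay": 0,"az": 0,"tx": -11.5,"ty": -32.4,"tz": 0,"gripper": 0},
    {"ax": 0,"ay": 0,"az": 0,"tx": -11.5,"ty": -32.4,"tz": 0,"gripper": 0},
    {"ax": 0,"ay": 0,"az": 0,"tx": -11.5,"ty": -32.4,"tz": 0,"gripper": 0},
    {"ax": 0,"ay": 0,"az": 0,"tx": -11.5,"ty": -32.4,"tz": 0,"gripper": 0},
    {"ax": 0,"ay": 0,"az": 0,"tx": -11.5,"ty": -32.4,"tz": 0,"gripper": 0},
    {"ax": 0,"ay": 0,"az": 0,"tx": -11.5,"ty": -32.4,"tz": 0,"gripper": 0},
    {"ax": 0,"ay": 0,"az": 0,"tx": -11.1,"ty": -32.5,"tz": 0,"gripper": 0},
    {"ax": 0,"ay": 0,"az": -0.006,"tx": 0,"ty": 0,"tz": 0,"gripper": 0},
    {"ax": 0,"ay": 0,"az": 0,"tx": 0,"ty": 0,"tz": 0,"gripper": 0},
  ],
)

```text
t: 65.55
tool_pos: [0.6733, -0.1, 0.118]
tool_rot: [-0.091, -3.14, -0.0]
ft_force: [-0.9, 0.7, -1.0]
grip_width: 0.502
grasp_force: 0.0
```

>>> carry_out(
  deltas=[
    {"ax": 0,"ay": 0,"az": 0,"tx": 0,"ty": 0,"tz": 0,"gripper": 0},
  ],
)

```text
t: 65.63
tool_pos: [0.6729, -0.0978, 0.1181]
tool_rot: [-0.087, -3.14, -0.001]
ft_force: [-0.5, 0.1, -0.2]
grip_width: 0.501
grasp_force: 0.0
```

```bash
python3 - <<'E'
from h import *
nut(3,1.2,.058)
E
```

```text
t 65.6 at [ 0.6729 -0.0978  0.1181] yaw 176.84 -> shift [ 0.8 -0.4 60.1] az 0.002
```

>>> carry_out(
  deltas=[
    {"ax": 0,"ay": 0,"az": 0,"tx": 0,"ty": 0,"tz": 25,"gripper": 0},
    {"ax": 0,"ay": 0,"az": 0,"tx": 0,"ty": 0,"tz": 22,"gripper": 0},
    {"ax": 0,"ay": 0,"az": 0,"tx": 0,"ty": 0,"tz": 13,"gripper": 0},
    {"ax": 0,"ay": 0,"az": 0,"tx": 0,"ty": 0,"tz": 0,"gripper": 0},
    {"ax": 0,"ay": 0,"az": 0,"tx": 0,"ty": 0,"tz": 0,"gripper": 1},
    {"ax": 0,"ay": 0,"az": 0,"tx": 0,"ty": 0,"tz": 0,"gripper": 1},
    {"ax": 0,"ay": 0,"az": 0,"tx": 0,"ty": 0,"tz": 0,"gripper": 1},
    {"ax": 0,"ay": 0,"az": 0,"tx": 0,"ty": 0,"tz": 0,"gripper": 1},
    {"ax": 0,"ay": 0,"az": 0,"tx": 0,"ty": 0,"tz": 0,"gripper": 1},
  ],
)

```text
t: 66.38
tool_pos: [0.6743, -0.0985, 0.06]
tool_rot: [0.083, 3.138, -0.001]
ft_force: [1.0, -2.4, 5.4]
grip_width: 0.12
grasp_force: 79.7
```

>>> carry_out(
  deltas=[
    {"ax": 0,"ay": 0,"az": 0.11,"tx": 0,"ty": 0,"tz": 0,"gripper": 1},
    {"ax": 0,"ay": 0,"az": 0.11,"tx": 0,"ty": 0,"tz": 0,"gripper": 1},
    {"ax": 0,"ay": 0,"az": 0.11,"tx": 0,"ty": 0,"tz": 0,"gripper": 1},
    {"ax": 0,"ay": 0,"az": 0.11,"tx": 0,"ty": 0,"tz": 0,"gripper": 1},
    {"ax": 0,"ay": 0,"az": 0.11,"tx": 0,"ty": 0,"tz": 0,"gripper": 1},
    {"ax": 0,"ay": 0,"az": 0.11,"tx": 0,"ty": 0,"tz": 0,"gripper": 1},
    {"ax": 0,"ay": 0,"az": 0.11,"tx": 0,"ty": 0,"tz": 0,"gripper": 1},
    {"ax": 0,"ay": 0,"az": 0.11,"tx": 0,"ty": 0,"tz": 0,"gripper": 1},
    {"ax": 0,"ay": 0,"az": 0.11,"tx": 0,"ty": 0,"tz": 0,"gripper": 1},
    {"ax": 0,"ay": 0,"az": 0.11,"tx": 0,"ty": 0,"tz": 0,"gripper": 1},
  ],
)

```text
t: 67.22
tool_pos: [0.6726, -0.1009, 0.0597]
tool_rot: [1.72, 2.626, -0.007]
ft_force: [-8.2, -12.4, 10.0]
grip_width: 0.116
grasp_force: 83.5
```

>>> carry_out(
  deltas=[
    {"ax": 0,"ay": 0,"az": 0.05,"tx": 0,"ty": 0,"tz": 0,"gripper": 1},
    {"ax": 0,"ay": 0,"az": 0.05,"tx": 0,"ty": 0,"tz": 0,"gripper": 1},
    {"ax": 0,"ay": 0,"az": 0.05,"tx": 0,"ty": 0,"tz": 0,"gripper": 1},
    {"ax": 0,"ay": 0,"az": 0.03,"tx": 0,"ty": 0,"tz": 0,"gripper": 1},
    {"ax": 0,"ay": 0,"az": 0,"tx": 0,"ty": 0,"tz": 0,"gripper": 1},
    {"ax": 0,"ay": 0,"az": 0,"tx": 0,"ty": 0,"tz": 0,"gripper": 1},
  ],
)

```text
t: 67.72
tool_pos: [0.6722, -0.101, 0.0597]
tool_rot: [1.94, 2.468, -0.008]
ft_force: [-9.4, -12.2, 10.3]
grip_width: 0.116
grasp_force: 91.6
```

```bash
python3 - <<'E'
from h import *
s=m.get_state();print(s["grip_width"]*85,s["grasp_force"],s["ft_force"],s["ft_torque"]);nut(3,2.4,.058)
E
```

```text
9.895655441815176 91.58962296321988 [ -9.35509717 -12.19808547  10.31007094] [-2.62430758  1.73442152  1.79462594]
t 67.7 at [ 0.6722 -0.101   0.0597] yaw 103.65 -> shift [2.8 0.6 1.7] az -0.075
```

Nut 3 is home (1.8 N·m). Next is nut 2.

>>> carry_out(
  deltas=[
    {"ax": 0,"ay": 0,"az": -0.05,"tx": 0,"ty": 0,"tz": 0,"gripper": 0},
    {"ax": 0,"ay": 0,"az": 0,"tx": 0,"ty": 0,"tz": 0,"gripper": 0},
    {"ax": 0,"ay": 0,"az": 0,"tx": 0,"ty": 0,"tz": 0,"gripper": 0},
    {"ax": 0,"ay": 0,"az": 0,"tx": 0,"ty": 0,"tz": -30,"gripper": 0},
    {"ax": 0,"ay": 0,"az": 0,"tx": 0,"ty": 0,"tz": -30,"gripper": 0},
    {"ax": 0,"ay": 0,"az": -0.123,"tx": 0,"ty": 0,"tz": 0,"gripper": 0},
    {"ax": 0,"ay": 0,"az": -0.123,"tx": 0,"ty": 0,"tz": 0,"gripper": 0},
    {"ax": 0,"ay": 0,"az": -0.123,"tx": 0,"ty": 0,"tz": 0,"gripper": 0},
    {"ax": 0,"ay": 0,"az": -0.123,"tx": 0,"ty": 0,"tz": 0,"gripper": 0},
    {"ax": 0,"ay": 0,"az": -0.123,"tx": 0,"ty": 0,"tz": 0,"gripper": 0},
  ],
)

```text
t: 68.55
tool_pos: [0.6732, -0.0977, 0.1184]
tool_rot: [-1.022, -2.97, -0.001]
ft_force: [0.2, 0.4, 0.1]
grip_width: 0.5
grasp_force: 0.0
```

>>> carry_out(
  deltas=[
    {"ax": 0,"ay": 0,"az": -0.123,"tx": 0,"ty": 0,"tz": 0,"gripper": 0},
    {"ax": 0,"ay": 0,"az": -0.123,"tx": 0,"ty": 0,"tz": 0,"gripper": 0},
    {"ax": 0,"ay": 0,"az": -0.123,"tx": 0,"ty": 0,"tz": 0,"gripper": 0},
    {"ax": 0,"ay": 0,"az": -0.123,"tx": 0,"ty": 0,"tz": 0,"gripper": 0},
    {"ax": 0,"ay": 0,"az": -0.123,"tx": 0,"ty": 0,"tz": 0,"gripper": 0},
    {"ax": 0,"ay": 0,"az": 0,"tx": 0,"ty": 0,"tz": 0,"gripper": 0},
    {"ax": 0,"ay": 0,"az": 0,"tx": 0,"ty": 0,"tz": 0,"gripper": 0},
  ],
)

```text
t: 69.13
tool_pos: [0.6732, -0.0978, 0.1183]
tool_rot: [-0.09, -3.14, -0.0]
ft_force: [0.3, -0.6, -0.1]
grip_width: 0.501
grasp_force: 0.0
```

```bash
python3 - <<'E'
from h import *
f=m.grab_frame("wrist");nuts(m.get_state(),21)
nut(2,1.2,.058)
E
```

```text
1 none
nut 2 turn 1.2 iou 0.66 offs (np.int64(1), np.int64(1)) p 0.91
nut 3 turn 2.42 iou 0.72 offs (np.int64(-3), np.int64(2)) p 0.96
4 none
t 69.2 at [ 0.6732 -0.0979  0.1184] yaw 176.74 -> shift [93.1 -0.3 60.4] az 0.001
```

>>> carry_out(
  deltas=[
    {"ax": 0,"ay": 0,"az": 0,"tx": 31,"ty": 0,"tz": 0,"gripper": 0},
    {"ax": 0,"ay": 0,"az": 0,"tx": 31,"ty": 0,"tz": 0,"gripper": 0},
    {"ax": 0,"ay": 0,"az": 0,"tx": 31,"ty": 0,"tz": 0,"gripper": 0},
    {"ax": 0,"ay": 0,"az": 0,"tx": 0,"ty": 0,"tz": 0,"gripper": 0},
    {"ax": 0,"ay": 0,"az": 0,"tx": 0,"ty": 0,"tz": 25,"gripper": 0},
    {"ax": 0,"ay": 0,"az": 0,"tx": 0,"ty": 0,"tz": 22,"gripper": 0},
    {"ax": 0,"ay": 0,"az": 0,"tx": 0,"ty": 0,"tz": 13,"gripper": 0},
    {"ax": 0,"ay": 0,"az": 0,"tx": 0,"ty": 0,"tz": 0,"gripper": 0},
    {"ax": 0,"ay": 0,"az": 0,"tx": 0,"ty": 0,"tz": 0,"gripper": 0},
  ],
)

```text
t: 69.98
tool_pos: [0.5801, -0.093, 0.0582]
tool_rot: [-0.086, -3.139, -0.001]
ft_force: [0.1, 0.2, -0.0]
grip_width: 0.498
grasp_force: 0.0
```

>>> carry_out(
  deltas=[
    {"ax": 0,"ay": 0,"az": 0,"tx": 0,"ty": 0,"tz": 0,"gripper": 1},
    {"ax": 0,"ay": 0,"az": 0,"tx": 0,"ty": 0,"tz": 0,"gripper": 1},
    {"ax": 0,"ay": 0,"az": 0,"tx": 0,"ty": 0,"tz": 0,"gripper": 1},
    {"ax": 0,"ay": 0,"az": 0,"tx": 0,"ty": 0,"tz": 0,"gripper": 1},
    {"ax": 0,"ay": 0,"az": 0,"tx": 0,"ty": 0,"tz": 0,"gripper": 1},
  ],
)

```text
t: 70.4
tool_pos: [0.5813, -0.0934, 0.0595]
tool_rot: [0.083, 3.138, -0.001]
ft_force: [0.0, -0.2, 5.3]
grip_width: 0.116
grasp_force: 79.4
```

>>> carry_out(
  deltas=[
    {"ax": 0,"ay": 0,"az": 0.11,"tx": 0,"ty": 0,"tz": 0,"gripper": 1},
    {"ax": 0,"ay": 0,"az": 0.11,"tx": 0,"ty": 0,"tz": 0,"gripper": 1},
    {"ax": 0,"ay": 0,"az": 0.11,"tx": 0,"ty": 0,"tz": 0,"gripper": 1},
    {"ax": 0,"ay": 0,"az": 0.11,"tx": 0,"ty": 0,"tz": 0,"gripper": 1},
    {"ax": 0,"ay": 0,"az": 0.11,"tx": 0,"ty": 0,"tz": 0,"gripper": 1},
    {"ax": 0,"ay": 0,"az": 0.11,"tx": 0,"ty": 0,"tz": 0,"gripper": 1},
    {"ax": 0,"ay": 0,"az": 0.11,"tx": 0,"ty": 0,"tz": 0,"gripper": 1},
    {"ax": 0,"ay": 0,"az": 0.11,"tx": 0,"ty": 0,"tz": 0,"gripper": 1},
    {"ax": 0,"ay": 0,"az": 0.11,"tx": 0,"ty": 0,"tz": 0,"gripper": 1},
    {"ax": 0,"ay": 0,"az": 0.11,"tx": 0,"ty": 0,"tz": 0,"gripper": 1},
  ],
)

```text
t: 71.23
tool_pos: [0.5802, -0.0948, 0.0593]
tool_rot: [1.719, 2.627, -0.004]
ft_force: [-3.8, -6.5, 7.2]
grip_width: 0.119
grasp_force: 79.6
```

>>> carry_out(
  deltas=[
    {"ax": 0,"ay": 0,"az": 0.05,"tx": 0,"ty": 0,"tz": 0,"gripper": 1},
    {"ax": 0,"ay": 0,"az": 0.05,"tx": 0,"ty": 0,"tz": 0,"gripper": 1},
    {"ax": 0,"ay": 0,"az": 0.05,"tx": 0,"ty": 0,"tz": 0,"gripper": 1},
    {"ax": 0,"ay": 0,"az": 0.03,"tx": 0,"ty": 0,"tz": 0,"gripper": 1},
    {"ax": 0,"ay": 0,"az": 0,"tx": 0,"ty": 0,"tz": 0,"gripper": 1},
    {"ax": 0,"ay": 0,"az": 0,"tx": 0,"ty": 0,"tz": 0,"gripper": 1},
  ],
)

```text
t: 71.73
tool_pos: [0.5796, -0.0949, 0.0592]
tool_rot: [1.94, 2.469, -0.006]
ft_force: [-6.6, -6.9, 8.4]
grip_width: 0.118
grasp_force: 88.3
```

```bash
python3 - <<'E'
from h import *
s=m.get_state();print(s["grip_width"]*85,s["grasp_force"],s["ft_force"],s["ft_torque"]);nut(2,2.4,.058)
E
```

```text
10.026900275944461 88.31499645486474 [-6.58389463 -6.86855262  8.41254174] [-1.60155962  1.25331874  1.6619744 ]
t 71.7 at [ 0.5796 -0.0949  0.0592] yaw 103.7 -> shift [1.8 1.  1.2] az -0.074
```

Nut 2 is home. Last is nut 4.

>>> carry_out(
  deltas=[
    {"ax": 0,"ay": 0,"az": -0.05,"tx": 0,"ty": 0,"tz": 0,"gripper": 0},
    {"ax": 0,"ay": 0,"az": 0,"tx": 0,"ty": 0,"tz": 0,"gripper": 0},
    {"ax": 0,"ay": 0,"az": 0,"tx": 0,"ty": 0,"tz": 0,"gripper": 0},
    {"ax": 0,"ay": 0,"az": 0,"tx": 0,"ty": 0,"tz": -30,"gripper": 0},
    {"ax": 0,"ay": 0,"az": 0,"tx": 0,"ty": 0,"tz": -30,"gripper": 0},
    {"ax": 0,"ay": 0,"az": -0.123,"tx": 0,"ty": 0,"tz": 0,"gripper": 0},
    {"ax": 0,"ay": 0,"az": -0.123,"tx": 0,"ty": 0,"tz": 0,"gripper": 0},
    {"ax": 0,"ay": 0,"az": -0.123,"tx": 0,"ty": 0,"tz": 0,"gripper": 0},
    {"ax": 0,"ay": 0,"az": -0.123,"tx": 0,"ty": 0,"tz": 0,"gripper": 0},
    {"ax": 0,"ay": 0,"az": -0.123,"tx": 0,"ty": 0,"tz": 0,"gripper": 0},
  ],
)

```text
t: 72.57
tool_pos: [0.5803, -0.093, 0.1184]
tool_rot: [-1.023, -2.97, -0.0]
ft_force: [-0.0, 0.2, 0.3]
grip_width: 0.502
grasp_force: 0.0
```

>>> carry_out(
  deltas=[
    {"ax": 0,"ay": 0,"az": -0.123,"tx": 0,"ty": 0,"tz": 0,"gripper": 0},
    {"ax": 0,"ay": 0,"az": -0.123,"tx": 0,"ty": 0,"tz": 0,"gripper": 0},
    {"ax": 0,"ay": 0,"az": -0.123,"tx": 0,"ty": 0,"tz": 0,"gripper": 0},
    {"ax": 0,"ay": 0,"az": -0.123,"tx": 0,"ty": 0,"tz": 0,"gripper": 0},
    {"ax": 0,"ay": 0,"az": -0.123,"tx": 0,"ty": 0,"tz": 0,"gripper": 0},
    {"ax": 0,"ay": 0,"az": 0,"tx": 0,"ty": 0,"tz": 0,"gripper": 0},
    {"ax": 0,"ay": 0,"az": 0,"tx": 0,"ty": 0,"tz": 0,"gripper": 0},
  ],
)

```text
t: 73.15
tool_pos: [0.5803, -0.0931, 0.1183]
tool_rot: [-0.09, -3.14, -0.0]
ft_force: [0.5, -0.3, 0.2]
grip_width: 0.5
grasp_force: 0.0
```

```bash
python3 - <<'E'
from h import *
f=m.grab_frame("wrist");nuts(m.get_state(),20.5)
nut(4,1.2,.0575)
E
```

```text
1 none
nut 2 turn 2.43 iou 0.71 offs (np.int64(-3), np.int64(3)) p 0.84
nut 3 turn 2.61 iou 0.71 offs (np.int64(-6), np.int64(3)) p 0.74
4 none
t 73.2 at [ 0.5803 -0.0931  0.1184] yaw 176.73 -> shift [-92.  260.2  60.9] az 0.0
```

>>> carry_out(
  deltas=[
    {"ax": 0,"ay": 0,"az": 0,"tx": -11.5,"ty": 32.5,"tz": 0,"gripper": 0},
    {"ax": 0,"ay": 0,"az": 0,"tx": -11.5,"ty": 32.5,"tz": 0,"gripper": 0},
    {"ax": 0,"ay": 0,"az": 0,"tx": -11.5,"ty": 32.5,"tz": 0,"gripper": 0},
    {"ax": 0,"ay": 0,"az": 0,"tx": -11.5,"ty": 32.5,"tz": 0,"gripper": 0},
    {"ax": 0,"ay": 0,"az": 0,"tx": -11.5,"ty": 32.5,"tz": 0,"gripper": 0},
    {"ax": 0,"ay": 0,"az": 0,"tx": -11.5,"ty": 32.5,"tz": 0,"gripper": 0},
    {"ax": 0,"ay": 0,"az": 0,"tx": -11.5,"ty": 32.5,"tz": 0,"gripper": 0},
    {"ax": 0,"ay": 0,"az": 0,"tx": -11.5,"ty": 32.5,"tz": 0,"gripper": 0},
    {"ax": 0,"ay": 0,"az": 0,"tx": 0,"ty": 0,"tz": 0,"gripper": 0},
    {"ax": 0,"ay": 0,"az": 0,"tx": 0,"ty": 0,"tz": 0,"gripper": 0},
  ],
)

```text
t: 74.08
tool_pos: [0.6859, 0.1635, 0.1177]
tool_rot: [-0.083, -3.14, 0.0]
ft_force: [-0.8, -0.0, -0.1]
grip_width: 0.502
grasp_force: 0.0
```

>>> carry_out(
  deltas=[
    {"ax": 0,"ay": 0,"az": 0,"tx": 0,"ty": 0,"tz": 0,"gripper": 0},
  ],
)

```text
t: 74.17
tool_pos: [0.6855, 0.1614, 0.118]
tool_rot: [-0.085, -3.14, 0.001]
ft_force: [-0.7, 0.8, 1.0]
grip_width: 0.498
grasp_force: 0.0
```

```bash
python3 - <<'E'
from h import *
nut(4,1.2,.0575)
E
```

```text
t 74.2 at [0.6855 0.1614 0.118 ] yaw 176.89 -> shift [-1.5  0.2 60.5] az 0.003
```

>>> carry_out(
  deltas=[
    {"ax": 0,"ay": 0,"az": 0,"tx": -1,"ty": 0,"tz": 25,"gripper": 0},
    {"ax": 0,"ay": 0,"az": 0,"tx": 0,"ty": 0,"tz": 22,"gripper": 0},
    {"ax": 0,"ay": 0,"az": 0,"tx": 0,"ty": 0,"tz": 13,"gripper": 0},
    {"ax": 0,"ay": 0,"az": 0,"tx": 0,"ty": 0,"tz": 0,"gripper": 0},
    {"ax": 0,"ay": 0,"az": 0,"tx": 0,"ty": 0,"tz": 0,"gripper": 1},
    {"ax": 0,"ay": 0,"az": 0,"tx": 0,"ty": 0,"tz": 0,"gripper": 1},
    {"ax": 0,"ay": 0,"az": 0,"tx": 0,"ty": 0,"tz": 0,"gripper": 1},
    {"ax": 0,"ay": 0,"az": 0,"tx": 0,"ty": 0,"tz": 0,"gripper": 1},
    {"ax": 0,"ay": 0,"az": 0,"tx": 0,"ty": 0,"tz": 0,"gripper": 1},
  ],
)

```text
t: 74.92
tool_pos: [0.6879, 0.161, 0.0602]
tool_rot: [0.083, 3.138, -0.001]
ft_force: [-2.1, -4.0, 6.4]
grip_width: 0.118
grasp_force: 79.8
```

>>> carry_out(
  deltas=[
    {"ax": 0,"ay": 0,"az": 0.11,"tx": 0,"ty": 0,"tz": 0,"gripper": 1},
    {"ax": 0,"ay": 0,"az": 0.11,"tx": 0,"ty": 0,"tz": 0,"gripper": 1},
    {"ax": 0,"ay": 0,"az": 0.11,"tx": 0,"ty": 0,"tz": 0,"gripper": 1},
    {"ax": 0,"ay": 0,"az": 0.11,"tx": 0,"ty": 0,"tz": 0,"gripper": 1},
    {"ax": 0,"ay": 0,"az": 0.11,"tx": 0,"ty": 0,"tz": 0,"gripper": 1},
    {"ax": 0,"ay": 0,"az": 0.11,"tx": 0,"ty": 0,"tz": 0,"gripper": 1},
    {"ax": 0,"ay": 0,"az": 0.11,"tx": 0,"ty": 0,"tz": 0,"gripper": 1},
    {"ax": 0,"ay": 0,"az": 0.11,"tx": 0,"ty": 0,"tz": 0,"gripper": 1},
    {"ax": 0,"ay": 0,"az": 0.11,"tx": 0,"ty": 0,"tz": 0,"gripper": 1},
    {"ax": 0,"ay": 0,"az": 0.11,"tx": 0,"ty": 0,"tz": 0,"gripper": 1},
  ],
)

```text
t: 75.75
tool_pos: [0.687, 0.1597, 0.0602]
tool_rot: [1.719, 2.627, -0.003]
ft_force: [-5.9, -8.8, 10.3]
grip_width: 0.114
grasp_force: 80.4
```

>>> carry_out(
  deltas=[
    {"ax": 0,"ay": 0,"az": 0.05,"tx": 0,"ty": 0,"tz": 0,"gripper": 1},
    {"ax": 0,"ay": 0,"az": 0.05,"tx": 0,"ty": 0,"tz": 0,"gripper": 1},
    {"ax": 0,"ay": 0,"az": 0.05,"tx": 0,"ty": 0,"tz": 0,"gripper": 1},
    {"ax": 0,"ay": 0,"az": 0.03,"tx": 0,"ty": 0,"tz": 0,"gripper": 1},
    {"ax": 0,"ay": 0,"az": 0,"tx": 0,"ty": 0,"tz": 0,"gripper": 1},
    {"ax": 0,"ay": 0,"az": 0,"tx": 0,"ty": 0,"tz": 0,"gripper": 1},
  ],
)

```text
t: 76.25
tool_pos: [0.6871, 0.1596, 0.0603]
tool_rot: [1.939, 2.468, -0.003]
ft_force: [-4.7, -9.9, 9.8]
grip_width: 0.119
grasp_force: 87.9
```

```bash
python3 - <<'E'
from h import *
s=m.get_state();print(s["grip_width"]*85,s["grasp_force"],s["ft_force"],s["ft_torque"]);nut(4,2.4,.058)
E
```

```text
10.111912116157848 87.925129008363 [-4.67654375 -9.92995487  9.78198544] [-2.07936054  1.08650627  1.54629855]
t 76.2 at [0.6871 0.1596 0.0603] yaw 103.68 -> shift [1.8 0.4 2.3] az -0.074
```

>>> carry_out(
  deltas=[
    {"ax": 0,"ay": 0,"az": -0.05,"tx": 0,"ty": 0,"tz": 0,"gripper": 0},
    {"ax": 0,"ay": 0,"az": 0,"tx": 0,"ty": 0,"tz": 0,"gripper": 0},
    {"ax": 0,"ay": 0,"az": 0,"tx": 0,"ty": 0,"tz": 0,"gripper": 0},
    {"ax": 0,"ay": 0,"az": 0,"tx": 0,"ty": 0,"tz": -30,"gripper": 0},
    {"ax": 0,"ay": 0,"az": 0,"tx": 0,"ty": 0,"tz": -30,"gripper": 0},
    {"ax": 0,"ay": 0,"az": -0.123,"tx": 0,"ty": 0,"tz": -20,"gripper": 0},
    {"ax": 0,"ay": 0,"az": -0.123,"tx": 0,"ty": 0,"tz": -20,"gripper": 0},
    {"ax": 0,"ay": 0,"az": -0.123,"tx": 0,"ty": 0,"tz": -20,"gripper": 0},
    {"ax": 0,"ay": 0,"az": -0.123,"tx": 0,"ty": 0,"tz": -20,"gripper": 0},
    {"ax": 0,"ay": 0,"az": -0.123,"tx": 0,"ty": 0,"tz": -20,"gripper": 0},
  ],
)

```text
t: 77.08
tool_pos: [0.6869, 0.1618, 0.2197]
tool_rot: [1.022, 2.97, 0.001]
ft_force: [0.0, 0.2, -0.8]
grip_width: 0.504
grasp_force: 0.0
```

>>> carry_out(
  deltas=[
    {"ax": 0,"ay": 0,"az": -0.123,"tx": 0,"ty": 0,"tz": -20,"gripper": 0},
    {"ax": 0,"ay": 0,"az": -0.123,"tx": 0,"ty": 0,"tz": -20,"gripper": 0},
    {"ax": 0,"ay": 0,"az": -0.123,"tx": 0,"ty": 0,"tz": -20,"gripper": 0},
    {"ax": 0,"ay": 0,"az": -0.123,"tx": 0,"ty": 0,"tz": -20,"gripper": 0},
    {"ax": 0,"ay": 0,"az": -0.123,"tx": 0,"ty": 0,"tz": 0,"gripper": 0},
    {"ax": 0,"ay": 0,"az": 0,"tx": 20,"ty": -30,"tz": 0,"gripper": 0},
    {"ax": 0,"ay": 0,"az": 0,"tx": 20,"ty": -30,"tz": 0,"gripper": 0},
    {"ax": 0,"ay": 0,"az": 0,"tx": 20,"ty": -30,"tz": 0,"gripper": 0},
    {"ax": 0,"ay": 0,"az": 0,"tx": 20,"ty": -30,"tz": 0,"gripper": 0},
    {"ax": 0,"ay": 0,"az": 0,"tx": 0,"ty": 0,"tz": 0,"gripper": 0},
  ],
)

```text
t: 77.92
tool_pos: [0.5972, 0.0422, 0.299]
tool_rot: [-0.09, -3.139, 0.002]
ft_force: [-0.0, 0.9, 0.3]
grip_width: 0.502
grasp_force: 0.0
```

>>> carry_out(
  deltas=[
    {"ax": 0,"ay": 0,"az": 0,"tx": 0,"ty": 0,"tz": 0,"gripper": 0},
    {"ax": 0,"ay": 0,"az": 0,"tx": 0,"ty": 0,"tz": 0,"gripper": 0},
  ],
)

```text
t: 78.08
tool_pos: [0.6012, 0.0462, 0.299]
tool_rot: [0.085, 3.139, 0.001]
ft_force: [-0.2, 0.0, 0.6]
grip_width: 0.5
grasp_force: 0.0
```

```bash
python3 - <<'E'
from h import *
s=m.get_state();f=m.grab_frame("wrist");nuts(s,19.9);print(s["tool_pos"])
save(f,"w11.png",1.4)
E
```

```text
nut 1 turn 2.42 iou 0.71 offs (np.int64(-1), np.int64(2)) p 0.85
nut 2 turn 2.41 iou 0.61 offs (np.int64(-1), np.int64(-1)) p 0.64
nut 3 turn 2.42 iou 0.69 offs (np.int64(-1), np.int64(-1)) p 0.69
nut 4 turn 2.4 iou 0.73 offs (np.int64(-1), np.int64(1)) p 0.7
[0.60120954 0.04619439 0.29897176]
```

View pics/w11.png

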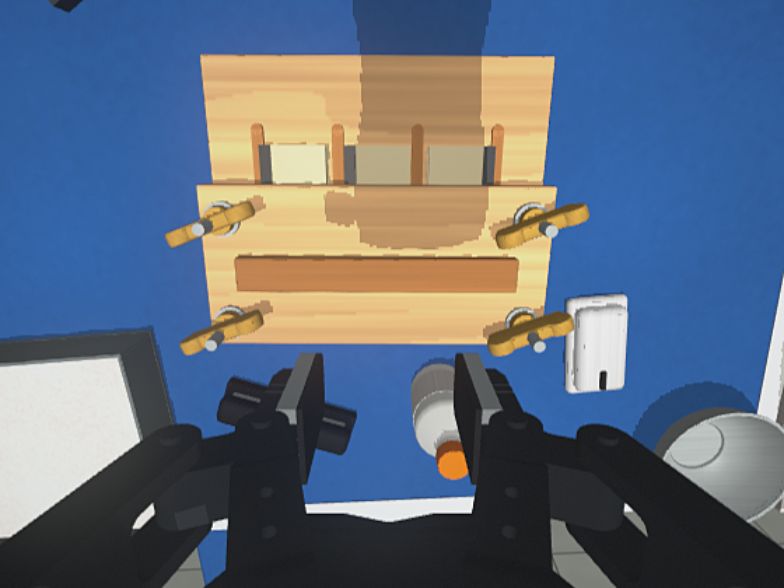

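The last picture shows the three books home in line at row 145. All four nuts read about 2.4, against their stops, and the other things look untouched.

```bash
python3 -c "
from workcell import manip
print(manip.close_job())"
```

```text
the job is handed in; nothing more can be done
None
```

The job is handed in: all three slip books are home in their own bays, and the four wing nuts were tightened crisscross in two passes (1-3-2-4 half-way, then 1-3-2-4 to their stops), finishing at about 78 s of the 210 s, with the other things on the desk left alone.

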